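# Pack the tasting case and clamp its lid

### The arm

A 7-joint arm with a two-finger parallel gripper is mounted at the origin on the work surface. World frame = base frame: x ahead of the robot, y to its left, z up, the work surface at z = 0. Lengths are in m, angles in rad, forces in N, time in s.
With the tool pointing down it reaches from about 0.4 to 0.875 m from the base axis. Payload 19.3 kg.
Tool frame: the origin (TCP) lies at the very end of the fingers, on their centre line; the grasp point (between the pads) lies 19 mm behind it; z points along the fingers, y is the direction in which the jaws open and shut (so a half turn about z gives the same grasp; the last joint's range is limited). The gripper opens to 85 mm and grips with 20 to 120 N. Pads are 22 mm wide; open, the fingers measure 114 mm over their backs; the gripper's body (76 mm by 85 mm) begins 54 mm behind the grasp point. The pads swing forward as they close: fully open they stand 13 mm farther back than shut.
Start: joints at [-1.207, 0.521, -0.036, 1.599, 0.021, 1.021, -0.113], TCP at [0.263, 0.567, 0.231] pointing down, gripper open.
Joint ranges: [-2.91, 2.91], [-0.3, 2.13], [-1.5, 1.42], [0.17, 2.43], [-1.26, 4.41], [0.16, 1.93], [-2.52, 2.52]. Speed limits (rad/s): [1.89, 1.89, 2.39, 2.39, 3.01, 3.01, 3.01].

### API

Orientations are given as [roll, pitch, yaw] about the fixed x, y, z axes, in that order (R = Rz(yaw) Ry(pitch) Rx(roll)).
In Python, from workcell import bot gives the robot as it stands.
- The arm moves only by the tool apply_moves, never from a script. Its argument "commands" is a list of rows, each an object with "travel": the shift along the tool's x, y, z in m, a list of three; "twist": the turn, a rotation vector about the tool's x, y, z in degrees, a list of three; "claw": the finger opening in m, from 0 to 0.0854. A call has 1 to 10 rows; each row is the pose to reach, as a shift and turn from the pose commanded when the call began, along the tool's axes at that moment; what a row does not reach only later rows make up. A row lasts 1/10 s, in which the tool goes at most 50 mm and 8.59 degrees, less where a joint would pass 70% of its speed; a pose out of reach is approached as far as the arm can. A call with a gripper value outside its range is refused whole. The fingers move at their own pace and stop on an object; "force" is the grip in N (left out, the last holds). Time passes only in rows, so rows that repeat a pose let the fingers close. It gives the time, the measured TCP pose, the force and the opening at its end, in the units of the state.
- bot.observe(): the state, without advancing time (a new reading comes with each control period).
- bot.grab_frame(name): name is "scene" or "side" or "wrist"; returns a dict with "frame" (420x560x3 uint8, blue, green, red), "fx", "fy", "cx", "cy" (pixels), "pose" (4x4, takes a point from camera to world coordinates); the wrist camera has in their place "tool_from_camera" (4x4, takes a point from camera to tool coordinates, whose origin is the TCP and whose axes are the flange's). Camera axes: x right, y up, looking along -z (the intrinsics and any distortion apply to the point x, -y, -z); pixel columns grow to the right and rows downward; lengths in m; the calibration is good to about 2 mm. A picture is of the moment at which its call begins: read the wrist's pose just before it. There is no depth.
- bot.job_done(): hands the job in, once; it reports no verdict.
The state is a dict: "clock": time; "qpos": joint angles; "qd": joint speeds; "joint_efforts": joint torques, N m; "position": TCP position; "tool_rot": TCP orientation; "force": force on the tool from outside, world axes, zero at the start; "moment": the same for the moment, N m; "grip_width": finger opening in m.
Only numpy, scipy, OpenCV 4.12 (cv2) and the standard library are available. Lean on these libraries where they do the work, as an engineer would, in place of code of your own. Each camera call takes 0.05 s, during which the arm holds its last target.

### The job

Pack the catering case for the off-site tasting: in the pocket with the blue floor lay the black scale, then the cork pad on it, then the steel weighing plate on top, and stack every green tin that is out flat in the yellow pocket. Only when everything is squarely inside, shut the lid, hook the latch's loop into the groove of the keeper on the lid, and then press the lever down past centre so that the latch snaps shut and clamps the lid. Leave the other things on the counter alone.

Things in the scene. Friction and masses are not known exactly. Their poses are not given: they have to be found in the camera images.
- case: grey catering case, fixed to the counter; origin mid-underside; x runs from the latch side (robot) to the hinge side, y along its width, z up. Outside 114 (x) by 260 (y) mm, rim 113 mm above the counter, walls 8 mm. Latch on the front (-x), lid hinged along the back. Two pockets, blue and yellow floor, 58 mm deep, centres 112 mm apart along y
- pocket_blue (a point): middle of the blue floor, 55 mm above the counter; axes as the case. A pocket is 98 mm (x, between walls) by 64 mm (y, between black corner ribs 46 mm tall, which leave the middle 58 mm of the long sides open for fingers). A piece in it has 56 mm free beside it towards the piece in the other pocket and 38 mm towards the case's side wall
- pocket_yellow (a point): middle of the yellow floor, for the tins; same size and height, on the case's -y side; axes as the case
- scale_mid (a point): black pocket scale with a small dark display, 22 mm high, 0.2 kg; 90 x 56 mm footprint (long side along its own x, short side along its own y); the point is its middle, half-way up. It may lie either way round.
- cork_pad_mid (a point): cork pad, 12 mm high, light; 90 x 56 mm footprint (long side along its own x, short side along its own y); the point is its middle, half-way up. It may lie either way round.
- weigh_plate_mid (a point): bare steel weighing plate, 16 mm high, 0.18 kg; 90 x 56 mm footprint (long side along its own x, short side along its own y); the point is its middle, half-way up. It may lie either way round.
- tin1_mid (a point): flat green sample tin with a pale label, 18 mm high, 0.12 kg, one of one to three that are out (the others are absent); 90 x 56 mm footprint (long side along its own x, short side along its own y); the point is its middle, half-way up. It may lie either way round.
- tin2_mid (a point): flat green sample tin with a pale label, 18 mm high, 0.12 kg, one of one to three that are out (the others are absent); 90 x 56 mm footprint (long side along its own x, short side along its own y); the point is its middle, half-way up. It may lie either way round.
- tin3_mid (a point): flat green sample tin with a pale label, 18 mm high, 0.12 kg, one of one to three that are out (the others are absent); 90 x 56 mm footprint (long side along its own x, short side along its own y); the point is its middle, half-way up. It may lie either way round.
- case_lid (a joint): lid angle, rad: 0 shut, about 1.85 at the start (leaning back past upright, 1.57); the hinge is stiff and stays where it is left; some 5 N at the free edge moves it
- lid_hinge (a point): on the lid's hinge line, at its middle, at the rear rim (113 mm above the counter, underside of the lid); its axes turn with the lid. The lid is a flat aluminium plate 114 mm from hinge to free edge, 260 mm wide, 12 mm thick
- keeper_groove (a point): middle of the keeper's groove floor at the lid's free edge; axes turn with the lid (x to the hinge, z out of its upper face). The keeper sticks out 20 mm, 30 mm wide in y. The groove is 16 mm wide in x, open upward, between the lid's edge and a red lip 4 mm thick, 7 mm tall. Lid shut: groove floor 118 mm above the counter, lip top level with the lid's top
- latch_lever (a joint): lever angle, rad: 0 fully down (clamped; points to the robot, 0.9 rad below level), 0.9 level, grows as it rises; 0.9 to 1.25 at the start, at most 2.15. Light friction holds it anywhere. With the loop hooked it pulls harder (up to 9 N at its end) until it passes centre at about 0.25, then snaps to 0 by itself
- lever_pivot (a point): lever's pivot, at the middle of the case front, 13 mm out from its face, 73 mm above the counter
- lever_pad (a point): on the lever's centre line 60 mm from the pivot; the lever is 72 mm long, 22 mm wide, 6 mm thick, steel with a red end (8 mm thick). Push down here from above along the arc, leaning the hand back towards the robot by about 30 degrees to keep it clear of the lid
- latch_spring (a joint): stretch of the loop's spring, m: 0 slack, about 0.005 when clamped
- loop_bar (a point): middle of the loop's crossbar: round, 6 mm thick, 44 mm long along the case's y, between two rods that pass either side of the keeper. It is 62 mm from the loop's pivot, which sits on the lever 20 mm from lever_pivot, 0.92 rad below the lever's line. The bar can be carried anywhere 45 to 80 mm from lever_pivot; the lever follows. It first leans 0.4 to 0.9 rad to the robot: swing it towards the lid before lifting, or the lever rises into the hand
- loop_tab (a point): middle of the red finger tab, 17 mm beyond the crossbar; 14 mm wide (case y), 10 mm thick, 24 mm long. Pinched across the 14 mm from above it swivels between the fingers as the loop swings. Bar lowered into the groove: the loop leans some 0.3 rad to the lid, so the tab is 5 mm nearer the hinge than the bar; let go there, it stays
- cup: white cup, a bystander to leave alone; origin at the middle of its underside; 68 mm across, 55 mm tall
- tamper: dark steel tamper, a bystander to leave alone; origin at the middle of its underside; 58 mm across, 78 mm tall
- pitcher: steel milk pitcher, a bystander to leave alone; origin at the middle of its underside; 84 mm across plus handle, 100 mm tall
- blue_mug: blue mug, a bystander to leave alone; origin at the middle of its underside; 80 mm across plus handle, 85 mm tall
- bean_jar: amber bean jar, a bystander to leave alone; origin at the middle of its underside; 80 mm across, 120 mm tall
- saucer: white saucer, a bystander to leave alone; origin at the middle of its underside; 120 mm across, 18 mm tall
Not all that is in view belongs to the job. Of the things that look like the part that bears cork_pad_mid, the smallest one is meant.

How it is judged:
On the way, in this order (a step that is already met when the one before it is completed fails the run):
1. the scale lies flat on the floor of the blue pocket (x of scale_mid in the frame of pocket_blue between -0.008 and 0.008 m and y of scale_mid in the frame of pocket_blue between -0.008 and 0.008 m and z of scale_mid in the frame of pocket_blue between 0.007 and 0.015 m and angle between scale_mid's own z axis and vertical below 0.1 rad and angle between the x axis of scale_mid and the x axis of pocket_blue, either way round below 0.2 rad), for 0.2 s.
2. the cork pad lies flat on the scale in the blue pocket (all of step 1 and x of cork_pad_mid in the frame of pocket_blue between -0.008 and 0.008 m and y of cork_pad_mid in the frame of pocket_blue between -0.008 and 0.008 m and z of cork_pad_mid in the frame of pocket_blue between 0.024 and 0.032 m and angle between cork_pad_mid's own z axis and vertical below 0.1 rad and angle between the x axis of cork_pad_mid and the x axis of pocket_blue, either way round below 0.2 rad), for 0.2 s.
3. the weighing plate lies flat on the cork pad (all of step 2 and x of weigh_plate_mid in the frame of pocket_blue between -0.008 and 0.008 m and y of weigh_plate_mid in the frame of pocket_blue between -0.008 and 0.008 m and z of weigh_plate_mid in the frame of pocket_blue between 0.038 and 0.046 m and angle between weigh_plate_mid's own z axis and vertical below 0.1 rad and angle between the x axis of weigh_plate_mid and the x axis of pocket_blue, either way round below 0.2 rad), for 0.2 s.
4. with the scale set and all tins that are out in their pockets, the lid is shut (all of step 3 and ((x of tin1_mid in the frame of pocket_yellow between -0.008 and 0.008 m and y of tin1_mid in the frame of pocket_yellow between -0.008 and 0.008 m and z of tin1_mid in the frame of pocket_yellow between 0.005 and 0.013 m and angle between tin1_mid's own z axis and vertical below 0.1 rad and angle between the x axis of tin1_mid and the x axis of pocket_yellow, either way round below 0.2 rad) or (x of tin1_mid in the frame of pocket_yellow between -0.008 and 0.008 m and y of tin1_mid in the frame of pocket_yellow between -0.008 and 0.008 m and z of tin1_mid in the frame of pocket_yellow between 0.023 and 0.031 m and angle between tin1_mid's own z axis and vertical below 0.1 rad and angle between the x axis of tin1_mid and the x axis of pocket_yellow, either way round below 0.2 rad) or (x of tin1_mid in the frame of pocket_yellow between -0.008 and 0.008 m and y of tin1_mid in the frame of pocket_yellow between -0.008 and 0.008 m and z of tin1_mid in the frame of pocket_yellow between 0.041 and 0.049 m and angle between tin1_mid's own z axis and vertical below 0.1 rad and angle between the x axis of tin1_mid and the x axis of pocket_yellow, either way round below 0.2 rad)) and ((x of tin2_mid in the frame of pocket_yellow between -0.008 and 0.008 m and y of tin2_mid in the frame of pocket_yellow between -0.008 and 0.008 m and z of tin2_mid in the frame of pocket_yellow between 0.005 and 0.013 m and angle between tin2_mid's own z axis and vertical below 0.1 rad and angle between the x axis of tin2_mid and the x axis of pocket_yellow, either way round below 0.2 rad) or (x of tin2_mid in the frame of pocket_yellow between -0.008 and 0.008 m and y of tin2_mid in the frame of pocket_yellow between -0.008 and 0.008 m and z of tin2_mid in the frame of pocket_yellow between 0.023 and 0.031 m and angle between tin2_mid's own z axis and vertical below 0.1 rad and angle between the x axis of tin2_mid and the x axis of pocket_yellow, either way round below 0.2 rad) or (x of tin2_mid in the frame of pocket_yellow between -0.008 and 0.008 m and y of tin2_mid in the frame of pocket_yellow between -0.008 and 0.008 m and z of tin2_mid in the frame of pocket_yellow between 0.041 and 0.049 m and angle between tin2_mid's own z axis and vertical below 0.1 rad and angle between the x axis of tin2_mid and the x axis of pocket_yellow, either way round below 0.2 rad)) and ((x of tin3_mid in the frame of pocket_yellow between -0.008 and 0.008 m and y of tin3_mid in the frame of pocket_yellow between -0.008 and 0.008 m and z of tin3_mid in the frame of pocket_yellow between 0.005 and 0.013 m and angle between tin3_mid's own z axis and vertical below 0.1 rad and angle between the x axis of tin3_mid and the x axis of pocket_yellow, either way round below 0.2 rad) or (x of tin3_mid in the frame of pocket_yellow between -0.008 and 0.008 m and y of tin3_mid in the frame of pocket_yellow between -0.008 and 0.008 m and z of tin3_mid in the frame of pocket_yellow between 0.023 and 0.031 m and angle between tin3_mid's own z axis and vertical below 0.1 rad and angle between the x axis of tin3_mid and the x axis of pocket_yellow, either way round below 0.2 rad) or (x of tin3_mid in the frame of pocket_yellow between -0.008 and 0.008 m and y of tin3_mid in the frame of pocket_yellow between -0.008 and 0.008 m and z of tin3_mid in the frame of pocket_yellow between 0.041 and 0.049 m and angle between tin3_mid's own z axis and vertical below 0.1 rad and angle between the x axis of tin3_mid and the x axis of pocket_yellow, either way round below 0.2 rad)) and value of joint case_lid below 0.04 rad), for 0.2 s.
5. the loop's crossbar is in the keeper's groove, below the top of the lip, while the lever is still up (above 0.4 rad) (value of joint case_lid below 0.04 rad and x of loop_bar in the frame of keeper_groove between -0.01 and 0.01 m and z of loop_bar in the frame of keeper_groove between -0.002 and 0.0075 m and value of joint latch_lever above 0.4 rad), for 0.1 s.
At the end, for the whole second after the job is handed in: Scale, cork pad, plate in that order in the blue pocket, all tins out stacked in the yellow one, each within 8 mm of its middle, 4 mm in height, 0.1 rad of level, 0.2 rad of square; lid shut (0.04 rad), crossbar in the groove, lever down (0.12 rad), spring stretched over 2 mm (all of step 4 and x of loop_bar in the frame of keeper_groove between -0.01 and 0.01 m and z of loop_bar in the frame of keeper_groove between -0.002 and 0.0075 m and value of joint latch_lever below 0.12 rad and value of joint latch_spring above 0.002 m); the robot touches nothing.
It fails at once if a bystander (cup, tamper, pitcher, blue mug, bean jar, saucer) is shoved more than 50 mm from where it stood (distance of any of cup, tamper, pitcher, blue_mug, bean_jar, saucer from where it was at the start of the episode above 0.05 m).
Of tin1, tin2, tin3 only 1 to 3 are there at a start; the rules pass over those that are not, and their reading is None.
At some moment in a run one of tin1, tin2, tin3 may be knocked a few centimetres aside while the robot is not near it.
Once in a run the grip may slacken for a moment while it holds something.
It also fails if it takes over 210 s, if anything falls off the work surface, if the arm or the gripper's body presses on something with over 40 N, if the wrist force passes 120 N, or if a joint passes its speed limit or range.

## Working session

There is one attempt and no reset: what is moved stays moved. The work goes in short steps, Python scripts to look and compute and a tool call to move; the robot and the scene stay as the last step left them, time stands still between calls to the robot, and variables do not carry over. Pictures are saved under pics/ and viewed, and the job is handed in when it is done.

Besides the shell and the picture viewer there is one more tool, called after "Call:" as name([rows], argument=value, ...), one row to a line, values as JSON. apply_moves: Moves the arm, as the interface text tells. Its arguments: {"type":"object","properties":{"commands":{"type":"array"},"force":{"type":"number"}},"required":["commands"]}

```bash
ls; mkdir -p pics; cat > h.py <<'E'
import numpy as np, cv2, json
from workcell import bot
from scipy.spatial.transform import Rotation as R
def snap(n,fn):
    f=bot.grab_frame(n); cv2.imwrite('pics/'+fn,f['frame']); return f
E
python3 - <<'E'
from h import *
s=bot.observe(); print(s)
for n in ['scene','side','wrist']:
    f=snap(n,n+'0.png'); print({k:(np.round(v,4).tolist() if k!='frame' else v.shape) for k,v in f.items()})
E
```

```text
pics
{'clock': 0.0, 'qpos': array([-1.20724256,  0.52202858, -0.03631642,  1.60000729,  0.02117396,
        1.02110357, -0.11279936]), 'qd': array([ 9.18605489e-05,  6.53543847e-04,  3.43870270e-04, -6.24544756e-04,
        3.23663066e-03,  2.90532276e-04, -1.65114203e-03]), 'joint_efforts': array([ 3.66103659e-04, -9.27082586e+01,  1.97997272e+00, -3.69923115e+01,
        1.79110043e-02,  8.17118911e-03,  4.24812424e-05]), 'position': array([0.26256394, 0.56679449, 0.23071703]), 'tool_rot': array([-3.14043175e+00,  6.67744245e-05,  2.70780643e+00]), 'force': array([ 0.52643573, -0.57772518, -0.01066635]), 'moment': array([ 0.05504544, -0.01708782,  0.0310264 ]), 'grip_width': 0.08570204805462789}
{'frame': (420, 560, 3), 'fx': 453.8072, 'fy': 453.8072, 'cx': 278.8935, 'cy': 203.4823, 'pose': [[-0.8212, -0.4857, 0.2996, 0.8255], [0.5706, -0.7048, 0.4214, 0.5304], [0.0064, 0.517, 0.8559, 1.2183], [0.0, 0.0, 0.0, 1.0]]}
{'frame': (420, 560, 3), 'fx': 407.3062, 'fy': 407.3062, 'cx': 279.4289, 'cy': 206.365, 'pose': [[0.7034, 0.5583, -0.44, -0.1457], [-0.7108, 0.5487, -0.44, -0.6055], [-0.0043, 0.6222, 0.7828, 1.1283], [0.0, 0.0, 0.0, 1.0]]}
{'frame': (420, 560, 3), 'fx': 304.3807, 'fy': 304.3807, 'cx': 282.1254, 'cy': 207.6813, 'tool_from_camera': [[-0.0009, 0.9654, 0.2607, 0.0667], [1.0, 0.0009, 0.0003, -0.0001], [0.0, 0.2607, -0.9654, -0.1433], [0.0, 0.0, 0.0, 1.0]]}
```

View pics/scene0.png

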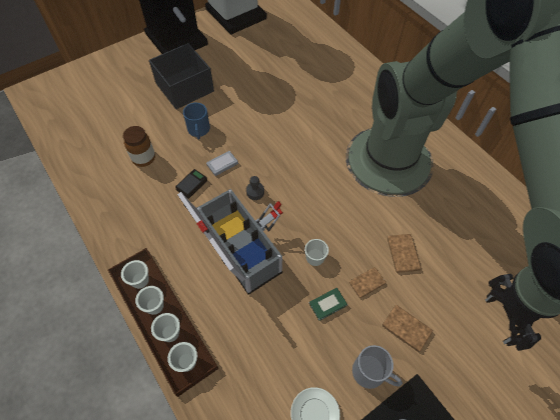

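View pics/side0.png

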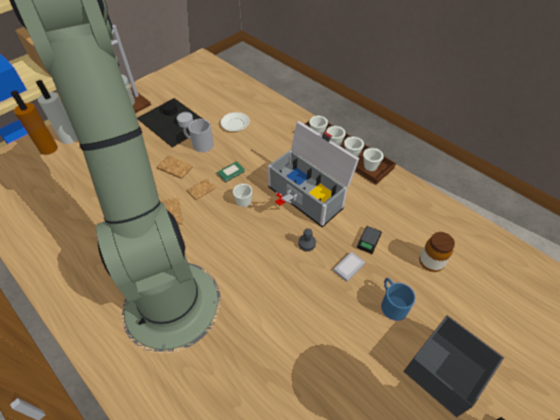

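View pics/wrist0.png

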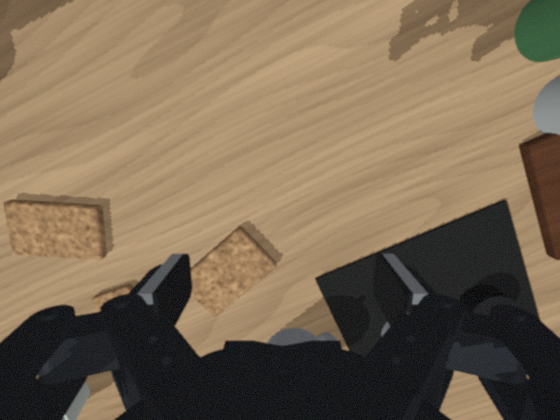

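The scene shows the case at about (235,240), the scale at (191,183), the plate at (222,162), one tin at (328,304) and three cork pads, the smallest near (368,283). I'll enlarge these areas.

```bash
cat >> h.py <<'E'
def crop(src,dst,x0,y0,x1,y1,k):
    im=cv2.imread('pics/'+src)[y0:y1,x0:x1]
    im=cv2.resize(im,None,fx=k,fy=k,interpolation=cv2.INTER_CUBIC)
    for i in range(0,x1-x0,10):
        if (x0+i)%20==0: cv2.putText(im,str(x0+i),(i*k,8),0,.35,(0,0,255),1); cv2.line(im,(i*k,10),(i*k,14),(0,0,255),1)
    for i in range(0,y1-y0,10):
        if (y0+i)%20==0: cv2.putText(im,str(y0+i),(0,i*k+4),0,.35,(0,0,255),1); cv2.line(im,(24,i*k),(28,i*k),(0,0,255),1)
    cv2.imwrite('pics/'+dst,im)
def campose(f,st=None):
    if 'pose' in f: return np.array(f['pose'])
    T=np.eye(4);T[:3,:3]=R.from_euler('xyz',st['tool_rot']).as_matrix();T[:3,3]=st['position']
    return T@np.array(f['tool_from_camera'])
def unproj(f,uv,z,P=None):
    P=campose(f) if P is None else P
    out=[]
    for u,v in np.atleast_2d(uv):
        d=P[:3,:3]@np.array([(u-f['cx'])/f['fx'],-(v-f['cy'])/f['fy'],-1]); o=P[:3,3]
        out.append(o+d*(z-o[2])/d[2])
    return np.array(out)
def proj(f,X,P=None):
    P=campose(f) if P is None else P
    c=(np.atleast_2d(X)-P[:3,3])@P[:3,:3]
    return np.c_[f['cx']+f['fx']*c[:,0]/-c[:,2], f['cy']-f['fy']*c[:,1]/-c[:,2]]
import pickle,os
def cam(n):
    fn=n+'_cal.pkl'
    if not os.path.exists(fn):
        f=bot.grab_frame(n); f.pop('frame'); pickle.dump(f,open(fn,'wb'))
    return pickle.load(open(fn,'rb'))
E
python3 - <<'E'
from h import *
for n in ['scene','side','wrist']: cam(n)
crop('scene0.png','s_a.png',160,140,300,290,4)
crop('scene0.png','s_b.png',290,220,440,360,5)
crop('side0.png','d_a.png',220,110,400,290,4)
crop('side0.png','d_b.png',140,130,260,220,6)
E
```

```text
(no output)
```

View pics/s_a.png

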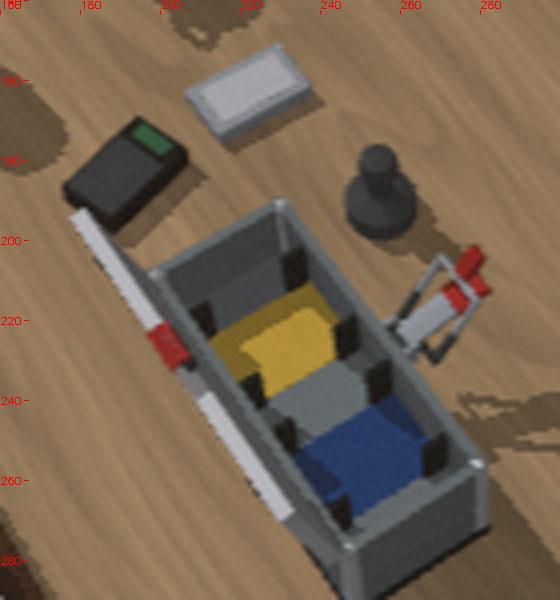

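View pics/s_b.png

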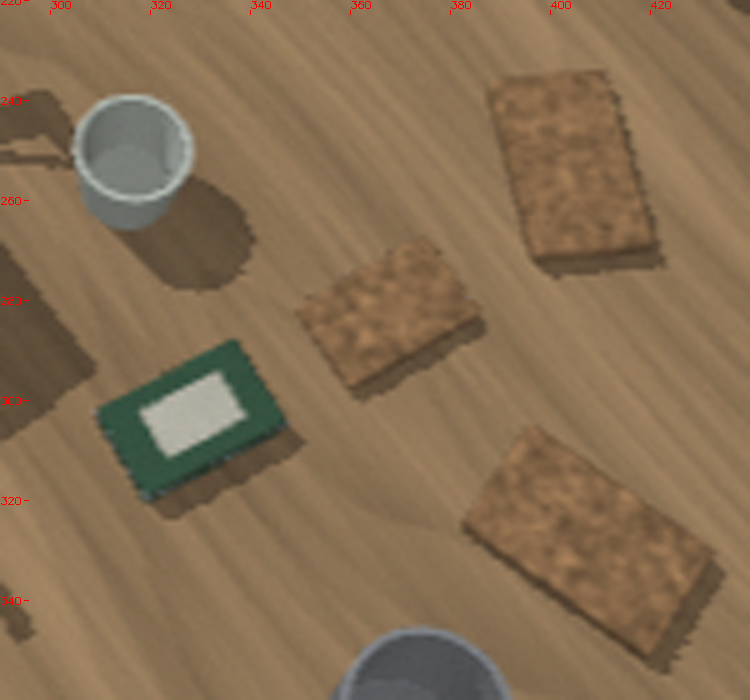

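View pics/d_a.png

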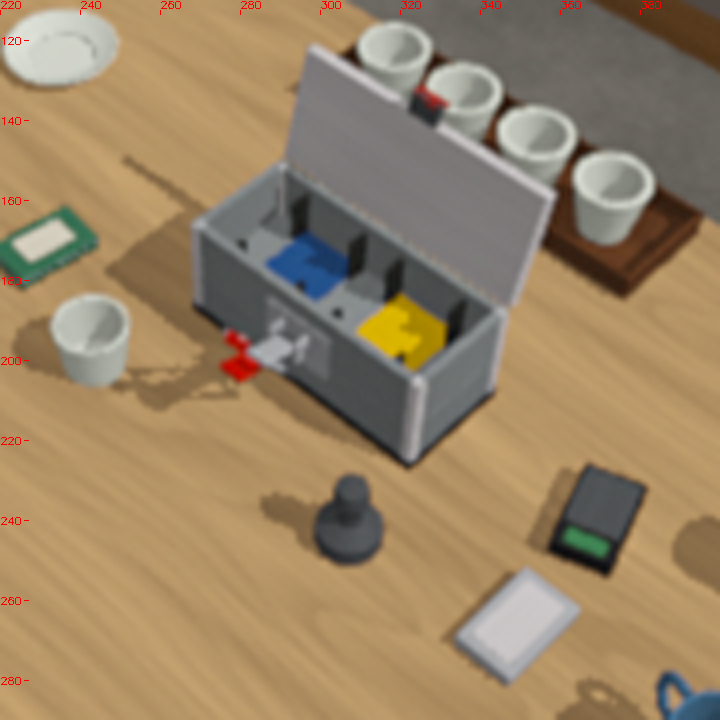

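View pics/d_b.png

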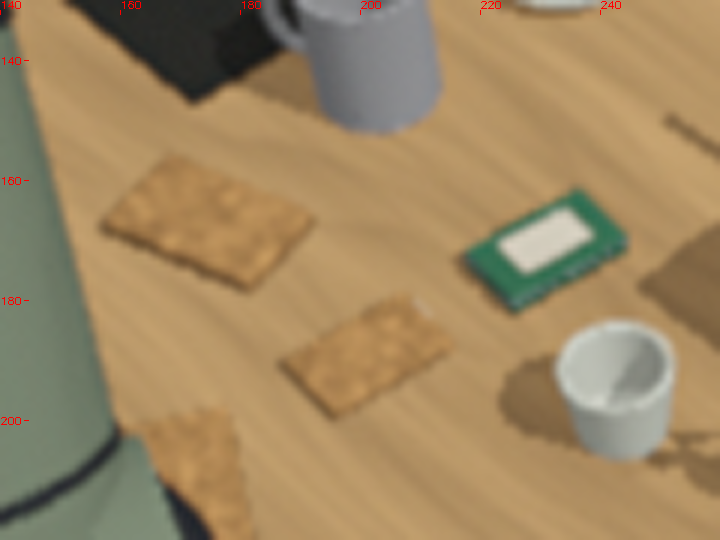

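```bash
cat >> h.py <<'E'
from scipy.optimize import least_squares
def fitrect(obs,L,W,z,x0,free=False):
    # obs: list of (f,P,uv 4x2 in cyclic order starting arbitrary) ; corner order matched by best of shifts/reflection
    base=np.array([[1,1],[1,-1],[-1,-1],[-1,1]])/2
    best=None
    def corners(p): 
        c,s=np.cos(p[2]),np.sin(p[2])
        l,w=(p[3],p[4]) if free else (L,W)
        b=base*[l,w]
        return np.c_[p[0]+b[:,0]*c-b[:,1]*s,p[1]+b[:,0]*s+b[:,1]*c,np.full(4,z)]
    def res(p):
        r=[]
        X=corners(p)
        for f,P,uv in obs:
            q=proj(f,X,P); d=np.linalg.norm(q[:,None]-np.array(uv)[None],axis=2)
            from scipy.optimize import linear_sum_assignment as lsa
            i,j=lsa(d**2); r.append((q[i]-np.array(uv)[j]).ravel())
        return np.concatenate(r)
    for a in np.arange(0,np.pi,np.pi/8):
        s=least_squares(res,[*x0,a]+([L,W] if free else []),x_scale=[.01,.01,.1]+([.01,.01] if free else []),loss='soft_l1')
        if best is None or s.cost<best.cost: best=s
    return best.x,np.sqrt(np.mean(res(best.x)**2))
E
python3 - <<'E'
from h import *
S,D=cam('scene'),cam('side')
items={
'scale':(.09,.056,.022,[(176.2,187),(195,169.5),(206.7,178.7),(188,195.5)],[(367.5,226.5),(381.2,232),(372,251.2),(357.5,246.2)]),
'plate':(.09,.056,.016,[(206.7,163.2),(230,151.2),(237.5,161.2),(215.5,172)],[(352,252),(365,261.2),(346.7,279.2),(333.7,268.2)]),
'tin':(.09,.056,.018,[(309.4,302.4),(337.6,288.4),(347,304),(319.4,318.4)],[(217.5,172.8),(236.3,161.7),(244.5,169.3),(225.5,180.5)]),
'cork':(.09,.056,.012,[(349.6,282.4),(375.4,267.4),(386,283.6),(361,297.6)],[(186.7,190.3),(207,178.8),(215.8,187),(195.5,198.8)]),
'case':(.114,.260,.113,[(230,190.5),(281.2,255.5),(247.5,277),(198.7,208)],[(324.2,205),(268.7,167.5),(291.2,151.2),(346.7,187)]),
}
for k,(L,W,z,a,b) in items.items():
    x0=unproj(S,a,z).mean(0)[:2]
    for nm,o in (('both',[(S,None,a),(D,None,b)]),('scene',[(S,None,a)]),('side',[(D,None,b)])):
        p,r=fitrect(o,L,W,z,x0); print(k,nm,np.round(p,4),'deg',round(np.degrees(p[2]),1),'rms',round(r,2))
    p,r=fitrect([(S,None,a),(D,None,b)],L,W,z,x0,True); print('   free',np.round(p,4),r)
# bystanders approx base
print('cup',unproj(S,[(316,262)],0.0)[0],'tamper',unproj(S,[(255,192)],0.0)[0], 'pitcher',unproj(S,[(374,375)],0.05)[0],'mug',unproj(S,[(197,122)],0.04))
E
```

```text
scale both [ 0.5883 -0.2836  0.295 ] deg 16.9 rms 1.28
scale scene [ 0.5901 -0.2788  0.2867] deg 16.4 rms 0.77
scale side [ 0.5859 -0.2883  0.2886] deg 16.5 rms 1.0
   free [ 0.5881 -0.2846  0.2923  0.0857  0.0499] 1.0312945328356413
plate both [ 0.4661 -0.2996 -0.0147] deg -0.8 rms 0.9
plate scene [ 0.4659 -0.2962  3.148 ] deg 180.4 rms 1.03
plate side [ 0.4667 -0.3008  3.1209] deg 178.8 rms 0.56
   free [ 0.466  -0.2997 -0.0176  0.0868  0.0504] 0.6190122921489453
tin both [0.4746 0.2745 3.0189] deg 173.0 rms 1.15
tin scene [0.4753 0.2772 3.0153] deg 172.8 rms 0.78
tin side [ 0.4716  0.267  -0.086 ] deg -4.9 rms 0.41
   free [0.4753 0.2754 3.0213 0.0878 0.0512] 1.016927877559919
cork both [ 0.3445  0.2899 -0.0854] deg -4.9 rms 1.06
cork scene [0.345  0.2926 3.053 ] deg 174.9 rms 0.57
cork side [ 0.3415  0.2822 -0.0758] deg -4.3 rms 0.32
   free [0.3447 0.2902 1.4842 0.0541 0.0875] 1.0189908983086695
case both [ 5.8120e-01 -6.6000e-03  9.4343e+00] deg 540.5 rms 1.47
case scene [ 0.5805 -0.0047  3.1542] deg 180.7 rms 1.41
case side [ 5.818e-01 -9.100e-03  1.000e-04] deg 0.0 rms 1.31
   free [ 0.5808 -0.0057  1.5811  0.2523  0.1065] 0.9547649237009243
cup [0.42370542 0.15531031 0.        ] tamper [ 0.43735408 -0.147677    0.        ] pitcher [0.50492016 0.4909368  0.05      ] mug [[ 0.45763293 -0.47318189  0.04      ]]
```

```bash
cat >> h.py <<'E'
def Rt(yaw,lean=0):
    # lean (deg): hand leaned back toward the robot (top toward -x) about world y, for yaw about 180
    return R.from_euler('y',-lean,degrees=True)*R.from_euler('z',yaw,degrees=True)*R.from_euler('x',180,degrees=True)
def go(x,y,z,yaw,lean=0,st=None):
    st=st or bot.observe()
    R0=R.from_euler('xyz',st['tool_rot']); 
    t=R0.inv().apply(np.array([x,y,z])-st['position'])
    w=(R0.inv()*Rt(yaw,lean)).as_rotvec(degrees=True)
    print('travel',np.round(t,4).tolist(),'twist',np.round(w,2).tolist(),'rows>=',max(np.linalg.norm(t)/.05,np.linalg.norm(w)/8.59).round(1))
def stat():
    s=bot.observe(); print('t',round(s['clock'],2),'p',np.round(s['position'],4),'rpy',np.round(np.degrees(s['tool_rot']),1),'F',np.round(s['force'],1),'g',round(s['grip_width'],4),'q',np.round(s['qpos'],2))
E
python3 - <<'E'
from h import *
go(.35,.40,.36,170); go(.588,-.284,.2,-163)
E
```

```text
travel [-0.1494, -0.1149, -0.1289] twist [-0.02, -0.0, -14.86] rows>= 4.6
travel [-0.6529, -0.6354, 0.0314] twist [-0.02, -0.01, -41.86] rows>= 18.2
```

Call:
apply_moves([
  {"travel": [-0.15, -0.115, -0.13], "twist": [0, 0, -15], "claw": 0.085},
  {"travel": [-0.15, -0.115, -0.13], "twist": [0, 0, -15], "claw": 0.085},
  {"travel": [-0.15, -0.115, -0.13], "twist": [0, 0, -15], "claw": 0.085},
  {"travel": [-0.15, -0.115, -0.13], "twist": [0, 0, -15], "claw": 0.085},
  {"travel": [-0.15, -0.115, -0.13], "twist": [0, 0, -15], "claw": 0.085},
  {"travel": [-0.653, -0.635, -0.13], "twist": [0, 0, -41.9], "claw": 0.085},
  {"travel": [-0.653, -0.635, -0.13], "twist": [0, 0, -41.9], "claw": 0.085},
  {"travel": [-0.653, -0.635, -0.13], "twist": [0, 0, -41.9], "claw": 0.085},
  {"travel": [-0.653, -0.635, -0.13], "twist": [0, 0, -41.9], "claw": 0.085},
  {"travel": [-0.653, -0.635, -0.13], "twist": [0, 0, -41.9], "claw": 0.085},
])

```text
clock: 1.3
position: [0.4275, 0.1791, 0.3616]
tool_rot: [3.141, 0.0, -2.841]
force: [1.1, -0.5, -0.0]
grip_width: 0.0849
```

```bash
python3 - <<'E'
from h import *
stat(); go(.588,-.284,.36,-163);go(.588,-.284,.2,-163)
E
```

```text
t 1.3 p [0.4275 0.1791 0.3616] rpy [ 180.     0.  -162.8] F [ 1.1 -0.5 -0. ] g 0.0849 q [-0.55  0.13  0.03  1.82 -0.    1.19  1.35]
travel [-0.0161, -0.4898, 0.0015] twist [0.01, 0.02, 0.24] rows>= 9.8
travel [-0.016, -0.4899, 0.1615] twist [0.01, 0.02, 0.24] rows>= 10.3
```

Call:
apply_moves([
  {"travel": [-0.016, -0.49, 0], "twist": [0, 0, 0], "claw": 0.085},
  {"travel": [-0.016, -0.49, 0], "twist": [0, 0, 0], "claw": 0.085},
  {"travel": [-0.016, -0.49, 0], "twist": [0, 0, 0], "claw": 0.085},
  {"travel": [-0.016, -0.49, 0], "twist": [0, 0, 0], "claw": 0.085},
  {"travel": [-0.016, -0.49, 0], "twist": [0, 0, 0], "claw": 0.085},
  {"travel": [-0.016, -0.49, 0], "twist": [0, 0, 0], "claw": 0.085},
  {"travel": [-0.016, -0.49, 0], "twist": [0, 0, 0], "claw": 0.085},
  {"travel": [-0.016, -0.49, 0.16], "twist": [0, 0, 0], "claw": 0.085},
  {"travel": [-0.016, -0.49, 0.16], "twist": [0, 0, 0], "claw": 0.085},
  {"travel": [-0.016, -0.49, 0.16], "twist": [0, 0, 0], "claw": 0.085},
])

```text
clock: 2.3
position: [0.573, -0.245, 0.2472]
tool_rot: [-3.141, 0.0, -2.844]
force: [1.8, 0.9, 0.5]
grip_width: 0.0847
```

Call:
apply_moves([
  {"travel": [0, -0.05, 0.08], "twist": [0, 0, 0], "claw": 0.085},
  {"travel": [0, -0.05, 0.08], "twist": [0, 0, 0], "claw": 0.085},
  {"travel": [0, -0.05, 0.08], "twist": [0, 0, 0], "claw": 0.085},
  {"travel": [0, -0.05, 0.08], "twist": [0, 0, 0], "claw": 0.085},
])

```text
clock: 2.7
position: [0.5871, -0.2915, 0.1681]
tool_rot: [3.141, -0.001, -2.845]
force: [0.3, 0.5, 0.7]
grip_width: 0.085
```

```bash
cat >> h.py <<'E'
def wsnap(fn):
    st=bot.observe(); f=bot.grab_frame('wrist'); cv2.imwrite('pics/'+fn,f['frame']); f.pop('frame')
    pickle.dump((f,campose(f,st),st),open('pics/'+fn+'.pkl','wb')); return f,campose(f,st)
def wl(fn):
    return pickle.load(open('pics/'+fn+'.pkl','rb'))
E
python3 - <<'E'
from h import *
stat(); wsnap('w1.png')
E
```

```text
t 2.7 p [ 0.5871 -0.2915  0.1681] rpy [ 1.80e+02 -1.00e-01 -1.63e+02] F [0.3 0.5 0.7] g 0.085 q [ 0.2   0.65  0.27  1.58 -0.2   0.93  2.4 ]
```

View pics/w1.png

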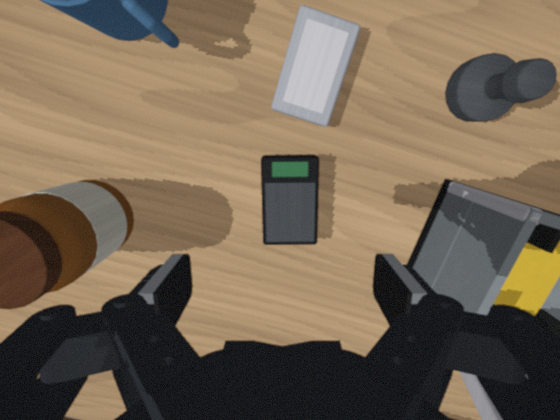

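The scale is centred at (290,199), the plate at (315,65), the tamper at (490,88) and the case at right.

```bash
python3 - <<'E'
from h import *
f,P,st=wl('w1.png')
crop('w1.png','w1a.png',250,0,370,130,5)
crop('w1.png','w1b.png',250,145,330,255,6)
print(proj(f,[st['position']],P))
E
```

```text
[[281.32829502 260.19729097]]
```

View pics/w1a.png

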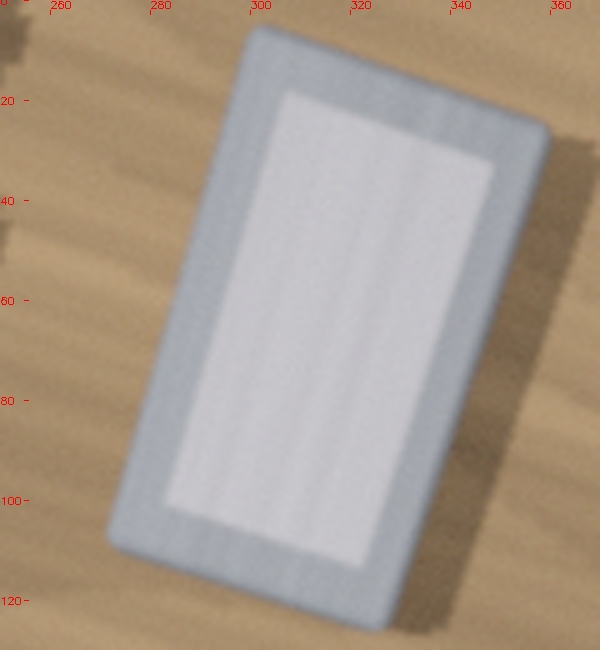

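View pics/w1b.png

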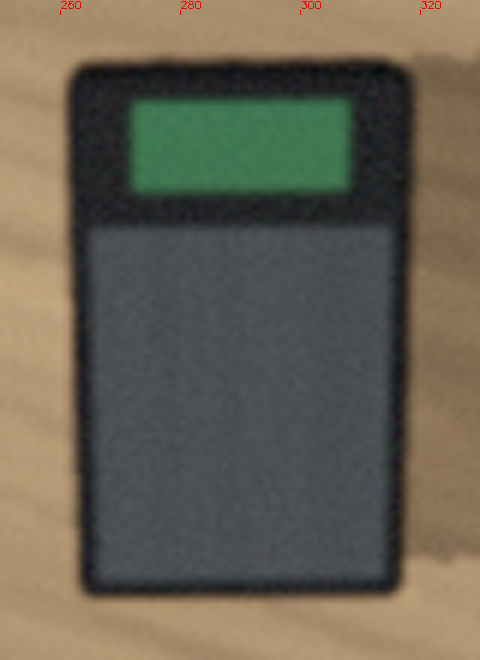

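```bash
python3 - <<'E'
from h import *
f,P,st=wl('w1.png')
for k,L,W,z,uv in (('scale',.09,.056,.022,[(262,156),(318.7,155.5),(316.5,243.8),(264,243.8)]),('plate',.09,.056,.016,[(300,5),(359.5,25),(326,126),(272,108.5)])):
    p,r=fitrect([(f,P,uv)],L,W,z,unproj(f,uv,z,P).mean(0)[:2]); print(k,np.round(p,4),np.degrees(p[2])%180,r)
E
```

```text
scale [ 0.5897 -0.2818  0.3015] 17.27550988680426 1.0519260112110815
plate [ 0.4677 -0.2978  3.1391] 179.8552533185477 1.4146843628449342
```

```bash
python3 - <<'E'
from h import *
stat();go(.5897,-.2818,.04,-162.7);go(.5897,-.2818,.001,-162.7)
E
```

```text
t 2.75 p [ 0.5878 -0.2911  0.1694] rpy [-180.     0.  -162.9] F [ 1.  -0.8  0.6] g 0.0849 q [ 0.2   0.65  0.27  1.58 -0.2   0.93  2.4 ]
travel [-0.0044, 0.0084, 0.1294] twist [-0.01, 0.04, -0.25] rows>= 2.6
travel [-0.0044, 0.0084, 0.1684] twist [-0.01, 0.04, -0.25] rows>= 3.4
```

Call:
apply_moves([
  {"travel": [-0.0044, 0.0084, 0.045], "twist": [0, 0, -0.2], "claw": 0.085},
  {"travel": [-0.0044, 0.0084, 0.09], "twist": [0, 0, -0.2], "claw": 0.085},
  {"travel": [-0.0044, 0.0084, 0.13], "twist": [0, 0, -0.2], "claw": 0.085},
  {"travel": [-0.0044, 0.0084, 0.15], "twist": [0, 0, -0.2], "claw": 0.085},
  {"travel": [-0.0044, 0.0084, 0.168], "twist": [0, 0, -0.2], "claw": 0.085},
  {"travel": [-0.0044, 0.0084, 0.168], "twist": [0, 0, -0.2], "claw": 0.085},
])

```text
clock: 3.35
position: [0.5893, -0.2812, 0.0]
tool_rot: [3.141, -0.0, -2.84]
force: [0.4, 0.6, -0.2]
grip_width: 0.0851
```

Call:
apply_moves([
  {"travel": [0, 0, 0], "twist": [0, 0, 0], "claw": 0.045},
  {"travel": [0, 0, 0], "twist": [0, 0, 0], "claw": 0.045},
  {"travel": [0, 0, 0], "twist": [0, 0, 0], "claw": 0.045},
  {"travel": [0, 0, 0], "twist": [0, 0, 0], "claw": 0.045},
  {"travel": [0, 0, 0], "twist": [0, 0, 0], "claw": 0.045},
  {"travel": [0, 0, 0], "twist": [0, 0, 0], "claw": 0.045},
], force=60)

```text
clock: 3.95
position: [0.5902, -0.2824, 0.0027]
tool_rot: [-3.14, 0.002, -2.841]
force: [-3.3, 2.0, 11.1]
grip_width: 0.0548
```

```bash
python3 - <<'E'
from h import *
stat();go(.5897,-.2818,.30,180);go(.520,0.0,.30,180)
E
```

```text
t 3.95 p [ 0.5902 -0.2824  0.0027] rpy [-1.799e+02  1.000e-01 -1.628e+02] F [-3.3  2.  11.1] g 0.0548 q [ 0.23  0.87  0.19  1.65 -0.25  0.64  2.43]
travel [-0.0003, 0.0003, -0.2973] twist [-0.06, 0.13, 17.25] rows>= 5.9
travel [-0.0173, 0.2901, -0.2977] twist [-0.06, 0.13, 17.25] rows>= 8.3
```

Call:
apply_moves([
  {"travel": [0, 0, -0.05], "twist": [0, 0, 0], "claw": 0.045},
  {"travel": [0, 0, -0.1], "twist": [0, 0, 0], "claw": 0.045},
  {"travel": [0, 0, -0.15], "twist": [0, 0, 6], "claw": 0.045},
  {"travel": [0, 0, -0.2], "twist": [0, 0, 12], "claw": 0.045},
  {"travel": [0, 0, -0.25], "twist": [0, 0, 17.2], "claw": 0.045},
  {"travel": [0, 0, -0.3], "twist": [0, 0, 17.2], "claw": 0.045},
  {"travel": [-0.1375, 0.25, -0.3], "twist": [0, 0, 17.2], "claw": 0.045},
  {"travel": [-0.1375, 0.25, -0.3], "twist": [0, 0, 17.2], "claw": 0.045},
  {"travel": [-0.1375, 0.25, -0.3], "twist": [0, 0, 17.2], "claw": 0.045},
  {"travel": [-0.1375, 0.25, -0.3], "twist": [0, 0, 17.2], "claw": 0.045},
])

```text
clock: 4.95
position: [0.6293, -0.0842, 0.3019]
tool_rot: [3.141, 0.002, -3.141]
force: [1.5, -0.5, -1.5]
grip_width: 0.0547
```

```bash
python3 - <<'E'
from h import *
stat();go(.64,0.0,.30,180)
E
```

```text
t 4.95 p [ 0.6293 -0.0842  0.3019] rpy [ 1.8e+02  1.0e-01 -1.8e+02] F [ 1.5 -0.5 -1.5] g 0.0547 q [-0.2   0.5   0.37  1.5  -0.19  1.17  1.77]
travel [-0.0108, 0.0842, 0.002] twist [0.02, 0.09, 0.03] rows>= 1.7
```

Call:
apply_moves([
  {"travel": [-0.011, 0.084, 0.002], "twist": [0, 0, 0], "claw": 0.045},
  {"travel": [-0.011, 0.084, 0.002], "twist": [0, 0, 0], "claw": 0.045},
  {"travel": [-0.011, 0.084, 0.002], "twist": [0, 0, 0], "claw": 0.045},
  {"travel": [-0.011, 0.084, 0.002], "twist": [0, 0, 0], "claw": 0.045},
  {"travel": [-0.011, 0.084, 0.002], "twist": [0, 0, 0], "claw": 0.045},
])

```text
clock: 5.45
position: [0.6401, -0.0035, 0.2993]
tool_rot: [-3.141, 0.001, 3.141]
force: [0.7, -0.6, -2.2]
grip_width: 0.0547
```

```bash
python3 - <<'E'
from h import *
stat(); wsnap('w2.png')
E
```

```text
t 5.45 p [ 0.6401 -0.0035  0.2993] rpy [-180.    0.  180.] F [ 0.7 -0.6 -2.2] g 0.0547 q [-0.32  0.51  0.36  1.49 -0.19  1.18  1.64]
```

View pics/w2.png

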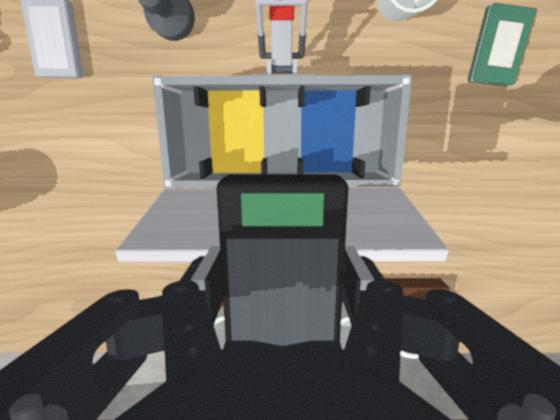

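The image shows the empty case with its rim spanning (155,77)–(409,77), the yellow floor at (237,132) and the blue floor at (328,132). The scale is held straight.

```bash
python3 - <<'E'
from h import *
crop('w2.png','w2a.png',145,0,285,200,4)
crop('w2.png','w2b.png',280,0,420,200,4)
E
```

```text
(no output)
```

View pics/w2a.png

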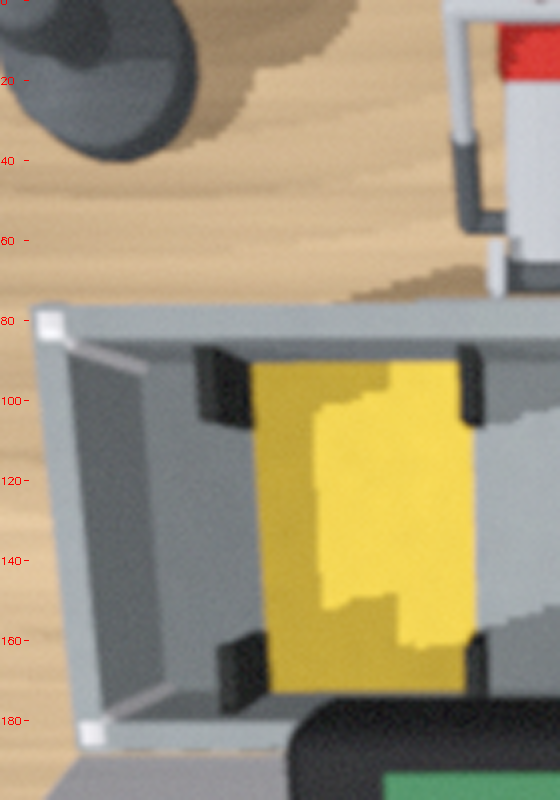

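View pics/w2b.png

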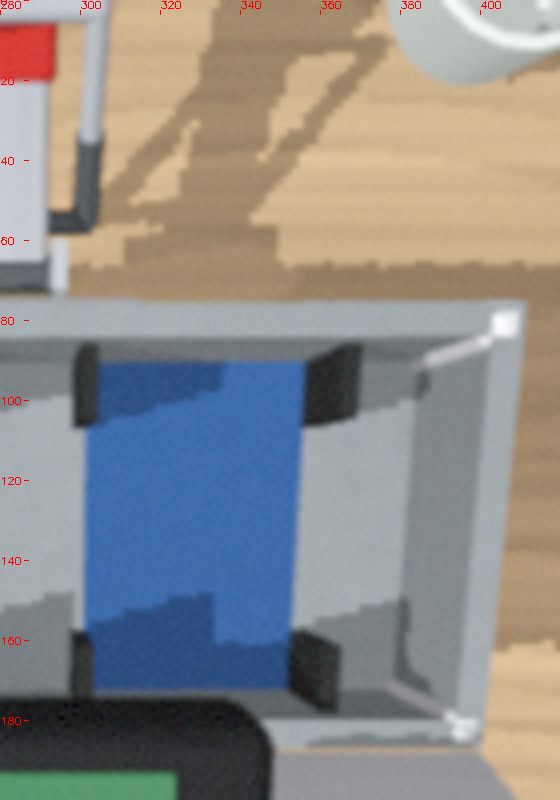

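```bash
python3 - <<'E'
from h import *
f,P,st=wl('w2.png')
for k,L,W,z,uv in (('rim',.114,.26,.113,[(153.3,76.5),(411.2,75.5),(400.7,186.2),(164.5,187)]),
 ('blue',.098,.064,.055,[(302.3,90.5),(356.5,90.5),(352.2,172.5),(300.7,172.5)]),
 ('yel',.098,.064,.055,[(207.7,90.5),(263.7,90.5),(263.7,172.5),(212.6,172.5)])):
    p,r=fitrect([(f,P,uv)],L,W,z,unproj(f,uv,z,P).mean(0)[:2]); print(k,np.round(p,4),np.degrees(p[2])%180,r)
    print(np.round(unproj(f,uv,z,P),4).tolist())
# held scale top corners
print(proj(f,[st['position']],P), P[:3,3])
E
```

```text
rim [ 0.5823 -0.0031  0.0019] 0.10989776096112043 0.46527092673551584
[[0.5259, -0.1326, 0.113], [0.5254, 0.1263, 0.113], [0.6383, 0.1271, 0.113], [0.6388, -0.133, 0.113]]
blue [0.5826 0.0532 3.1415] 179.99328387253152 0.41291340845755614
[[0.5334, 0.0208, 0.055], [0.5335, 0.0856, 0.055], [0.6319, 0.0862, 0.055], [0.6318, 0.0203, 0.055]]
yel [ 0.5824 -0.0593  3.1358] 179.669296683502 0.6874689017479678
[[0.5332, -0.0922, 0.055], [0.5333, -0.0253, 0.055], [0.6317, -0.027, 0.055], [0.6316, -0.0924, 0.055]]
[[281.74634388 260.38822777]] [ 0.57335018 -0.00317912  0.44256213]
```

```bash
python3 - <<'E'
from h import *
f,P,st=wl('w2.png')
print(np.round(unproj(f,[(219,177),(348,177),(225,342),(343,342)],.2993+.0193,P)-st['position'],4))
go(.5825,.053,.30,180);go(.5825,.053,.06,180)
E
```

```text
[[-0.0463 -0.0257  0.0193]
 [-0.0462  0.0273  0.0193]
 [ 0.0335 -0.0272  0.0193]
 [ 0.0336  0.0293  0.0193]]
travel [0.0577, 0.0567, -0.0009] twist [-0.02, 0.04, -0.07] rows>= 1.6
travel [0.0578, 0.0567, 0.2391] twist [-0.02, 0.04, -0.07] rows>= 5.0
```

Call:
apply_moves([
  {"travel": [0.057, 0.0562, 0], "twist": [0, 0, 0], "claw": 0.045},
  {"travel": [0.057, 0.0562, 0.0], "twist": [0, 0, 0], "claw": 0.045},
  {"travel": [0.057, 0.0562, 0.05], "twist": [0, 0, 0], "claw": 0.045},
  {"travel": [0.057, 0.0562, 0.1], "twist": [0, 0, 0], "claw": 0.045},
  {"travel": [0.057, 0.0562, 0.14], "twist": [0, 0, 0], "claw": 0.045},
  {"travel": [0.057, 0.0562, 0.16], "twist": [0, 0, 0], "claw": 0.045},
  {"travel": [0.057, 0.0562, 0.16], "twist": [0, 0, 0], "claw": 0.045},
  {"travel": [0.057, 0.0562, 0.16], "twist": [0, 0, 0], "claw": 0.045},
])

```text
clock: 6.3
position: [0.5837, 0.053, 0.1395]
tool_rot: [-3.141, 0.001, 3.141]
force: [-0.1, -0.4, -1.2]
grip_width: 0.0546
```

```bash
python3 - <<'E'
from h import *
stat();go(.583,.0523,.0587,180); wsnap('w3.png'); snap('side','d3.png')
E
```

```text
t 6.3 p [0.5837 0.053  0.1395] rpy [-180.    0.  180.] F [-0.1 -0.4 -1.2] g 0.0546 q [-0.39  0.59  0.29  1.8  -0.23  0.78  1.58]
travel [0.0008, -0.0007, 0.0808] twist [-0.01, 0.04, -0.04] rows>= 1.6
```

View pics/w3.png

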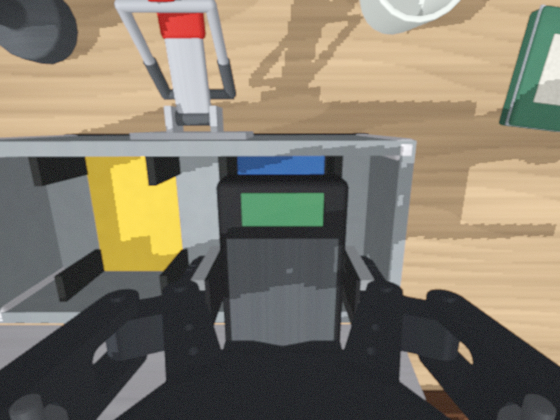

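The scale (centred at u≈283) lines up with the blue floor (238–325), so I'll lower it.

Call:
apply_moves([
  {"travel": [0.001, -0.001, 0.03], "twist": [0, 0, 0], "claw": 0.045},
  {"travel": [0.001, -0.001, 0.05], "twist": [0, 0, 0], "claw": 0.045},
  {"travel": [0.001, -0.001, 0.065], "twist": [0, 0, 0], "claw": 0.045},
  {"travel": [0.001, -0.001, 0.075], "twist": [0, 0, 0], "claw": 0.045},
  {"travel": [0.001, -0.001, 0.08], "twist": [0, 0, 0], "claw": 0.045},
  {"travel": [0.001, -0.001, 0.08], "twist": [0, 0, 0], "claw": 0.045},
])

```text
clock: 7.0
position: [0.5824, 0.0529, 0.0586]
tool_rot: [-3.142, 0.0, -3.141]
force: [0.2, -0.3, -1.5]
grip_width: 0.0546
```

```bash
python3 - <<'E'
from h import *
stat()
E
```

```text
t 7.0 p [0.5824 0.0529 0.0586] rpy [-180.    0. -180.] F [ 0.2 -0.3 -1.5] g 0.0546 q [-0.36  0.71  0.24  1.84 -0.27  0.62  1.62]
```

Call:
apply_moves([
  {"travel": [0, 0, 0.001], "twist": [0, 0, 0], "claw": 0.08},
  {"travel": [0, 0, 0.001], "twist": [0, 0, 0], "claw": 0.08},
  {"travel": [0, 0, 0.001], "twist": [0, 0, 0], "claw": 0.08},
  {"travel": [0, 0, 0.001], "twist": [0, 0, 0], "claw": 0.08},
  {"travel": [0, 0, -0.04], "twist": [0, 0, 0], "claw": 0.08},
  {"travel": [0, 0, -0.09], "twist": [0, 0, 0], "claw": 0.08},
  {"travel": [0, 0, -0.14], "twist": [0, 0, 0], "claw": 0.08},
  {"travel": [0, 0, -0.19], "twist": [0, 0, 0], "claw": 0.085},
  {"travel": [0, 0, -0.24], "twist": [0, 0, 0], "claw": 0.085},
  {"travel": [0, 0, -0.24], "twist": [0, 0, 0], "claw": 0.085},
])

```text
clock: 8.0
position: [0.5844, 0.053, 0.3052]
tool_rot: [3.139, 0.009, -3.141]
force: [0.5, 1.1, -0.3]
grip_width: 0.0849
```

```bash
python3 - <<'E'
from h import *
stat(); snap('scene','s4.png'); wsnap('w4.png')
crop('s4.png','s4a.png',190,180,310,300,5)
crop('s4.png','s4b.png',290,220,440,360,4)
go(.3447,.291,.3,175);go(.3447,.291,.15,175)
E
```

```text
t 8.0 p [0.5844 0.053  0.3052] rpy [ 179.9    0.5 -180. ] F [ 0.5  1.1 -0.3] g 0.0849 q [-0.45  0.4   0.36  1.64 -0.16  1.12  1.52]
travel [0.2375, 0.238, -0.0006] twist [0.06, 0.12, 5.06] rows>= 6.7
travel [0.2378, 0.2379, 0.1494] twist [0.06, 0.12, 5.06] rows>= 7.4
```

View pics/w4.png

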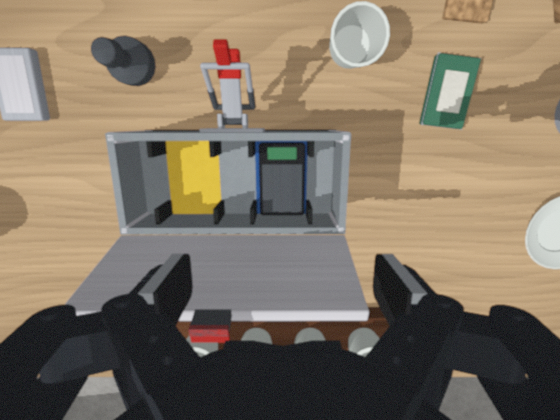

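View pics/s4.png

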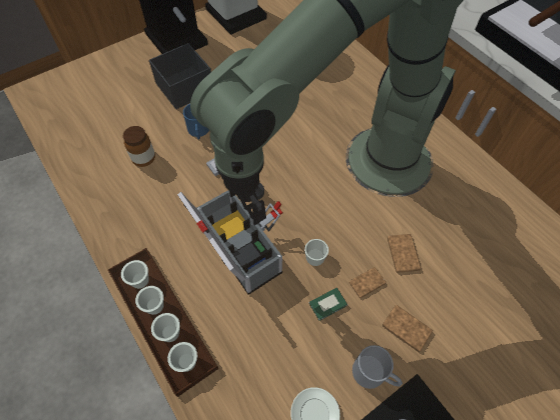

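The scale lies square in the blue pocket. Next is the smallest cork, near (0.345, 0.291).

Call:
apply_moves([
  {"travel": [0.238, 0.238, 0], "twist": [0, 0, 5], "claw": 0.085},
  {"travel": [0.238, 0.238, 0], "twist": [0, 0, 5], "claw": 0.085},
  {"travel": [0.238, 0.238, 0], "twist": [0, 0, 5], "claw": 0.085},
  {"travel": [0.238, 0.238, 0], "twist": [0, 0, 5], "claw": 0.085},
  {"travel": [0.238, 0.238, 0.03], "twist": [0, 0, 5], "claw": 0.085},
  {"travel": [0.238, 0.238, 0.08], "twist": [0, 0, 5], "claw": 0.085},
  {"travel": [0.238, 0.238, 0.13], "twist": [0, 0, 5], "claw": 0.085},
  {"travel": [0.238, 0.238, 0.13], "twist": [0, 0, 5], "claw": 0.085},
  {"travel": [0.238, 0.238, 0.13], "twist": [0, 0, 5], "claw": 0.085},
  {"travel": [0.238, 0.238, 0.13], "twist": [0, 0, 5], "claw": 0.085},
])

```text
clock: 9.1
position: [0.3433, 0.2901, 0.1676]
tool_rot: [-3.139, -0.002, 3.056]
force: [0.7, 0.4, 0.6]
grip_width: 0.0852
```

```bash
python3 - <<'E'
from h import *
stat(); wsnap('w5.png')
E
```

```text
t 9.1 p [0.3433 0.2901 0.1676] rpy [-1.798e+02 -1.000e-01  1.751e+02] F [0.7 0.4 0.6] g 0.0852 q [-1.    0.35  0.21  2.11 -0.11  0.69  0.77]
```

View pics/w5.png

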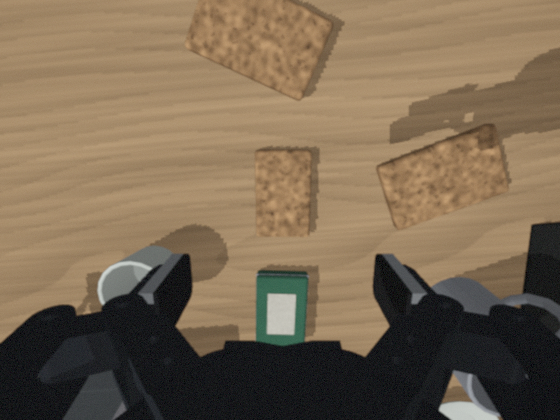

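```bash
python3 - <<'E'
from h import *
f,P,st=wl('w5.png')
crop('w5.png','w5a.png',245,140,325,350,4)
uv=[(255,150),(311,149.5),(309,236),(258,236)]
p,r=fitrect([(f,P,uv)],.09,.056,.012,unproj(f,uv,.012,P).mean(0)[:2]); print(np.round(p,4),np.degrees(p[2])%180,r)
print(fitrect([(f,P,uv)],.09,.056,.012,unproj(f,uv,.012,P).mean(0)[:2],True))
E
```

```text
[ 0.3436  0.2909 -0.08  ] 175.416139338582 0.9457699397322592
(array([ 0.34346714,  0.29091001, -0.08018116,  0.08863241,  0.05373076]), np.float64(0.18997135996868447))
```

View pics/w5a.png

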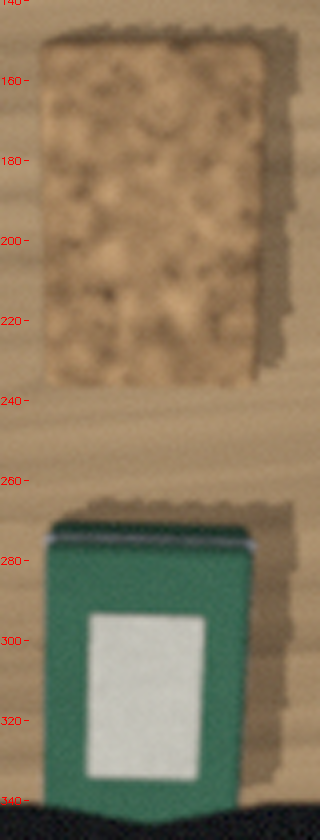

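```bash
python3 - <<'E'
from h import *
go(.3436,.2909,.0035,175.4)
E
```

```text
travel [0.0007, 0.0007, 0.1651] twist [-0.06, -0.02, -0.38] rows>= 3.3
```

Call:
apply_moves([
  {"travel": [0, 0.001, 0.05], "twist": [0, 0, -0.4], "claw": 0.085},
  {"travel": [0, 0.001, 0.1], "twist": [0, 0, -0.4], "claw": 0.085},
  {"travel": [0, 0.001, 0.14], "twist": [0, 0, -0.4], "claw": 0.085},
  {"travel": [0, 0.001, 0.155], "twist": [0, 0, -0.4], "claw": 0.085},
  {"travel": [0, 0.001, 0.165], "twist": [0, 0, -0.4], "claw": 0.085},
  {"travel": [0, 0.001, 0.165], "twist": [0, 0, -0.4], "claw": 0.045},
  {"travel": [0, 0.001, 0.165], "twist": [0, 0, -0.4], "claw": 0.045},
  {"travel": [0, 0.001, 0.165], "twist": [0, 0, -0.4], "claw": 0.045},
  {"travel": [0, 0.001, 0.165], "twist": [0, 0, -0.4], "claw": 0.045},
  {"travel": [0, 0.001, 0.165], "twist": [0, 0, -0.4], "claw": 0.045},
], force=50)

```text
clock: 10.15
position: [0.345, 0.2921, 0.0053]
tool_rot: [3.14, 0.002, 3.062]
force: [-0.2, -3.4, 12.6]
grip_width: 0.0536
```

```bash
python3 - <<'E'
from h import *
stat(); go(.3436,.2909,.28,180); go(.583,.0525,.28,180)
E
```

```text
t 10.15 p [0.345  0.2921 0.0053] rpy [1.799e+02 1.000e-01 1.754e+02] F [-0.2 -3.4 12.6] g 0.0536 q [-0.91  0.67  0.09  2.19 -0.21  0.28  0.86]
travel [0.0008, -0.0009, -0.2747] twist [0.1, 0.1, -4.58] rows>= 5.5
travel [-0.2569, -0.2194, -0.2747] twist [0.1, 0.1, -4.58] rows>= 8.7
```

Call:
apply_moves([
  {"travel": [0, 0, -0.03], "twist": [0, 0, 0], "claw": 0.045},
  {"travel": [0, 0, -0.08], "twist": [0, 0, 0], "claw": 0.045},
  {"travel": [0, 0, -0.13], "twist": [0, 0, 0], "claw": 0.045},
  {"travel": [0, 0, -0.18], "twist": [0, 0, -2], "claw": 0.045},
  {"travel": [0, 0, -0.23], "twist": [0, 0, -4.6], "claw": 0.045},
  {"travel": [-0.05, -0.043, -0.245], "twist": [0, 0, -4.6], "claw": 0.045},
  {"travel": [-0.0875, -0.075, -0.245], "twist": [0, 0, -4.6], "claw": 0.045},
  {"travel": [-0.125, -0.107, -0.245], "twist": [0, 0, -4.6], "claw": 0.045},
  {"travel": [-0.1625, -0.139, -0.245], "twist": [0, 0, -4.6], "claw": 0.045},
  {"travel": [-0.2, -0.171, -0.245], "twist": [0, 0, -4.6], "claw": 0.045},
])

```text
clock: 11.15
position: [0.5208, 0.114, 0.2504]
tool_rot: [3.14, 0.002, -3.141]
force: [1.0, 2.0, -0.2]
grip_width: 0.0536
```

```bash
python3 - <<'E'
from h import *
stat(); go(.583,.0525,.25,180); wsnap('w6.png')
E
```

```text
t 11.15 p [0.5208 0.114  0.2504] rpy [ 1.799e+02  1.000e-01 -1.799e+02] F [ 1.   2.  -0.2] g 0.0536 q [-0.59  0.37  0.35  1.84 -0.15  0.96  1.4 ]
travel [-0.0621, -0.0615, 0.0004] twist [0.08, 0.13, 0.06] rows>= 1.7
```

View pics/w6.png

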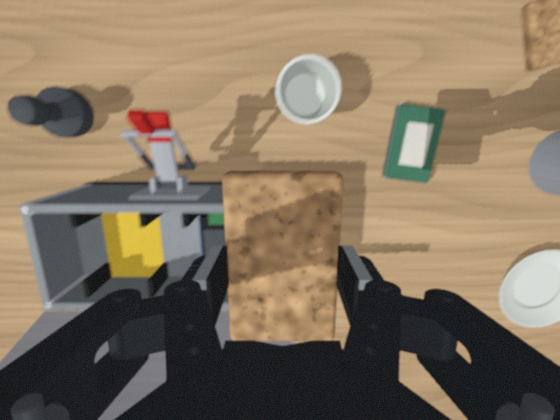

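The cork is held square. The tin is still at (415,145) and the cup is untouched.

```bash
python3 - <<'E'
from h import *
f,P,st=wl('w6.png')
print(np.round(unproj(f,[(223,174),(342,174)],st['position'][2]+.0067,P)-st['position'],4))
stat(); go(.584,.052,.14,180)
E
```

```text
[[-0.0455 -0.0265  0.0067]
 [-0.0455  0.0272  0.0067]]
t 11.2 p [0.5254 0.1072 0.2505] rpy [-179.9    0.3  179.7] F [ -2.3 -10.9  -3.7] g 0.0533 q [-0.58  0.37  0.35  1.83 -0.15  0.96  1.4 ]
travel [-0.0584, -0.0546, 0.1109] twist [-0.09, 0.28, -0.33] rows>= 2.7
```

Call:
apply_moves([
  {"travel": [-0.04, -0.03, 0], "twist": [0, 0, 0], "claw": 0.045},
  {"travel": [-0.0575, -0.055, 0.0], "twist": [0, 0, 0], "claw": 0.045},
  {"travel": [-0.0575, -0.055, 0.05], "twist": [0, 0, 0], "claw": 0.045},
  {"travel": [-0.0575, -0.055, 0.09], "twist": [0, 0, 0], "claw": 0.045},
  {"travel": [-0.0575, -0.055, 0.11], "twist": [0, 0, 0], "claw": 0.045},
  {"travel": [-0.0575, -0.055, 0.11], "twist": [0, 0, 0], "claw": 0.045},
  {"travel": [-0.0575, -0.055, 0.11], "twist": [0, 0, 0], "claw": 0.045},
])

```text
clock: 11.9
position: [0.5777, 0.0607, 0.1402]
tool_rot: [3.141, 0.001, -3.141]
force: [-0.2, -0.1, 0.6]
grip_width: 0.0535
```

```bash
python3 - <<'E'
from h import *
stat(); go(.583,.0525,.083,180); wsnap('w7.png')
E
```

```text
t 11.9 p [0.5777 0.0607 0.1402] rpy [ 1.8e+02  1.0e-01 -1.8e+02] F [-0.2 -0.1  0.6] g 0.0535 q [-0.42  0.59  0.31  1.81 -0.24  0.78  1.58]
travel [-0.0052, -0.0082, 0.0572] twist [0.02, 0.09, 0.03] rows>= 1.2
```

View pics/w7.png

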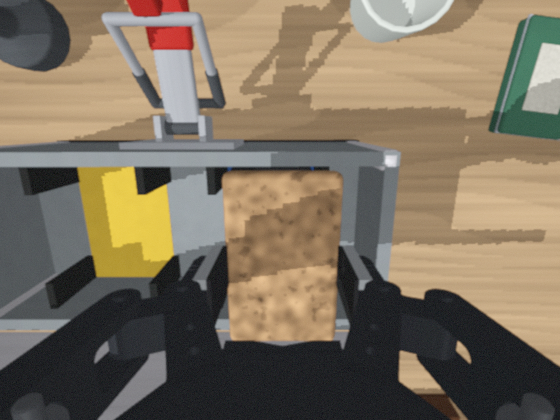

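Call:
apply_moves([
  {"travel": [-0.005, -0.008, 0], "twist": [0, 0, 0], "claw": 0.045},
  {"travel": [-0.005, -0.008, 0.02], "twist": [0, 0, 0], "claw": 0.045},
  {"travel": [-0.005, -0.008, 0.04], "twist": [0, 0, 0], "claw": 0.045},
  {"travel": [-0.005, -0.008, 0.05], "twist": [0, 0, 0], "claw": 0.045},
  {"travel": [-0.005, -0.008, 0.056], "twist": [0, 0, 0], "claw": 0.045},
  {"travel": [-0.005, -0.008, 0.057], "twist": [0, 0, 0], "claw": 0.045},
  {"travel": [-0.005, -0.008, 0.057], "twist": [0, 0, 0], "claw": 0.045},
])

```text
clock: 12.65
position: [0.5828, 0.0524, 0.0825]
tool_rot: [3.141, 0.001, -3.141]
force: [-0.7, -0.3, 0.7]
grip_width: 0.0533
```

```bash
python3 - <<'E'
from h import *
stat()
E
```

```text
t 12.65 p [0.5828 0.0524 0.0825] rpy [ 1.8e+02  1.0e-01 -1.8e+02] F [-0.7 -0.3  0.7] g 0.0533 q [-0.38  0.68  0.27  1.83 -0.27  0.67  1.62]
```

Call:
apply_moves([
  {"travel": [0, 0, 0], "twist": [0, 0, 0], "claw": 0.08},
  {"travel": [0, 0, 0], "twist": [0, 0, 0], "claw": 0.08},
  {"travel": [0, 0, 0], "twist": [0, 0, 0], "claw": 0.08},
  {"travel": [0, 0, 0], "twist": [0, 0, 0], "claw": 0.08},
  {"travel": [0, 0, -0.03], "twist": [0, 0, 0], "claw": 0.08},
  {"travel": [0, 0, -0.08], "twist": [0, 0, 0], "claw": 0.08},
  {"travel": [0, 0, -0.13], "twist": [0, 0, 0], "claw": 0.08},
  {"travel": [0, 0, -0.18], "twist": [0, 0, 0], "claw": 0.085},
  {"travel": [0, 0, -0.22], "twist": [0, 0, 0], "claw": 0.085},
  {"travel": [0, 0, -0.22], "twist": [0, 0, 0], "claw": 0.085},
])

```text
clock: 13.65
position: [0.5841, 0.0526, 0.307]
tool_rot: [3.14, 0.008, -3.141]
force: [0.0, -0.3, -0.4]
grip_width: 0.0853
```

```bash
python3 - <<'E'
from h import *
stat(); wsnap('w8.png')
go(.4675,-.298,.3,179.9);go(.4675,-.298,.17,179.9)
E
```

```text
t 13.65 p [0.5841 0.0526 0.307 ] rpy [ 179.9    0.4 -180. ] F [ 0.  -0.3 -0.4] g 0.0853 q [-0.46  0.41  0.38  1.63 -0.16  1.13  1.53]
travel [0.1159, -0.3507, 0.0032] twist [0.07, 0.24, 0.15] rows>= 7.4
travel [0.1165, -0.3509, 0.1332] twist [0.07, 0.24, 0.15] rows>= 7.9
```

View pics/w8.png

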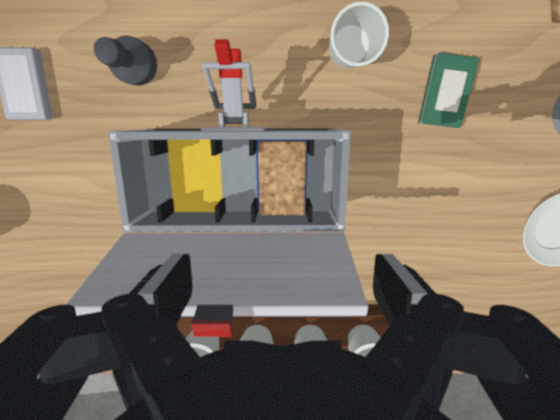

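The cork lies on the scale. Next is the plate.

Call:
apply_moves([
  {"travel": [0.116, -0.351, 0], "twist": [0, 0, 0], "claw": 0.085},
  {"travel": [0.116, -0.351, 0], "twist": [0, 0, 0], "claw": 0.085},
  {"travel": [0.116, -0.351, 0], "twist": [0, 0, 0], "claw": 0.085},
  {"travel": [0.116, -0.351, 0], "twist": [0, 0, 0], "claw": 0.085},
  {"travel": [0.116, -0.351, 0], "twist": [0, 0, 0], "claw": 0.085},
  {"travel": [0.116, -0.351, 0.03], "twist": [0, 0, 0], "claw": 0.085},
  {"travel": [0.116, -0.351, 0.08], "twist": [0, 0, 0], "claw": 0.085},
  {"travel": [0.116, -0.351, 0.13], "twist": [0, 0, 0], "claw": 0.085},
  {"travel": [0.116, -0.351, 0.13], "twist": [0, 0, 0], "claw": 0.085},
  {"travel": [0.116, -0.351, 0.13], "twist": [0, 0, 0], "claw": 0.085},
])

```text
clock: 14.7
position: [0.463, -0.2989, 0.1669]
tool_rot: [3.139, -0.008, 3.139]
force: [-0.3, 0.6, 1.0]
grip_width: 0.085
```

```bash
python3 - <<'E'
from h import *
stat(); wsnap('w9.png'); crop('w9.png','w9a.png',230,140,330,260,6); go(.4675,-.298,.004,179.9)
E
```

```text
t 14.7 p [ 0.463  -0.2989  0.1669] rpy [179.9  -0.4 179.9] F [-0.3  0.6  1. ] g 0.085 q [ 0.16  0.53  0.42  1.87 -0.28  0.81  2.3 ]
travel [-0.0035, 0.0002, 0.1656] twist [0.08, -0.26, 0.03] rows>= 3.3
```

View pics/w9.png

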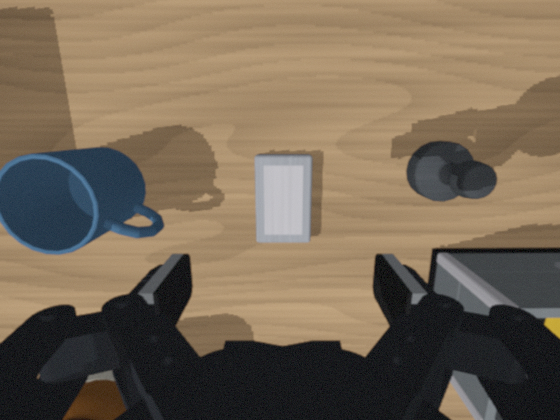

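View pics/w9a.png

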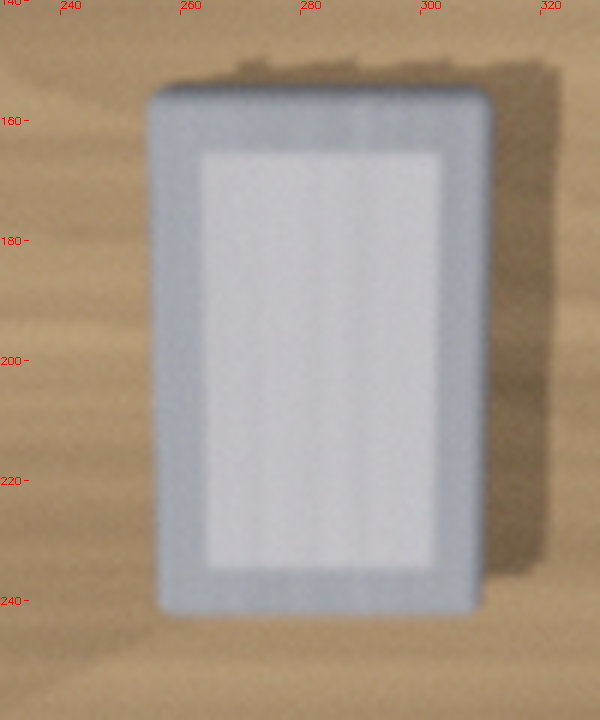

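```bash
python3 - <<'E'
from h import *
f,P,st=wl('w9.png')
uv=[(254.5,155),(311.5,155),(309.5,242),(256.5,242)]
p,r=fitrect([(f,P,uv)],.09,.056,.016,unproj(f,uv,.016,P).mean(0)[:2]); print(np.round(p,4),np.degrees(p[2])%180,r)
stat();go(p[0],p[1],.005,np.degrees(p[2])%180)
E
```

```text
[ 0.467  -0.2975  3.1388] 179.84262149700677 0.6592192096939055
t 14.75 p [ 0.4648 -0.2985  0.1696] rpy [179.9  -0.3 179.9] F [0.2 0.1 0.4] g 0.0851 q [ 0.16  0.52  0.42  1.87 -0.28  0.82  2.3 ]
travel [-0.003, 0.0007, 0.1646] twist [0.08, -0.26, 0.09] rows>= 3.3
```

Call:
apply_moves([
  {"travel": [-0.002, 0.001, 0.05], "twist": [0, 0, 0], "claw": 0.085},
  {"travel": [-0.002, 0.001, 0.1], "twist": [0, 0, 0], "claw": 0.085},
  {"travel": [-0.002, 0.001, 0.14], "twist": [0, 0, 0], "claw": 0.085},
  {"travel": [-0.002, 0.001, 0.155], "twist": [0, 0, 0], "claw": 0.085},
  {"travel": [-0.002, 0.001, 0.164], "twist": [0, 0, 0], "claw": 0.085},
  {"travel": [-0.002, 0.001, 0.164], "twist": [0, 0, 0], "claw": 0.045},
  {"travel": [-0.002, 0.001, 0.164], "twist": [0, 0, 0], "claw": 0.045},
  {"travel": [-0.002, 0.001, 0.164], "twist": [0, 0, 0], "claw": 0.045},
  {"travel": [-0.002, 0.001, 0.164], "twist": [0, 0, 0], "claw": 0.045},
  {"travel": [-0.002, 0.001, 0.164], "twist": [0, 0, 0], "claw": 0.045},
], force=70)

```text
clock: 15.75
position: [0.4696, -0.2979, 0.0101]
tool_rot: [-3.141, 0.003, -3.141]
force: [-4.2, 3.7, 20.9]
grip_width: 0.0525
```

```bash
python3 - <<'E'
from h import *
stat()
E
```

```text
t 15.75 p [ 0.4696 -0.2979  0.0101] rpy [-179.9    0.2 -180. ] F [-4.2  3.7 20.9] g 0.0525 q [ 0.26  0.77  0.27  1.93 -0.41  0.49  2.4 ]
```

Call:
apply_moves([
  {"travel": [0, 0, 0], "twist": [0, 0, 0], "claw": 0.075},
  {"travel": [0, 0, 0], "twist": [0, 0, 0], "claw": 0.075},
  {"travel": [0, 0, 0], "twist": [0, 0, 0], "claw": 0.075},
  {"travel": [0, 0, 0], "twist": [0, 0, 0], "claw": 0.075},
], force=30)

```text
clock: 16.15
position: [0.4687, -0.2974, 0.0079]
tool_rot: [-3.141, 0.0, -3.141]
force: [0.2, -0.1, 0.2]
grip_width: 0.0746
```

```bash
python3 - <<'E'
from h import *
stat(); wsnap('w10.png')
E
```

```text
t 16.15 p [ 0.4687 -0.2974  0.0079] rpy [-180.    0. -180.] F [ 0.2 -0.1  0.2] g 0.0746 q [ 0.27  0.77  0.27  1.93 -0.41  0.49  2.4 ]
```

View pics/w10.png

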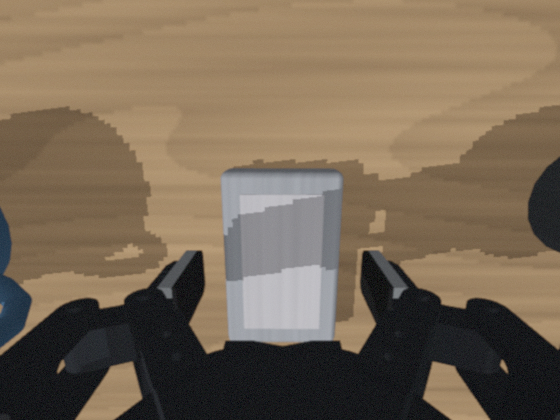

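Call:
apply_moves([
  {"travel": [0.001, 0, 0.003], "twist": [0, 0, 0], "claw": 0.075},
  {"travel": [0.001, 0, 0.003], "twist": [0, 0, 0], "claw": 0.075},
  {"travel": [0.001, 0, 0.003], "twist": [0, 0, 0], "claw": 0.048},
  {"travel": [0.001, 0, 0.003], "twist": [0, 0, 0], "claw": 0.048},
  {"travel": [0.001, 0, 0.003], "twist": [0, 0, 0], "claw": 0.048},
  {"travel": [0.001, 0, 0.003], "twist": [0, 0, 0], "claw": 0.048},
  {"travel": [0.001, 0, 0.003], "twist": [0, 0, 0], "claw": 0.048},
], force=30)

```text
clock: 16.9
position: [0.4675, -0.2974, 0.0047]
tool_rot: [3.142, -0.0, -3.141]
force: [-2.2, 0.9, 5.2]
grip_width: 0.0551
```

```bash
python3 - <<'E'
from h import *
stat()
E
```

```text
t 16.9 p [ 0.4675 -0.2974  0.0047] rpy [ 180.   -0. -180.] F [-2.2  0.9  5.2] g 0.0551 q [ 0.27  0.78  0.27  1.93 -0.41  0.48  2.4 ]
```

Call:
apply_moves([
  {"travel": [0, 0, -0.03], "twist": [0, 0, 0], "claw": 0.048},
  {"travel": [0, 0, -0.08], "twist": [0, 0, 0], "claw": 0.048},
  {"travel": [0, 0, -0.13], "twist": [0, 0, 0], "claw": 0.048},
  {"travel": [0, 0, -0.18], "twist": [0, 0, 0], "claw": 0.048},
  {"travel": [0, 0, -0.23], "twist": [0, 0, 0], "claw": 0.048},
  {"travel": [-0.016, 0.045, -0.245], "twist": [0, 0, 0], "claw": 0.048},
  {"travel": [-0.031, 0.09, -0.245], "twist": [0, 0, 0], "claw": 0.048},
  {"travel": [-0.046, 0.135, -0.245], "twist": [0, 0, 0], "claw": 0.048},
  {"travel": [-0.062, 0.18, -0.245], "twist": [0, 0, 0], "claw": 0.048},
  {"travel": [-0.077, 0.225, -0.245], "twist": [0, 0, 0], "claw": 0.048},
])

```text
clock: 17.9
position: [0.5446, -0.0703, 0.2496]
tool_rot: [3.141, 0.0, -3.141]
force: [0.9, -1.3, -1.9]
grip_width: 0.0554
```

```bash
python3 - <<'E'
from h import *
stat(); go(.583,.0525,.25,180)
E
```

```text
t 17.9 p [ 0.5446 -0.0703  0.2496] rpy [ 180.    0. -180.] F [ 0.9 -1.3 -1.9] g 0.0554 q [-0.3   0.41  0.44  1.8  -0.21  0.98  1.79]
travel [-0.0385, 0.1228, -0.0003] twist [0.01, 0.02, 0.05] rows>= 2.6
```

Call:
apply_moves([
  {"travel": [-0.015, 0.045, 0], "twist": [0, 0, 0], "claw": 0.048},
  {"travel": [-0.03, 0.09, 0], "twist": [0, 0, 0], "claw": 0.048},
  {"travel": [-0.0385, 0.12, 0], "twist": [0, 0, 0], "claw": 0.048},
  {"travel": [-0.0385, 0.12, 0.03], "twist": [0, 0, 0], "claw": 0.048},
  {"travel": [-0.0385, 0.12, 0.07], "twist": [0, 0, 0], "claw": 0.048},
  {"travel": [-0.0385, 0.12, 0.1], "twist": [0, 0, 0], "claw": 0.048},
  {"travel": [-0.0385, 0.12, 0.1], "twist": [0, 0, 0], "claw": 0.048},
  {"travel": [-0.0385, 0.12, 0.1], "twist": [0, 0, 0], "claw": 0.048},
  {"travel": [-0.0385, 0.12, 0.1], "twist": [0, 0, 0], "claw": 0.048},
])

```text
clock: 18.8
position: [0.5836, 0.0476, 0.1513]
tool_rot: [3.141, 0.002, -3.141]
force: [0.3, -0.4, -1.5]
grip_width: 0.055
```

```bash
python3 - <<'E'
from h import *
stat(); wsnap('w11.png'); go(.583,.0525,.0985,180)
f,P,st=wl('w11.png')
E
```

```text
t 18.8 p [0.5836 0.0476 0.1513] rpy [ 1.8e+02  1.0e-01 -1.8e+02] F [ 0.3 -0.4 -1.5] g 0.055 q [-0.43  0.58  0.36  1.8  -0.27  0.81  1.64]
travel [0.0007, 0.0047, 0.0528] twist [0.03, 0.14, 0.04] rows>= 1.1
```

View pics/w11.png

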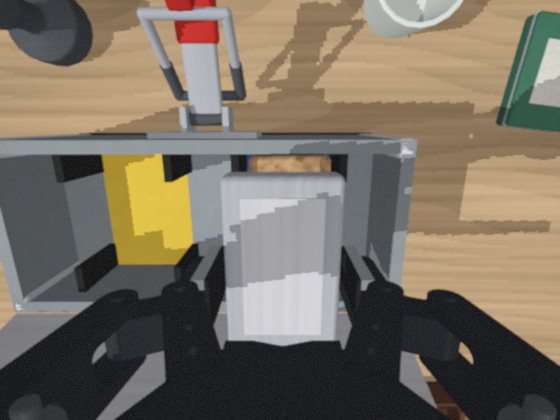

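```bash
python3 - <<'E'
from h import *
f,P,st=wl('w11.png')
print(np.round(unproj(f,[(222,175),(343,175)],st['position'][2]+.0113,P)-st['position'],4))
E
```

```text
[[-0.0458 -0.026   0.0113]
 [-0.0458  0.0268  0.0113]]
```

Call:
apply_moves([
  {"travel": [0.001, 0.005, 0.0], "twist": [0, 0, 0], "claw": 0.048},
  {"travel": [0.001, 0.005, 0.025], "twist": [0, 0, 0], "claw": 0.048},
  {"travel": [0.001, 0.005, 0.04], "twist": [0, 0, 0], "claw": 0.048},
  {"travel": [0.001, 0.005, 0.05], "twist": [0, 0, 0], "claw": 0.048},
  {"travel": [0.001, 0.005, 0.056], "twist": [0, 0, 0], "claw": 0.048},
  {"travel": [0.001, 0.005, 0.056], "twist": [0, 0, 0], "claw": 0.048},
])

```text
clock: 19.45
position: [0.582, 0.0526, 0.0936]
tool_rot: [3.142, 0.0, -3.141]
force: [-0.3, -1.0, -1.7]
grip_width: 0.0547
```

```bash
python3 - <<'E'
from h import *
stat()
E
```

```text
t 19.45 p [0.582  0.0526 0.0936] rpy [ 180.    0. -180.] F [-0.3 -1.  -1.7] g 0.0547 q [-0.41  0.66  0.32  1.83 -0.31  0.7   1.66]
```

Call:
apply_moves([
  {"travel": [0, 0, 0.001], "twist": [0, 0, 0], "claw": 0.048},
  {"travel": [0, 0, 0.001], "twist": [0, 0, 0], "claw": 0.08},
  {"travel": [0, 0, 0.001], "twist": [0, 0, 0], "claw": 0.08},
  {"travel": [0, 0, 0.001], "twist": [0, 0, 0], "claw": 0.08},
  {"travel": [0, 0, 0.001], "twist": [0, 0, 0], "claw": 0.08},
  {"travel": [0, 0, -0.03], "twist": [0, 0, 0], "claw": 0.08},
  {"travel": [0, 0, -0.08], "twist": [0, 0, 0], "claw": 0.085},
  {"travel": [0, 0, -0.13], "twist": [0, 0, 0], "claw": 0.085},
  {"travel": [0, 0, -0.18], "twist": [0, 0, 0], "claw": 0.085},
  {"travel": [0, 0, -0.21], "twist": [0, 0, 0], "claw": 0.085},
])

```text
clock: 20.45
position: [0.5823, 0.0525, 0.3075]
tool_rot: [3.141, 0.004, -3.141]
force: [-0.3, -0.0, -0.1]
grip_width: 0.0851
```

```bash
python3 - <<'E'
from h import *
stat(); wsnap('w12.png')
go(.4746,.275,.3,173);go(.4746,.275,.17,173)
E
```

```text
t 20.45 p [0.5823 0.0525 0.3075] rpy [ 180.     0.2 -180. ] F [-0.3 -0.  -0.1] g 0.0851 q [-0.5   0.41  0.44  1.64 -0.19  1.13  1.56]
travel [0.109, 0.2225, 0.0105] twist [0.13, 0.43, 7.02] rows>= 5.0
travel [0.11, 0.2223, 0.1405] twist [0.13, 0.43, 7.02] rows>= 5.7
```

View pics/w12.png

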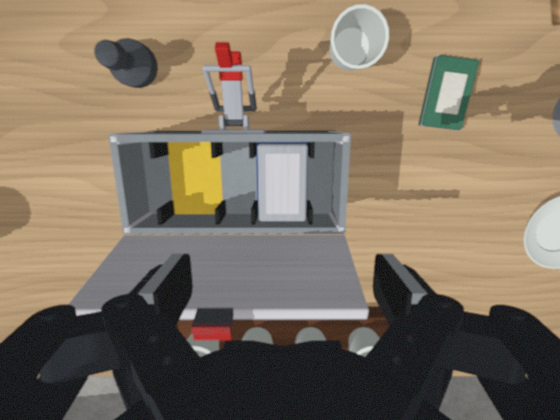

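The plate is seated on the cork. Next is the tin.

Call:
apply_moves([
  {"travel": [0.11, 0.222, 0], "twist": [0, 0, 7], "claw": 0.085},
  {"travel": [0.11, 0.222, 0], "twist": [0, 0, 7], "claw": 0.085},
  {"travel": [0.11, 0.222, 0], "twist": [0, 0, 7], "claw": 0.085},
  {"travel": [0.11, 0.222, 0.03], "twist": [0, 0, 7], "claw": 0.085},
  {"travel": [0.11, 0.222, 0.08], "twist": [0, 0, 7], "claw": 0.085},
  {"travel": [0.11, 0.222, 0.14], "twist": [0, 0, 7], "claw": 0.085},
  {"travel": [0.11, 0.222, 0.14], "twist": [0, 0, 7], "claw": 0.085},
  {"travel": [0.11, 0.222, 0.14], "twist": [0, 0, 7], "claw": 0.085},
  {"travel": [0.11, 0.222, 0.14], "twist": [0, 0, 7], "claw": 0.085},
])

```text
clock: 21.4
position: [0.4721, 0.2742, 0.1644]
tool_rot: [-3.141, 0.0, 3.02]
force: [-0.2, -0.4, 0.7]
grip_width: 0.0849
```

```bash
python3 - <<'E'
from h import *
stat(); wsnap('w13.png'); crop('w13.png','w13a.png',230,140,340,260,6)
E
```

```text
t 21.4 p [0.4721 0.2742 0.1644] rpy [-180.    0.  173.] F [-0.2 -0.4  0.7] g 0.0849 q [-0.89  0.51  0.35  1.89 -0.24  0.79  1.04]
```

View pics/w13.png

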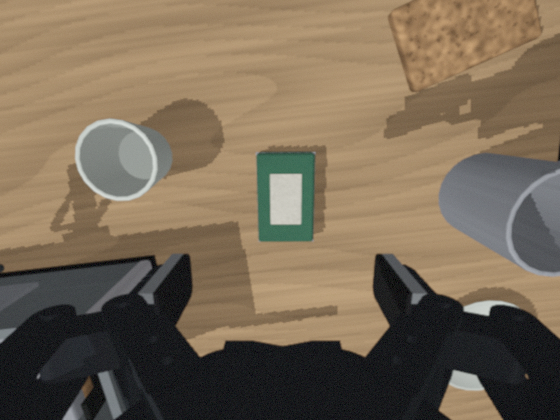

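View pics/w13a.png

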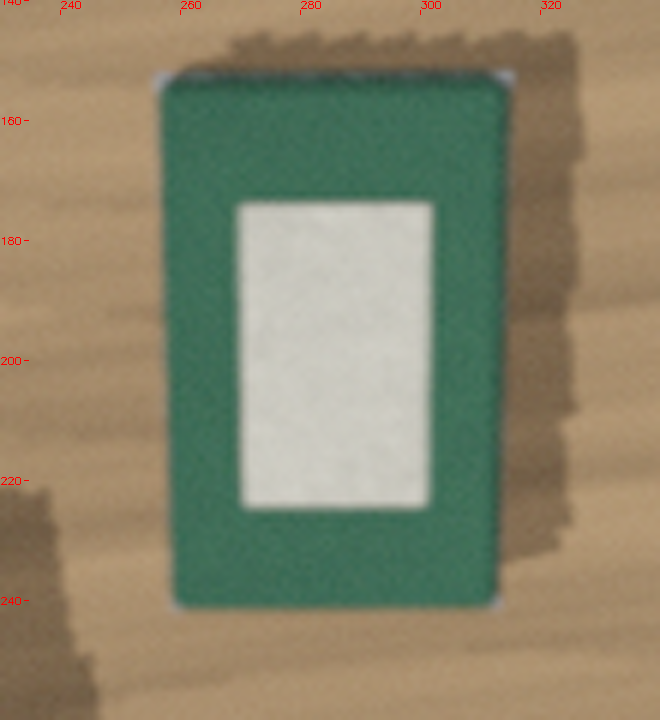

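```bash
python3 - <<'E'
from h import *
f,P,st=wl('w13.png')
uv=[(256.3,152.5),(314.8,152.5),(312.5,241),(258.5,241)]
p,r=fitrect([(f,P,uv)],.09,.056,.018,unproj(f,uv,.018,P).mean(0)[:2]); print(np.round(p,4),np.degrees(p[2])%180,r)
stat();go(p[0],p[1],.006,np.degrees(p[2])%180)
E
```

```text
[0.4748 0.2772 3.0207] 173.07066463516009 0.578266616627082
t 21.45 p [0.4727 0.2743 0.1653] rpy [1.80e+02 1.00e-01 1.73e+02] F [0.3 0.2 0.4] g 0.0847 q [-0.89  0.51  0.35  1.89 -0.24  0.79  1.04]
travel [-0.0015, 0.003, 0.1593] twist [0.05, 0.09, -0.08] rows>= 3.2
```

Call:
apply_moves([
  {"travel": [-0.0015, 0.003, 0.05], "twist": [0, 0, 0], "claw": 0.085},
  {"travel": [-0.0015, 0.003, 0.1], "twist": [0, 0, 0], "claw": 0.085},
  {"travel": [-0.0015, 0.003, 0.14], "twist": [0, 0, 0], "claw": 0.085},
  {"travel": [-0.0015, 0.003, 0.155], "twist": [0, 0, 0], "claw": 0.085},
  {"travel": [-0.0015, 0.003, 0.16], "twist": [0, 0, 0], "claw": 0.085},
  {"travel": [-0.0015, 0.003, 0.16], "twist": [0, 0, 0], "claw": 0.048},
  {"travel": [-0.0015, 0.003, 0.16], "twist": [0, 0, 0], "claw": 0.048},
  {"travel": [-0.0015, 0.003, 0.16], "twist": [0, 0, 0], "claw": 0.048},
  {"travel": [-0.0015, 0.003, 0.16], "twist": [0, 0, 0], "claw": 0.048},
  {"travel": [-0.0015, 0.003, 0.16], "twist": [0, 0, 0], "claw": 0.048},
], force=30)

```text
clock: 22.45
position: [0.4746, 0.2781, 0.0057]
tool_rot: [3.139, 0.002, 3.02]
force: [-1.6, -1.3, 10.7]
grip_width: 0.0549
```

```bash
python3 - <<'E'
from h import *
stat(); go(.4748,.2772,.25,180); go(.583,-.059,.25,180)
E
```

```text
t 22.45 p [0.4746 0.2781 0.0057] rpy [1.799e+02 1.000e-01 1.730e+02] F [-1.6 -1.3 10.7] g 0.0549 q [-0.8   0.76  0.22  1.95 -0.35  0.47  1.13]
travel [-0.0009, -0.0003, -0.2443] twist [0.11, 0.14, -6.96] rows>= 4.9
travel [-0.149, -0.3209, -0.2446] twist [0.11, 0.14, -6.96] rows>= 8.6
```

Call:
apply_moves([
  {"travel": [0, 0, -0.03], "twist": [0, 0, 0], "claw": 0.048},
  {"travel": [0, 0, -0.08], "twist": [0, 0, 0], "claw": 0.048},
  {"travel": [0, 0, -0.13], "twist": [0, 0, 0], "claw": 0.048},
  {"travel": [0, 0, -0.18], "twist": [0, 0, -3], "claw": 0.048},
  {"travel": [0, 0, -0.23], "twist": [0, 0, -7], "claw": 0.048},
  {"travel": [-0.021, -0.045, -0.245], "twist": [0, 0, -7], "claw": 0.048},
  {"travel": [-0.042, -0.09, -0.245], "twist": [0, 0, -7], "claw": 0.048},
  {"travel": [-0.062, -0.135, -0.245], "twist": [0, 0, -7], "claw": 0.048},
  {"travel": [-0.083, -0.18, -0.245], "twist": [0, 0, -7], "claw": 0.048},
  {"travel": [-0.104, -0.225, -0.245], "twist": [0, 0, -7], "claw": 0.048},
])

```text
clock: 23.45
position: [0.5497, 0.0396, 0.2504]
tool_rot: [3.141, 0.002, -3.141]
force: [1.0, 0.6, -1.3]
grip_width: 0.0552
```

```bash
python3 - <<'E'
from h import *
stat(); go(.583,-.059,.25,180)
E
```

```text
t 23.45 p [0.5497 0.0396 0.2504] rpy [ 1.799e+02  1.000e-01 -1.799e+02] F [ 1.   0.6 -1.3] g 0.0552 q [-0.49  0.41  0.43  1.79 -0.2   0.98  1.59]
travel [-0.0332, -0.0986, 0.0004] twist [0.06, 0.13, 0.06] rows>= 2.1
```

Call:
apply_moves([
  {"travel": [-0.015, -0.045, 0], "twist": [0, 0, 0], "claw": 0.048},
  {"travel": [-0.031, -0.095, 0], "twist": [0, 0, 0], "claw": 0.048},
  {"travel": [-0.031, -0.095, 0.0], "twist": [0, 0, 0], "claw": 0.048},
  {"travel": [-0.031, -0.095, 0.03], "twist": [0, 0, 0], "claw": 0.048},
  {"travel": [-0.031, -0.095, 0.07], "twist": [0, 0, 0], "claw": 0.048},
  {"travel": [-0.031, -0.095, 0.1], "twist": [0, 0, 0], "claw": 0.048},
  {"travel": [-0.031, -0.095, 0.1], "twist": [0, 0, 0], "claw": 0.048},
  {"travel": [-0.031, -0.095, 0.1], "twist": [0, 0, 0], "claw": 0.048},
  {"travel": [-0.031, -0.095, 0.1], "twist": [0, 0, 0], "claw": 0.048},
])

```text
clock: 24.35
position: [0.5815, -0.0536, 0.1509]
tool_rot: [3.141, 0.003, -3.141]
force: [0.3, -0.3, -1.0]
grip_width: 0.0552
```

```bash
python3 - <<'E'
from h import *
stat(); wsnap('w14.png'); go(.583,-.059,.0615,180)
f,P,st=wl('w14.png')
E
```

```text
t 24.35 p [ 0.5815 -0.0536  0.1509] rpy [ 180.     0.2 -180. ] F [ 0.3 -0.3 -1. ] g 0.0552 q [-0.28  0.59  0.38  1.8  -0.29  0.81  1.82]
travel [-0.0013, -0.0055, 0.0892] twist [0.01, 0.17, 0.05] rows>= 1.8
```

View pics/w14.png

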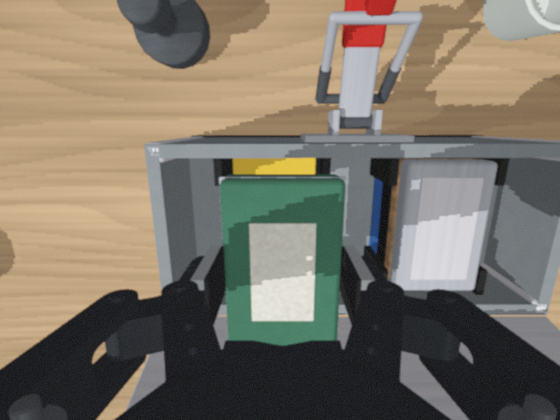

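Call:
apply_moves([
  {"travel": [-0.002, -0.0057, 0.0], "twist": [0, 0, 0], "claw": 0.048},
  {"travel": [-0.002, -0.0057, 0.02], "twist": [0, 0, 0], "claw": 0.048},
  {"travel": [-0.002, -0.0057, 0.045], "twist": [0, 0, 0], "claw": 0.048},
  {"travel": [-0.002, -0.0057, 0.065], "twist": [0, 0, 0], "claw": 0.048},
  {"travel": [-0.002, -0.0057, 0.08], "twist": [0, 0, 0], "claw": 0.048},
  {"travel": [-0.002, -0.0057, 0.0895], "twist": [0, 0, 0], "claw": 0.048},
  {"travel": [-0.002, -0.0057, 0.0895], "twist": [0, 0, 0], "claw": 0.048},
  {"travel": [-0.002, -0.0057, 0.0895], "twist": [0, 0, 0], "claw": 0.048},
])

```text
clock: 25.2
position: [0.5829, -0.0595, 0.0595]
tool_rot: [-3.141, 0.001, -3.141]
force: [-0.1, -0.1, -1.1]
grip_width: 0.0551
```

```bash
python3 - <<'E'
from h import *
stat()
E
```

```text
t 25.2 p [ 0.5829 -0.0595  0.0595] rpy [-180.    0. -180.] F [-0.1 -0.1 -1.1] g 0.0551 q [-0.22  0.72  0.31  1.84 -0.35  0.63  1.88]
```

Call:
apply_moves([
  {"travel": [0, 0, 0.0005], "twist": [0, 0, 0], "claw": 0.048},
  {"travel": [0, 0, 0.0005], "twist": [0, 0, 0], "claw": 0.08},
  {"travel": [0, 0, 0.0005], "twist": [0, 0, 0], "claw": 0.08},
  {"travel": [0, 0, 0.0005], "twist": [0, 0, 0], "claw": 0.08},
  {"travel": [0, 0, 0.0005], "twist": [0, 0, 0], "claw": 0.08},
  {"travel": [0, 0, -0.04], "twist": [0, 0, 0], "claw": 0.08},
  {"travel": [0, 0, -0.09], "twist": [0, 0, 0], "claw": 0.085},
  {"travel": [0, 0, -0.14], "twist": [0, 0, 0], "claw": 0.085},
  {"travel": [0, 0, -0.19], "twist": [0, 0, 0], "claw": 0.085},
  {"travel": [0, 0, -0.24], "twist": [0, 0, 0], "claw": 0.085},
])

```text
clock: 26.2
position: [0.582, -0.0593, 0.3014]
tool_rot: [-3.142, 0.0, -3.141]
force: [0.8, -0.0, -0.4]
grip_width: 0.0853
```

```bash
python3 - <<'E'
from h import *
stat(); go(.65,-.003,.30,180)
E
```

```text
t 26.2 p [ 0.582  -0.0593  0.3014] rpy [-180.    0. -180.] F [ 0.8 -0.  -0.4] g 0.0853 q [-0.33  0.42  0.46  1.64 -0.2   1.13  1.76]
travel [-0.068, 0.0562, 0.0014] twist [-0.0, 0.01, 0.03] rows>= 1.8
```

Call:
apply_moves([
  {"travel": [-0.068, 0.056, 0], "twist": [0, 0, 0], "claw": 0.085},
  {"travel": [-0.068, 0.056, 0], "twist": [0, 0, 0], "claw": 0.085},
  {"travel": [-0.068, 0.056, 0], "twist": [0, 0, 0], "claw": 0.085},
  {"travel": [-0.068, 0.056, 0], "twist": [0, 0, 0], "claw": 0.085},
])

```text
clock: 26.6
position: [0.6504, -0.0028, 0.2984]
tool_rot: [-3.141, -0.001, -3.14]
force: [-0.6, -1.0, 0.0]
grip_width: 0.085
```

```bash
python3 - <<'E'
from h import *
stat(); wsnap('w15.png'); crop('w15.png','w15a.png',140,50,420,200,2); snap('scene','s15.png'); snap('side','d15.png'); crop('d15.png','d15a.png',220,110,400,240,4)
E
```

```text
t 26.6 p [ 0.6504 -0.0028  0.2984] rpy [-1.800e+02 -1.000e-01 -1.799e+02] F [-0.6 -1.   0. ] g 0.085 q [-0.36  0.54  0.44  1.46 -0.24  1.19  1.68]
```

View pics/w15.png

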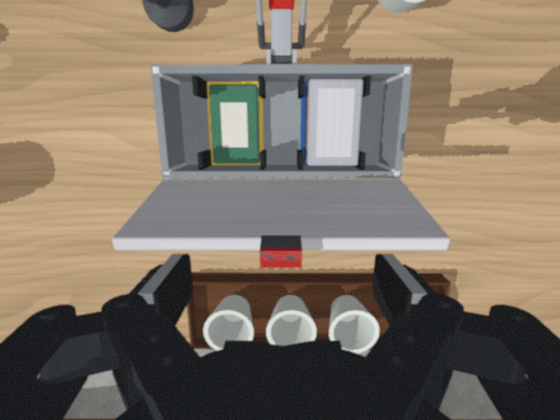

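View pics/s15.png

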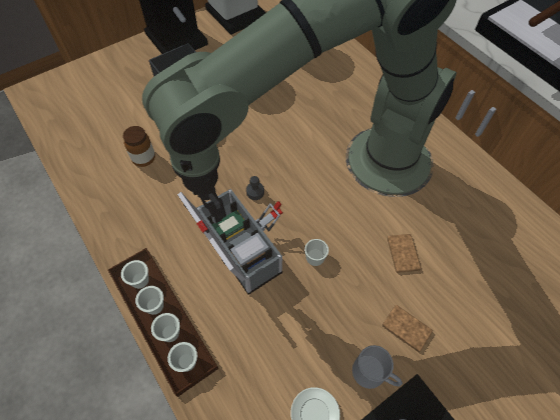

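View pics/d15a.png

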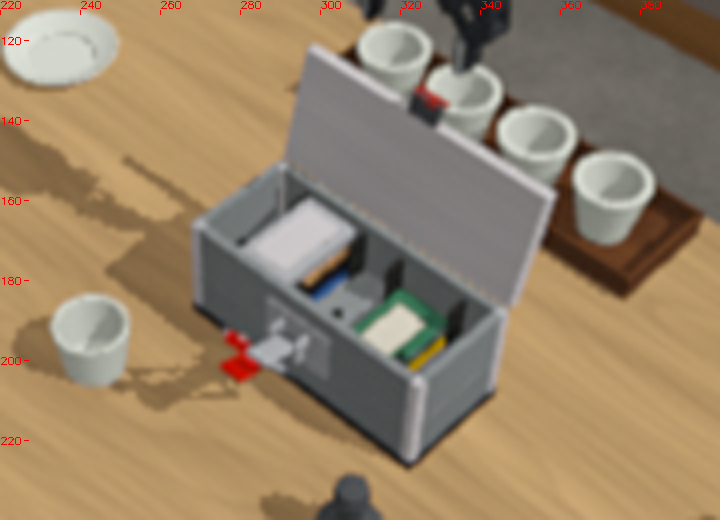

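```bash
python3 - <<'E'
from h import *
f,P,st=wl('w15.png')
crop('w15.png','w15b.png',200,60,380,190,4)
for uv,z in (([(307,79),(361.5,79),(359,165.5),(305,165.5)],.105),([(208.5,82.5),(259.5,82.5),(260,164.5),(212,164.5)],.073)):
    p,r=fitrect([(f,P,uv)],.09,.056,z,unproj(f,uv,z,P).mean(0)[:2]); print(np.round(p,4),np.degrees(p[2]),r)
E
```

```text
[0.5819 0.0513 3.1508] 180.52811828346583 0.9789205947811914
[ 0.5826 -0.0578 -0.0104] -0.5986523774049373 0.9577849424341544
```

View pics/w15b.png

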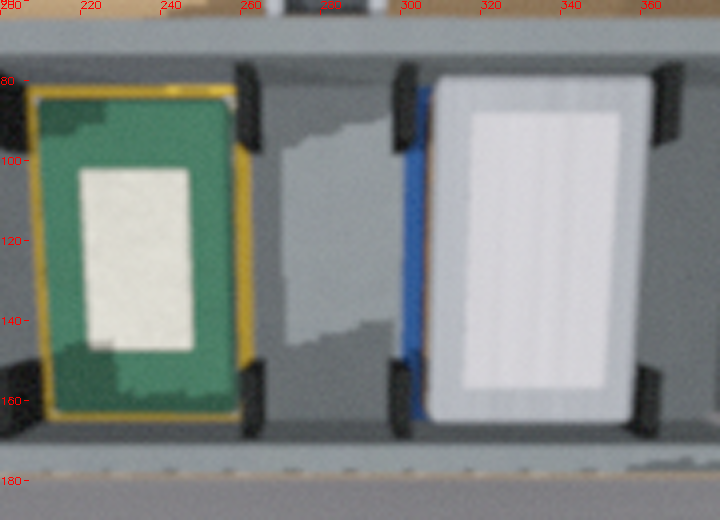

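Everything is seated. The fitted plate is at (0.582, 0.051) and the tin at (0.583, -0.058). I'll close the fingers, go behind the lid and push it along its arc.

```bash
python3 - <<'E'
from h import *
stat(); go(.72,-.055,.30,180); go(.72,-.055,.203,180)
hx,hz=.6393,.113
def pt(th,r=.10):
    d=np.array([-np.cos(th),np.sin(th)]); n=np.array([np.sin(th),np.cos(th)])
    return np.array([hx,hz])+r*d+.012*n+[.011,0]
p0=np.array([.72,.203])
for th in [1.85,1.7,1.55,1.4,1.25,1.1,.95,.8,.65,.5,.35,.2,.1,.05,0,-.03]:
    p=pt(th); print(th,np.round(p,4),'rel travel',np.round([-(p[0]-p0[0]),-(p[1]-p0[1])],3))
E
```

```text
t 26.75 p [ 0.6499 -0.0041  0.2992] rpy [-180.   -0.  180.] F [-0.6  0.6 -0.2] g 0.0854 q [-0.36  0.54  0.44  1.46 -0.24  1.19  1.68]
travel [-0.0701, -0.0509, -0.0007] twist [-0.02, -0.0, -0.03] rows>= 1.7
travel [-0.0701, -0.0508, 0.0963] twist [-0.02, -0.0, -0.03] rows>= 2.6
1.85 [0.6894 0.2058] rel travel [ 0.031 -0.003]
1.7 [0.6751 0.2106] rel travel [ 0.045 -0.008]
1.55 [0.6602 0.2132] rel travel [ 0.06 -0.01]
1.4 [0.6451 0.2136] rel travel [ 0.075 -0.011]
1.25 [0.6302 0.2117] rel travel [ 0.09  -0.009]
1.1 [0.6156 0.2076] rel travel [ 0.104 -0.005]
0.95 [0.6019 0.2013] rel travel [0.118 0.002]
0.8 [0.5892 0.1931] rel travel [0.131 0.01 ]
0.65 [0.578  0.1831] rel travel [0.142 0.02 ]
0.5 [0.5683 0.1715] rel travel [0.152 0.032]
0.35 [0.5605 0.1586] rel travel [0.16  0.044]
0.2 [0.5547 0.1446] rel travel [0.165 0.058]
0.1 [0.552  0.1349] rel travel [0.168 0.068]
0.05 [0.551 0.13 ] rel travel [0.169 0.073]
0 [0.5503 0.125 ] rel travel [0.17  0.078]
-0.03 [0.55  0.122] rel travel [0.17  0.081]
```

Call:
apply_moves([
  {"travel": [-0.035, -0.025, 0], "twist": [0, 0, 0], "claw": 0.0},
  {"travel": [-0.07, -0.051, 0], "twist": [0, 0, 0], "claw": 0.0},
  {"travel": [-0.07, -0.051, 0], "twist": [0, 0, 0], "claw": 0.0},
  {"travel": [-0.07, -0.051, 0.04], "twist": [0, 0, 0], "claw": 0.0},
  {"travel": [-0.07, -0.051, 0.08], "twist": [0, 0, 0], "claw": 0.0},
  {"travel": [-0.07, -0.051, 0.096], "twist": [0, 0, 0], "claw": 0.0},
  {"travel": [-0.07, -0.051, 0.096], "twist": [0, 0, 0], "claw": 0.0},
])

```text
clock: 27.45
position: [0.7193, -0.0543, 0.2016]
tool_rot: [3.142, -0.003, -3.141]
force: [-0.1, 0.7, 0.8]
grip_width: 0.0002
```

```bash
python3 - <<'E'
from h import *
stat(); snap('side','d16.png'); crop('d16.png','d16a.png',220,20,420,220,4)
E
```

```text
t 27.45 p [ 0.7193 -0.0543  0.2016] rpy [ 180.    -0.2 -180. ] F [-0.1  0.7  0.8] g 0.0002 q [-0.23  0.75  0.4   1.35 -0.3   1.11  1.78]
```

View pics/d16a.png

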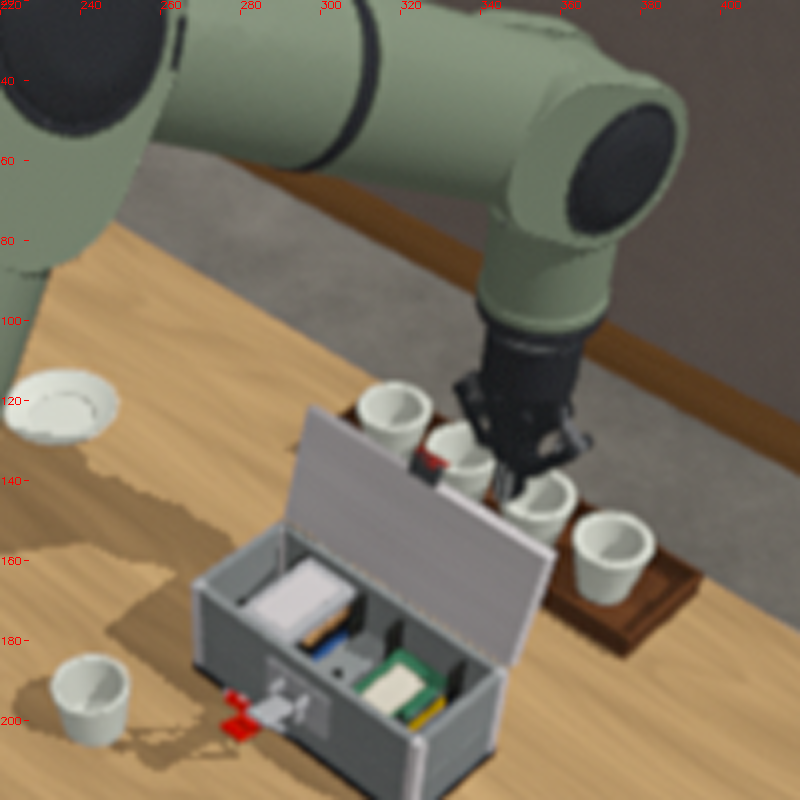

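Call:
apply_moves([
  {"travel": [0.016, 0, -0.002], "twist": [0, 0, 0], "claw": 0.0},
  {"travel": [0.031, 0, -0.004], "twist": [0, 0, 0], "claw": 0.0},
  {"travel": [0.045, 0, -0.008], "twist": [0, 0, 0], "claw": 0.0},
  {"travel": [0.06, 0, -0.01], "twist": [0, 0, 0], "claw": 0.0},
  {"travel": [0.075, 0, -0.011], "twist": [0, 0, 0], "claw": 0.0},
  {"travel": [0.09, 0, -0.01], "twist": [0, 0, 0], "claw": 0.0},
  {"travel": [0.104, 0, -0.006], "twist": [0, 0, 0], "claw": 0.0},
  {"travel": [0.118, 0, 0.001], "twist": [0, 0, 0], "claw": 0.0},
  {"travel": [0.118, 0, 0.001], "twist": [0, 0, 0], "claw": 0.0},
])

```text
clock: 28.4
position: [0.6022, -0.0545, 0.2041]
tool_rot: [3.141, 0.002, -3.141]
force: [0.3, -0.1, 0.9]
grip_width: 0.0
```

```bash
python3 - <<'E'
from h import *
stat(); snap('side','d17.png'); crop('d17.png','d17a.png',220,60,400,220,4)
E
```

```text
t 28.4 p [ 0.6022 -0.0545  0.2041] rpy [ 1.8e+02  1.0e-01 -1.8e+02] F [ 0.3 -0.1  0.9] g 0.0 q [-0.29  0.55  0.42  1.7  -0.27  0.94  1.8 ]
```

View pics/d17a.png

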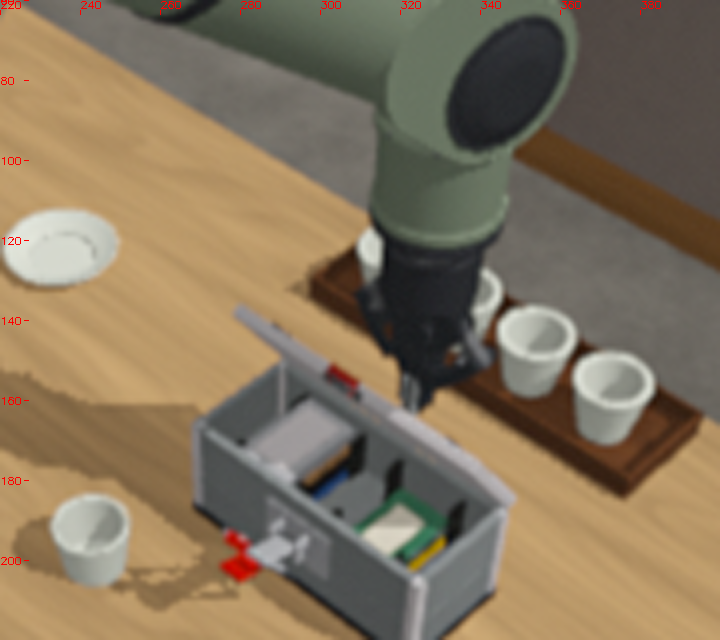

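Call:
apply_moves([
  {"travel": [0.013, 0, 0.011], "twist": [0, 0, 0], "claw": 0.0},
  {"travel": [0.024, 0, 0.021], "twist": [0, 0, 0], "claw": 0.0},
  {"travel": [0.034, 0, 0.0325], "twist": [0, 0, 0], "claw": 0.0},
  {"travel": [0.0415, 0, 0.0455], "twist": [0, 0, 0], "claw": 0.0},
  {"travel": [0.047, 0, 0.0595], "twist": [0, 0, 0], "claw": 0.0},
  {"travel": [0.05, 0, 0.069], "twist": [0, 0, 0], "claw": 0.0},
  {"travel": [0.051, 0, 0.074], "twist": [0, 0, 0], "claw": 0.0},
  {"travel": [0.052, 0, 0.077], "twist": [0, 0, 0], "claw": 0.0},
])

```text
clock: 29.25
position: [0.5512, -0.0543, 0.1253]
tool_rot: [-3.142, 0.001, -3.141]
force: [1.0, 1.1, 0.7]
grip_width: 0.0001
```

```bash
python3 - <<'E'
from h import *
stat()
E
```

```text
t 29.25 p [ 0.5512 -0.0543  0.1253] rpy [-180.    0. -180.] F [1.  1.1 0.7] g 0.0001 q [-0.28  0.58  0.37  1.9  -0.31  0.72  1.85]
```

Call:
apply_moves([
  {"travel": [0, 0, 0.002], "twist": [0, 0, 0], "claw": 0.0},
  {"travel": [0, 0, 0.004], "twist": [0, 0, 0], "claw": 0.0},
  {"travel": [0, 0, 0.004], "twist": [0, 0, 0], "claw": 0.0},
])

```text
clock: 29.55
position: [0.5513, -0.0543, 0.1246]
tool_rot: [3.14, 0.002, -3.142]
force: [-20.9, 2.8, 66.0]
grip_width: 0.0001
```

```bash
python3 - <<'E'
from h import *
stat(); wsnap('w18.png'); snap('side','d18.png'); crop('d18.png','d18a.png',220,80,380,220,5)
E
```

```text
t 29.55 p [ 0.5513 -0.0543  0.1246] rpy [ 1.799e+02  1.000e-01 -1.800e+02] F [-20.9   2.8  66. ] g 0.0001 q [-0.27  0.58  0.37  1.9  -0.31  0.71  1.85]
```

View pics/d18a.png

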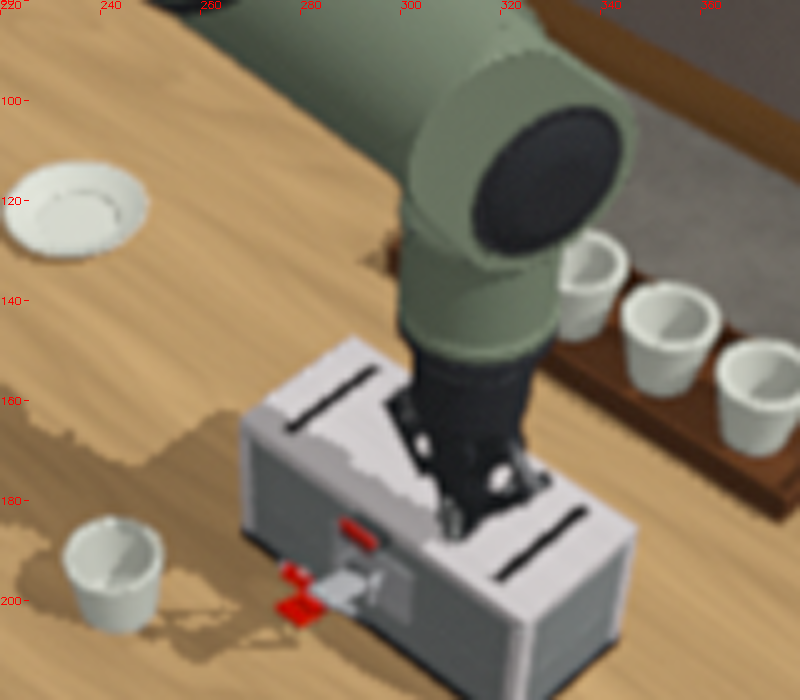

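View pics/w18.png

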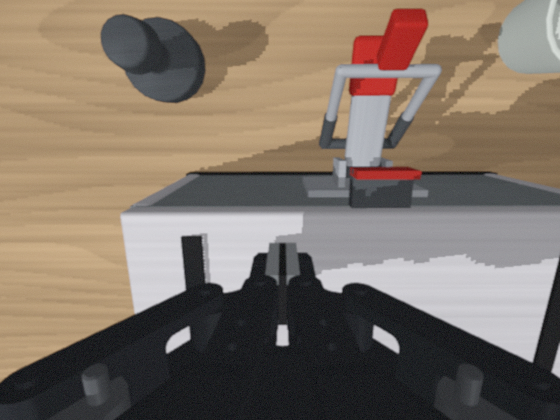

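The lid is shut: it lies flat in the side view, and pressing it met a firm stop (66 N, so I'll back off). Next I'll look at the latch.

Call:
apply_moves([
  {"travel": [0, 0, -0.03], "twist": [0, 0, 0], "claw": 0.0},
  {"travel": [0.0, 0.025, -0.08], "twist": [0, 0, 0], "claw": 0.0},
  {"travel": [0.01, 0.051, -0.1], "twist": [0, 0, 0], "claw": 0.04},
  {"travel": [0.01, 0.051, -0.1], "twist": [0, 0, 0], "claw": 0.04},
  {"travel": [0.01, 0.051, -0.1], "twist": [0, 0, 0], "claw": 0.04},
  {"travel": [0.01, 0.051, -0.1], "twist": [0, 0, 0], "claw": 0.04},
])

```text
clock: 30.25
position: [0.5403, -0.0039, 0.2206]
tool_rot: [-3.141, -0.001, -3.141]
force: [-0.2, -0.4, -0.0]
grip_width: 0.0403
```

```bash
python3 - <<'E'
from h import *
stat(); wsnap('w19.png'); snap('side','d19.png'); snap('scene','s19.png');crop('d19.png','d19a.png',255,165,325,225,10);crop('s19.png','s19a.png',220,170,310,250,8)
E
```

```text
t 30.25 p [ 0.5403 -0.0039  0.2206] rpy [-180.   -0. -180.] F [-0.2 -0.4 -0. ] g 0.0403 q [-0.43  0.43  0.45  1.85 -0.23  0.91  1.69]
```

View pics/w19.png

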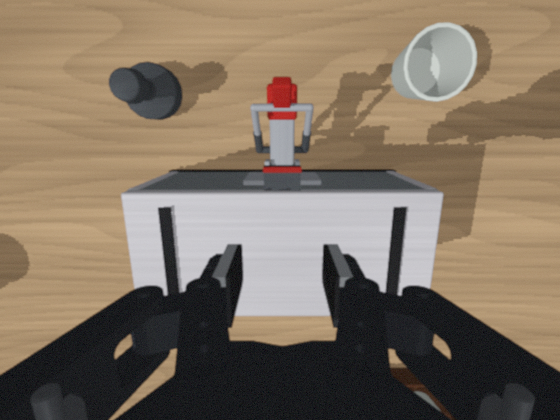

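View pics/d19a.png

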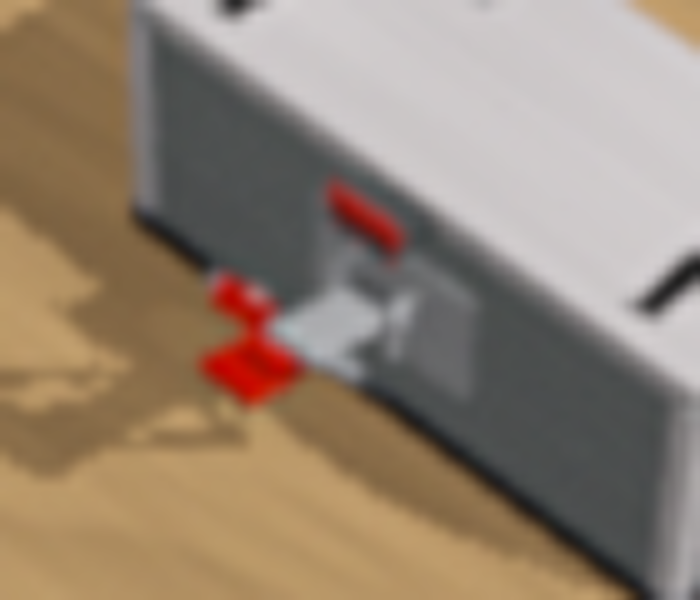

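View pics/s19a.png

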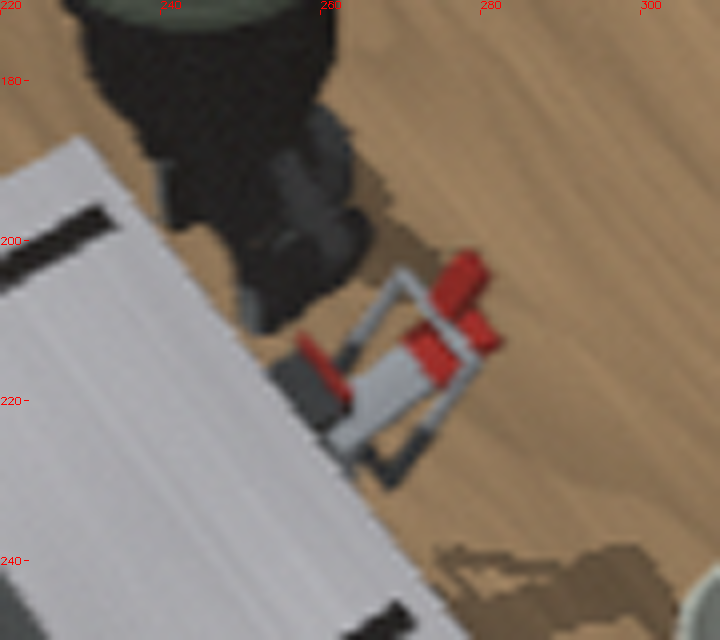

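```bash
cat >> h.py <<'E'
CX,CY=.5823,-.0032
PV=np.array([CX-.057-.013,CY,.073])
def latch(ql,lam,PV=PV):
    ph=ql-.9
    dl=np.array([-np.cos(ph),0,np.sin(ph)]); a=ph-.92
    Q=PV+.02*np.array([-np.cos(a),0,np.sin(a)]); u=np.array([-np.sin(lam),0,np.cos(lam)])
    Y=np.array([0,1,0])
    return dict(Q=Q,bar=Q+.062*u,tab=Q+.079*u,tabend=Q+.091*u,b0=Q+.062*u-.022*Y,b1=Q+.062*u+.022*Y,pad=PV+.06*dl,end=PV+.072*dl,e0=PV+.072*dl-.011*Y,e1=PV+.072*dl+.011*Y,u=u)
E
python3 - <<'E'
from h import *
S=cam('scene'); D=cam('side'); f,P,st=wl('w19.png')
def res(p):
    L=latch(p[0],p[1])
    r=[]
    qs=proj(S,[L['b0'],L['b1'],L['tabend']])-[p[2],p[3]]
    r+=list((qs-[(270.4,203.8),(279.7,215),(279.5,203)]).ravel())
    qw=proj(f,[L['b0'],L['b1']],P)
    r+=list((qw-[(252.5,106.5),(312.5,106.5)]).ravel())
    r+=[p[2]/3,p[3]/3]
    return np.array(r)
for g in ([1,.5,0,0],[1.2,.8,0,0]):
    s=least_squares(res,g); print(s.x,s.cost,np.round(res(s.x),2))
p=s.x; L=latch(*p[:2]); print({k:np.round(v,4).tolist() for k,v in L.items()})
print('wrist end',proj(f,[L['e0'],L['e1'],L['tabend'],L['pad']],P),'scene e',proj(S,[L['e0'],L['e1']]))
for ql in (.9,1.0,1.1,1.2,1.25):
    L=latch(ql,.6); print(ql,proj(f,[L['end']],P),proj(S,[L['e1'],L['e0']]),proj(D,[L['e0'],L['e1']]))
E
```

```text
[ 1.90035549  0.54678665 -0.2305303  -2.37093218] 0.7292468511561143 [ 0.17  0.23 -0.2   0.19 -0.   -0.68  0.45  0.04  0.04 -0.01 -0.08 -0.79]
[ 1.90035529  0.54678665 -0.23053025 -2.37093154] 0.729246851156574 [ 0.17  0.23 -0.2   0.19 -0.   -0.68  0.45  0.04  0.04 -0.01 -0.08 -0.79]
{'Q': [0.4924, -0.0032, 0.0746], 'bar': [0.4601, -0.0032, 0.1276], 'tab': [0.4513, -0.0032, 0.1421], 'tabend': [0.445, -0.0032, 0.1523], 'b0': [0.4601, -0.0252, 0.1276], 'b1': [0.4601, 0.0188, 0.1276], 'pad': [0.4799, -0.0032, 0.1235], 'end': [0.4734, -0.0032, 0.1336], 'e0': [0.4734, -0.0142, 0.1336], 'e1': [0.4734, 0.0078, 0.1336], 'u': [-0.5199, 0.0, 0.8542]}
wrist end [[267.70193917 125.16686275]
 [297.81642228 125.14164358]
 [282.7916116   79.66361428]
 [282.7406862  133.91722442]] scene e [[268.59848047 205.62484285]
 [273.06501332 211.25162174]]
0.9 [[282.64449956  86.90519403]] [[282.58350036 216.14406906]
 [278.25864086 210.74543101]] [[278.32981823 207.88909321]
 [273.6328006  204.24621967]]
1.0 [[282.6543574   86.33194665]] [[282.51482637 214.97737976]
 [278.16992144 209.56131834]] [[278.39300039 206.47335385]
 [273.67647883 202.82586997]]
1.1 [[282.66492424  86.63959403]] [[282.24106387 213.93469072]
 [277.87686238 208.49953055]] [[278.61083706 204.93795312]
 [273.87484679 201.28769285]]
1.2 [[282.67610961  87.89263405]] [[281.7618593  213.02804012]
 [277.37933192 207.57225668]] [[278.9827186  203.29831794]
 [274.22749679 199.64716588]]
1.25 [[282.68189881  88.89094531]] [[281.44565486 212.62922823]
 [277.05439715 207.16261326]] [[279.22572446 202.44467319]
 [274.46104008 198.79379079]]
```

```bash
python3 - <<'E'
from h import *
S=cam('scene'); D=cam('side'); f,P,st=wl('w19.png')
K=[[.5053,CY-.015,.125],[.5053,CY+.015,.125]]
print('S',proj(S,K),'D',proj(D,K),'W',proj(f,K,P))
crop('w19.png','w19a.png',235,65,335,205,5)
E
```

```text
S [[258.34685964 211.77461794]
 [264.35279307 219.5334701 ]] D [[293.11940882 187.55834494]
 [286.5197244  182.75229543]] W [[263.64684045 167.26119747]
 [301.86001976 167.23269887]]
```

View pics/w19a.png

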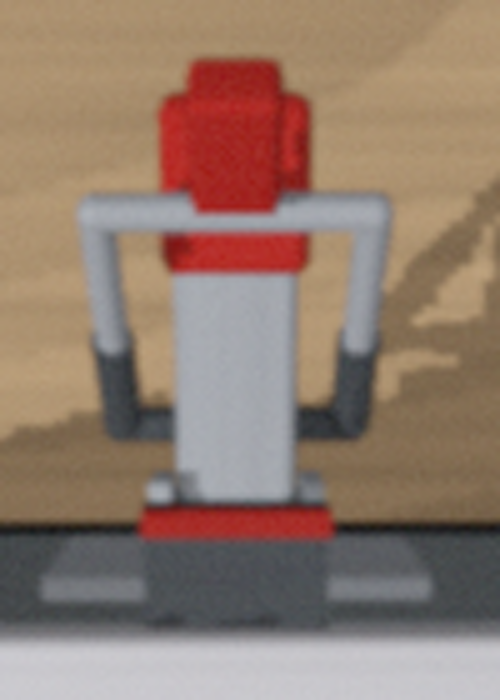

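```bash
python3 - <<'E'
from h import *
S=cam('scene'); D=cam('side'); f,P,st=wl('w19.png')
def tri(ws,ss):
    r=lambda X: np.r_[(proj(f,[X],P)[0]-ws),(proj(S,[X])[0]-[.9,-.5]-ss)]
    s=least_squares(r,[.46,0,.11]); return s.x,s.fun
print('bar',tri((282,107.6),(275.05,209.4)))
print('tabend',tri((282,78),(279.5,203.5)))
s0=None
def res(p):
    L=latch(p[0],p[1]); return np.r_[(proj(f,[L['bar']],P)[0]-[282,107.6]),(proj(S,[L['bar']])[0]-[.9,-.5]-[275.05,209.4]),(p[0]-1.07)*3]
s=least_squares(res,[1,.6]); print(s.x,s.fun); L=latch(*s.x); print({k:np.round(v,4).tolist() for k,v in L.items()})
print(proj(f,[L['tabend'],L['end']],P),proj(S,[L['tabend'],L['e1']])-[.9,-.5], proj(D,[L['tabend'],L['e0'],L['e1']])+[1.8,1])
E
```

```text
bar (array([ 0.46009742, -0.0036254 ,  0.11687902]), array([ 0.16986174, -0.28390188, -1.24713707,  0.12224294]))
tabend (array([ 0.44110291, -0.00371683,  0.13150948]), array([ 0.01363581, -0.02925189, -0.13284972,  0.03133113]))
[1.31142893 0.59711394] [ 0.71642769 -0.27926942 -1.12347775  0.6291049   0.7242868 ]
{'Q': [0.4948, -0.0032, 0.0633], 'bar': [0.46, -0.0032, 0.1145], 'tab': [0.4504, -0.0032, 0.1286], 'tabend': [0.4437, -0.0032, 0.1385], 'b0': [0.46, -0.0252, 0.1145], 'b1': [0.46, 0.0188, 0.1145], 'pad': [0.4573, -0.0032, 0.097], 'end': [0.4463, -0.0032, 0.1018], 'e0': [0.4463, -0.0142, 0.1018], 'e1': [0.4463, 0.0078, 0.1018], 'u': [-0.5623, 0.0, 0.827]}
[[282.75817026  80.4329323 ]
 [282.68915815  90.4674324 ]] [[278.74097786 202.80584592]
 [280.08799389 212.69150109]] [[278.29516786 193.67971483]
 [281.37545806 202.36936567]
 [276.599338   198.71946948]]
```

```bash
cat >> h.py <<'E'
def link(bx,bz,PV=PV):
    B=np.array([bx,CY,bz]); v=B-PV; d=np.hypot(v[0],v[2])
    be=np.arctan2(v[2],-v[0]); al=np.arccos((d*d+.02**2-.062**2)/(2*d*.02)); qa=be-al
    Q=PV+.02*np.array([-np.cos(qa),0,np.sin(qa)]); u=(B-Q)/.062
    return dict(ql=qa+.92+.9,lean=np.arctan2(-u[0],u[2]),tab=B+.017*u,d=d,end=PV+.072*np.array([-np.cos(qa+.92),0,np.sin(qa+.92)]))
E
python3 - <<'E'
from h import *
f,P,st=wl('w19.png')
for ql in (1.0,1.13,1.2,1.3):
    s=least_squares(lambda p:[proj(f,[latch(ql,p[0])['bar']],P)[0][1]-107.6],[.6]); L=latch(ql,s.x[0]); print(ql,s.x,L['bar'],L['tab'])
for b in [(.460,.1125),(.467,.117),(.475,.121),(.483,.1245),(.490,.128),(.497,.131),(.504,.133),(.511,.133),(.5173,.132),(.5173,.127),(.5173,.121)]:
    k=link(*b); print(b,'ql %.2f lean %.2f d %.4f'%(k['ql'],k['lean'],k['d']),'tab',np.round(k['tab'][[0,2]],4),'end',np.round(k['end'][[0,2]],3))
go(.4505,-.0035,.16,180);go(.4505,-.0035,.121,180)
E
```

```text
1.0 [0.67839289] [ 0.45974794 -0.0032      0.10664918] [ 0.44907971 -0.0032      0.11988508]
1.13 [0.63828584] [ 0.45993426 -0.0032      0.11006259] [ 0.44980533 -0.0032      0.1237156 ]
1.2 [0.61931927] [ 0.46003261 -0.0032      0.11186427] [ 0.45016443 -0.0032      0.12570693]
1.3 [0.59541734] [ 0.46017065 -0.0032      0.1143931 ] [ 0.45063612 -0.0032      0.12846764]
(0.46, 0.1125) ql 1.23 lean 0.61 d 0.0655 tab [0.4502 0.1264] end [0.444 0.096]
(0.467, 0.117) ql 1.24 lean 0.48 d 0.0632 tab [0.4592 0.1321] end [0.444 0.097]
(0.475, 0.121) ql 1.26 lean 0.33 d 0.0608 tab [0.4694 0.1371] end [0.445 0.099]
(0.483, 0.1245) ql 1.33 lean 0.19 d 0.0593 tab [0.4798 0.1412] end [0.447 0.103]
(0.49, 0.128) ql 1.47 lean 0.06 d 0.0593 tab [0.489 0.145] end [0.452 0.112]
(0.497, 0.131) ql 1.63 lean -0.07 d 0.0600 tab [0.4982 0.148 ] end [0.458 0.121]
(0.504, 0.133) ql 1.78 lean -0.19 d 0.0606 tab [0.5072 0.1497] end [0.466 0.128]
(0.511, 0.133) ql 1.86 lean -0.31 d 0.0600 tab [0.5161 0.1492] end [0.471 0.132]
(0.5173, 0.132) ql 1.93 lean -0.41 d 0.0592 tab [0.5241 0.1476] end [0.475 0.135]
(0.5173, 0.127) ql 1.68 lean -0.41 d 0.0542 tab [0.5241 0.1426] end [0.461 0.124]
(0.5173, 0.121) ql 1.31 lean -0.37 d 0.0483 tab [0.5235 0.1368] end [0.446 0.102]
travel [0.0897, 0.0005, 0.0605] twist [-0.03, -0.07, -0.03] rows>= 2.2
travel [0.0896, 0.0006, 0.0995] twist [-0.03, -0.07, -0.03] rows>= 2.7
```

Call:
apply_moves([
  {"travel": [0.045, 0, 0], "twist": [0, 0, 0], "claw": 0.035},
  {"travel": [0.09, 0, 0], "twist": [0, 0, 0], "claw": 0.035},
  {"travel": [0.09, 0, 0.03], "twist": [0, 0, 0], "claw": 0.035},
  {"travel": [0.09, 0, 0.05], "twist": [0, 0, 0], "claw": 0.035},
  {"travel": [0.09, 0, 0.06], "twist": [0, 0, 0], "claw": 0.035},
  {"travel": [0.09, 0, 0.06], "twist": [0, 0, 0], "claw": 0.035},
], force=20)

```text
clock: 31.0
position: [0.4499, -0.0038, 0.16]
tool_rot: [-3.141, -0.002, 3.142]
force: [-0.7, 0.0, -0.0]
grip_width: 0.0354
```

```bash
python3 - <<'E'
from h import *
stat(); wsnap('w20.png'); snap('scene','s20.png'); go(.450,-.0035,.119,180)
f,P,st=wl('w20.png')
for ql,l in ((1.0,.678),(1.13,.638),(1.25,.61)):
    L=latch(ql,l); print(proj(f,[L['bar'],L['tab'],L['tabend'],L['end']],P).round(1).tolist())
E
```

```text
t 31.0 p [ 0.4499 -0.0038  0.16  ] rpy [-1.799e+02 -1.000e-01  1.800e+02] F [-0.7  0.  -0. ] g 0.0354 q [-0.46  0.39  0.42  2.13 -0.25  0.68  1.7 ]
travel [0.0007, 0.0002, 0.0423] twist [-0.02, -0.01, -0.0] rows>= 0.8
[[282.8, 240.6], [282.8, 232.4], [282.8, 225.9], [282.7, 204.2]]
[[282.8, 242.7], [282.8, 235.6], [282.8, 229.8], [282.7, 209.4]]
[[282.8, 244.3], [282.8, 238.0], [282.8, 232.8], [282.8, 215.9]]
```

View pics/w20.png

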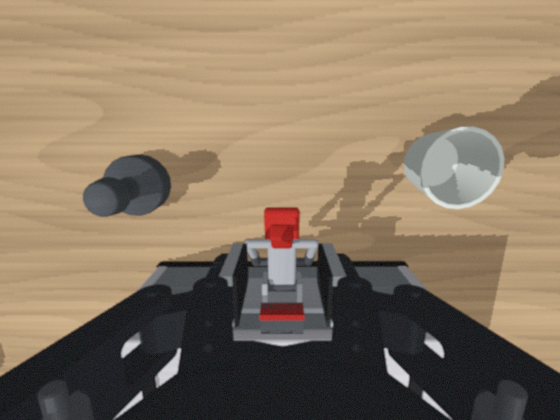

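The view matches the model for ql≈1.13: lever end at v≈208, bar at v≈243, and the tab centred between the fingers at u≈282.

Call:
apply_moves([
  {"travel": [0.0005, 0, 0.02], "twist": [0, 0, 0], "claw": 0.035},
  {"travel": [0.0005, 0, 0.035], "twist": [0, 0, 0], "claw": 0.035},
  {"travel": [0.0005, 0, 0.042], "twist": [0, 0, 0], "claw": 0.035},
  {"travel": [0.0005, 0, 0.042], "twist": [0, 0, 0], "claw": 0.035},
  {"travel": [0.0005, 0, 0.042], "twist": [0, 0, 0], "claw": 0.01},
  {"travel": [0.0005, 0, 0.042], "twist": [0, 0, 0], "claw": 0.01},
  {"travel": [0.0005, 0, 0.042], "twist": [0, 0, 0], "claw": 0.01},
  {"travel": [0.0005, 0, 0.042], "twist": [0, 0, 0], "claw": 0.01},
], force=20)

```text
clock: 31.9
position: [0.45, -0.0035, 0.1194]
tool_rot: [-3.141, 0.001, -3.141]
force: [-0.4, -4.3, 1.8]
grip_width: 0.013
```

```bash
python3 - <<'E'
from h import *
stat(); wsnap('w21.png'); snap('scene','s21.png'); crop('s21.png','s21a.png',220,170,310,250,8)
E
```

```text
t 31.9 p [ 0.45   -0.0035  0.1194] rpy [-180.    0. -180.] F [-0.4 -4.3  1.8] g 0.013 q [-0.42  0.46  0.38  2.16 -0.31  0.57  1.75]
```

View pics/w21.png

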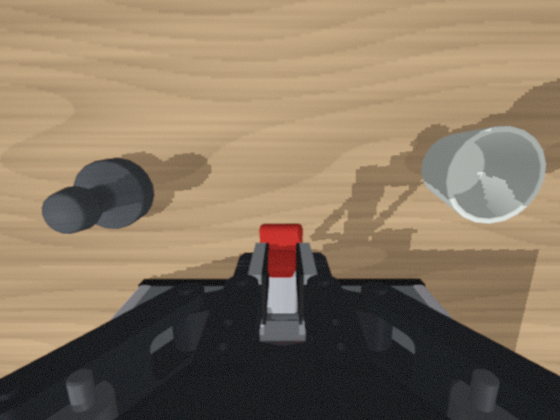

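View pics/s21a.png

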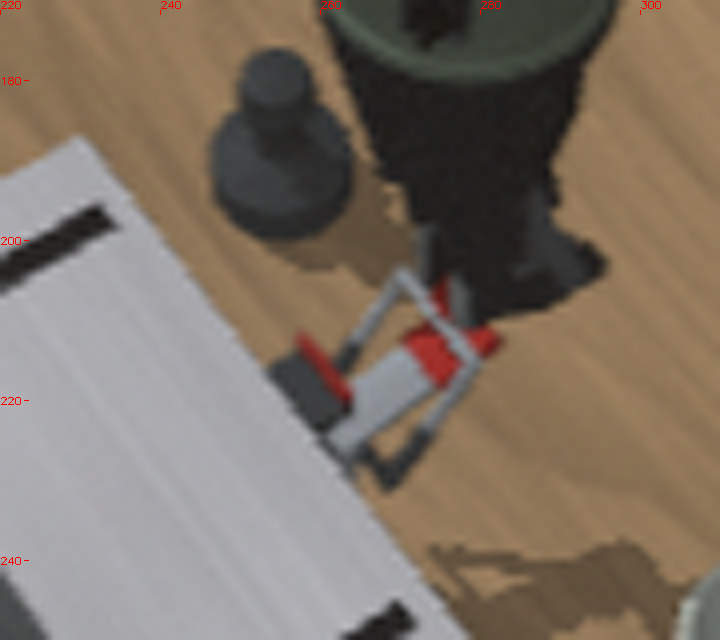

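```bash
python3 - <<'E'
from h import *
t0=link(.460,.110)['tab']; print(t0,link(.46,.11)['ql'])
for b in [(.465,.114),(.470,.1175),(.476,.121),(.483,.1245),(.490,.128),(.497,.131),(.504,.133),(.511,.133),(.5173,.132),(.5173,.127),(.5173,.1215)]:
    k=link(*b); d=k['tab']-t0; print(b,'ql %.2f lean %.2f'%(k['ql'],k['lean']),'travel',[round(-d[0],4),0,round(-d[2],4)])
E
```

```text
[ 0.44987342 -0.0032      0.12365475] 1.1255218030589784
(0.465, 0.114) ql 1.15 lean 0.53 travel [np.float64(-0.0065), 0, np.float64(-0.005)]
(0.47, 0.1175) ql 1.19 lean 0.43 travel [np.float64(-0.013), 0, np.float64(-0.0093)]
(0.476, 0.121) ql 1.25 lean 0.32 travel [np.float64(-0.0208), 0, np.float64(-0.0135)]
(0.483, 0.1245) ql 1.33 lean 0.19 travel [np.float64(-0.0299), 0, np.float64(-0.0175)]
(0.49, 0.128) ql 1.47 lean 0.06 travel [np.float64(-0.0392), 0, np.float64(-0.0213)]
(0.497, 0.131) ql 1.63 lean -0.07 travel [np.float64(-0.0483), 0, np.float64(-0.0243)]
(0.504, 0.133) ql 1.78 lean -0.19 travel [np.float64(-0.0573), 0, np.float64(-0.026)]
(0.511, 0.133) ql 1.86 lean -0.31 travel [np.float64(-0.0662), 0, np.float64(-0.0256)]
(0.5173, 0.132) ql 1.93 lean -0.41 travel [np.float64(-0.0742), 0, np.float64(-0.0239)]
(0.5173, 0.127) ql 1.68 lean -0.41 travel [np.float64(-0.0742), 0, np.float64(-0.0189)]
(0.5173, 0.1215) ql 1.34 lean -0.38 travel [np.float64(-0.0737), 0, np.float64(-0.0137)]
```

Call:
apply_moves([
  {"travel": [-0.0065, 0, -0.005], "twist": [0, 0, 0], "claw": 0.01},
  {"travel": [-0.013, 0, -0.0093], "twist": [0, 0, 0], "claw": 0.01},
  {"travel": [-0.0208, 0, -0.0135], "twist": [0, 0, 0], "claw": 0.01},
  {"travel": [-0.03, 0, -0.0175], "twist": [0, 0, 0], "claw": 0.01},
  {"travel": [-0.039, 0, -0.0215], "twist": [0, 0, 0], "claw": 0.01},
  {"travel": [-0.039, 0, -0.0215], "twist": [0, 0, 0], "claw": 0.01},
])

```text
clock: 32.6
position: [0.4904, -0.0033, 0.141]
tool_rot: [-3.141, 0.001, -3.141]
force: [-0.0, -4.0, -2.5]
grip_width: 0.0136
```

```bash
python3 - <<'E'
from h import *
stat(); wsnap('w22.png'); snap('scene','s22.png'); crop('s22.png','s22a.png',220,170,310,250,8); snap('side','d22.png'); crop('d22.png','d22a.png',255,155,325,225,10)
S=cam('scene'); k=link(.4895,.128); print(proj(S,[[.4895,CY-.022,.128],[.4895,CY+.022,.128],k['end']])-[.9,-.5])
E
```

```text
t 32.6 p [ 0.4904 -0.0033  0.141 ] rpy [-1.800e+02  1.000e-01 -1.799e+02] F [-0.  -4.  -2.5] g 0.0136 q [-0.41  0.47  0.4   2.05 -0.29  0.67  1.74]
[[260.7506536  207.17373706]
 [269.61392113 218.48483168]
 [276.34828528 209.07598205]]
```

View pics/s22a.png

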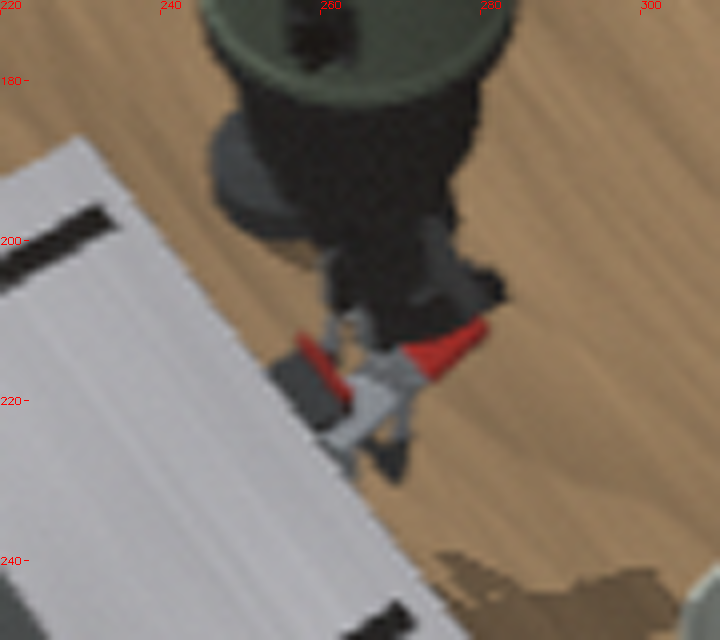

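View pics/d22a.png

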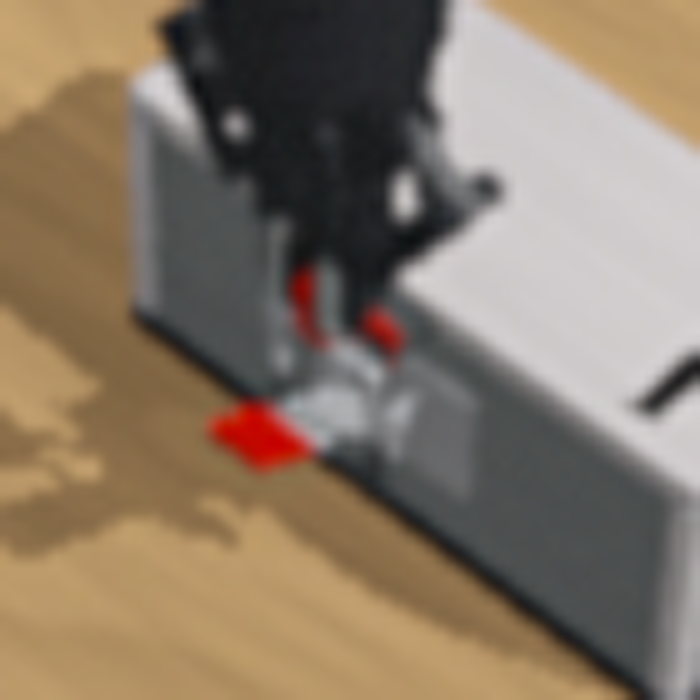

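```bash
python3 - <<'E'
from h import *
t0=link(.460,.110)['tab']+[.0404,0,.0216]
for b in [(.494,.131),(.498,.1335),(.504,.135),(.511,.135),(.5173,.134),(.5173,.129),(.5173,.125),(.5173,.1212)]:
    k=link(*b); d=k['tab']-t0; print(b,'ql %.2f lean %.2f'%(k['ql'],k['lean']),'end',k['end'].round(3),'travel',[round(-d[0],4),0,round(-d[2],4)])
E
```

```text
(0.494, 0.131) ql 1.62 lean -0.02 end [ 0.458 -0.003  0.12 ] travel [np.float64(-0.0041), 0, np.float64(-0.0027)]
(0.498, 0.1335) ql 1.76 lean -0.09 end [ 0.465 -0.003  0.127] travel [np.float64(-0.0093), 0, np.float64(-0.0052)]
(0.504, 0.135) ql 1.88 lean -0.19 end [ 0.472 -0.003  0.133] travel [np.float64(-0.0169), 0, np.float64(-0.0064)]
(0.511, 0.135) ql 1.96 lean -0.30 end [ 0.477 -0.003  0.136] travel [np.float64(-0.0258), 0, np.float64(-0.006)]
(0.5173, 0.134) ql 2.03 lean -0.41 end [ 0.481 -0.003  0.138] travel [np.float64(-0.0338), 0, np.float64(-0.0044)]
(0.5173, 0.129) ql 1.78 lean -0.41 end [ 0.467 -0.003  0.129] travel [np.float64(-0.0339), 0, np.float64(0.0007)]
(0.5173, 0.125) ql 1.57 lean -0.40 end [ 0.456 -0.003  0.118] travel [np.float64(-0.0337), 0, np.float64(0.0046)]
(0.5173, 0.1212) ql 1.32 lean -0.37 end [ 0.447 -0.003  0.103] travel [np.float64(-0.0332), 0, np.float64(0.0082)]
```

Call:
apply_moves([
  {"travel": [-0.004, 0, -0.0027], "twist": [0, 0, 0], "claw": 0.01},
  {"travel": [-0.0093, 0, -0.0052], "twist": [0, 0, 0], "claw": 0.01},
  {"travel": [-0.017, 0, -0.0064], "twist": [0, 0, 0], "claw": 0.01},
  {"travel": [-0.026, 0, -0.006], "twist": [0, 0, 0], "claw": 0.01},
  {"travel": [-0.0335, 0, -0.0045], "twist": [0, 0, 0], "claw": 0.01},
  {"travel": [-0.0335, 0, -0.0045], "twist": [0, 0, 0], "claw": 0.01},
])

```text
clock: 33.35
position: [0.5233, -0.0032, 0.1449]
tool_rot: [-3.141, 0.0, -3.141]
force: [-1.5, -4.7, -2.0]
grip_width: 0.013
```

```bash
python3 - <<'E'
from h import *
stat(); wsnap('w23.png'); snap('scene','s23.png'); crop('s23.png','s23a.png',220,170,310,250,8); snap('side','d23.png'); crop('d23.png','d23a.png',255,155,325,225,10)
S=cam('scene'); k=link(.5173,.134); print(proj(S,[[.5173,CY-.025,.134],[.5173,CY+.025,.134],k['end']])-[.9,-.5])
E
```

```text
t 33.35 p [ 0.5233 -0.0032  0.1449] rpy [-180.    0. -180.] F [-1.5 -4.7 -2. ] g 0.013 q [-0.4   0.51  0.4   1.96 -0.29  0.72  1.74]
[[251.72882441 210.19913547]
 [261.76688969 223.25760146]
 [267.5545503  209.5159847 ]]
```

View pics/s23a.png

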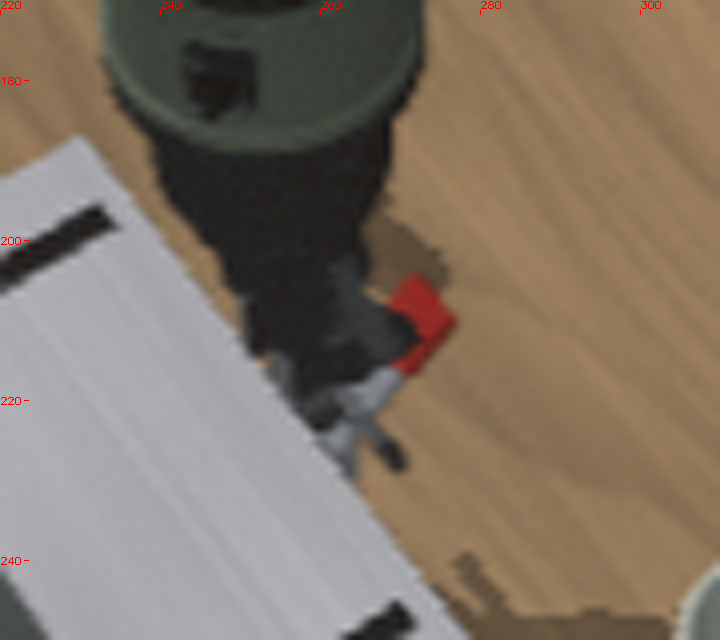

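View pics/d23a.png

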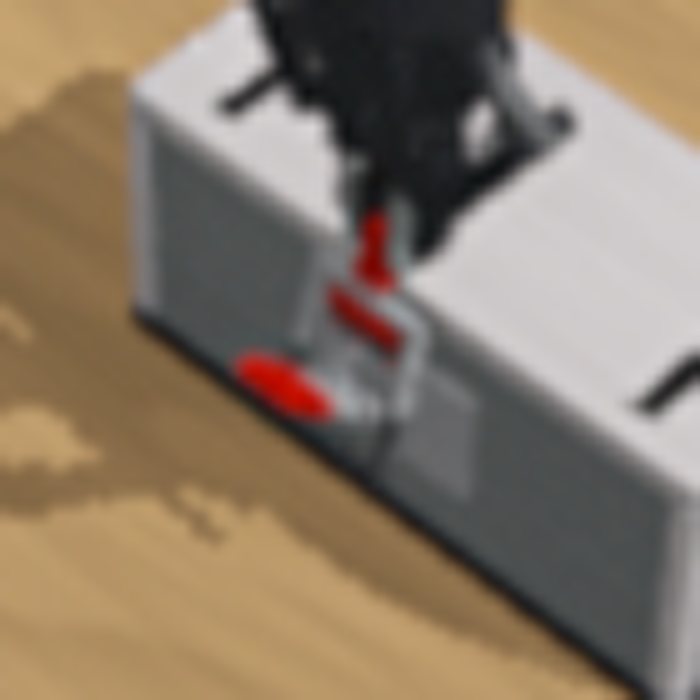

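View pics/w23.png

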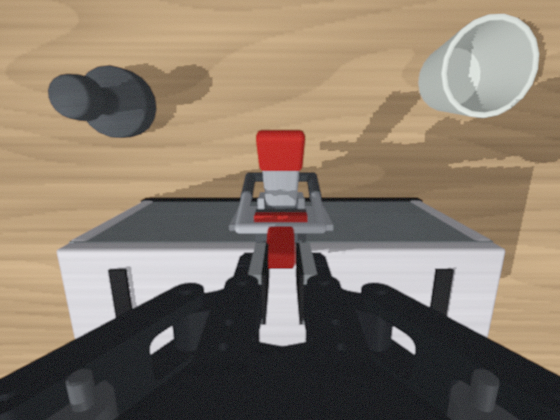

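```bash
python3 - <<'E'
from h import *
f,P,st=wl('w23.png'); S=cam('scene')
crop('w23.png','w23a.png',220,120,340,280,5)
for ql in (1.5,1.6,1.7,1.8,1.9,2.0):
    s=least_squares(lambda p:[proj(f,[latch(ql,p[0])['bar']],P)[0][1]-227],[-.3]); L=latch(ql,s.x[0]); print(ql,s.x,L['bar'].round(4),L['tab'].round(4),'wr end',proj(f,[L['end'],L['tabend']],P).round(1).tolist(),'sc',(proj(S,[L['e0'],L['e1']])-[.9,-.5]).round(1).tolist())
E
```

```text
1.5 [-0.30222421] [ 0.5118 -0.0032  0.1259] [ 0.5168 -0.0032  0.1421] wr end [[281.8, 118.3], [281.8, 262.5]] sc [[273.8, 206.2], [278.2, 211.7]]
1.6 [-0.29993712] [ 0.5111 -0.0032  0.1279] [ 0.5161 -0.0032  0.1441] wr end [[281.8, 126.5], [281.8, 262.9]] sc [[272.5, 205.9], [277.0, 211.5]]
1.7 [-0.29370772] [ 0.5104 -0.0032  0.13  ] [ 0.5153 -0.0032  0.1462] wr end [[281.8, 136.2], [281.8, 263.2]] sc [[271.1, 205.8], [275.5, 211.4]]
1.8 [-0.28364986] [ 0.5097 -0.0032  0.1321] [ 0.5144 -0.0032  0.1484] wr end [[281.8, 147.4], [281.8, 263.3]] sc [[269.5, 205.9], [273.9, 211.5]]
1.9 [-0.26994223] [ 0.5089 -0.0032  0.1344] [ 0.5134 -0.0032  0.1507] wr end [[281.8, 159.8], [281.8, 263.3]] sc [[267.7, 206.1], [272.2, 211.8]]
2.0 [-0.25281871] [ 0.5081 -0.0032  0.1366] [ 0.5124 -0.0032  0.1531] wr end [[281.8, 173.1], [281.7, 263.0]] sc [[265.8, 206.6], [270.3, 212.2]]
```

View pics/w23a.png

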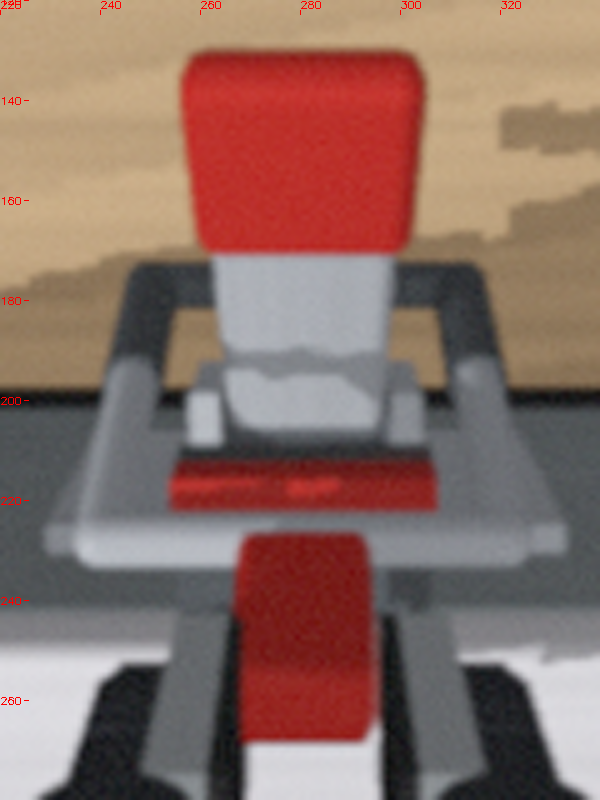

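The lever reads ql≈1.63. The bar is just behind the lip, with its centre at about x=0.511 and z=0.1285. I'll move it a little further towards the hinge before lowering it.

Call:
apply_moves([
  {"travel": [-0.003, 0, -0.002], "twist": [0, 0, 0], "claw": 0.01},
  {"travel": [-0.007, 0, -0.002], "twist": [0, 0, 0], "claw": 0.01},
  {"travel": [-0.007, 0, -0.002], "twist": [0, 0, 0], "claw": 0.01},
], force=30)

```text
clock: 33.8
position: [0.5291, -0.0032, 0.147]
tool_rot: [-3.142, -0.001, -3.141]
force: [-3.5, -3.5, -4.4]
grip_width: 0.0127
```

```bash
python3 - <<'E'
from h import *
stat(); wsnap('w24.png'); crop('w24.png','w24a.png',220,110,340,280,4)
E
```

```text
t 33.8 p [ 0.5291 -0.0032  0.147 ] rpy [-1.8e+02 -1.0e-01 -1.8e+02] F [-3.5 -3.5 -4.4] g 0.0127 q [-0.4   0.52  0.4   1.95 -0.29  0.73  1.74]
```

View pics/w24a.png

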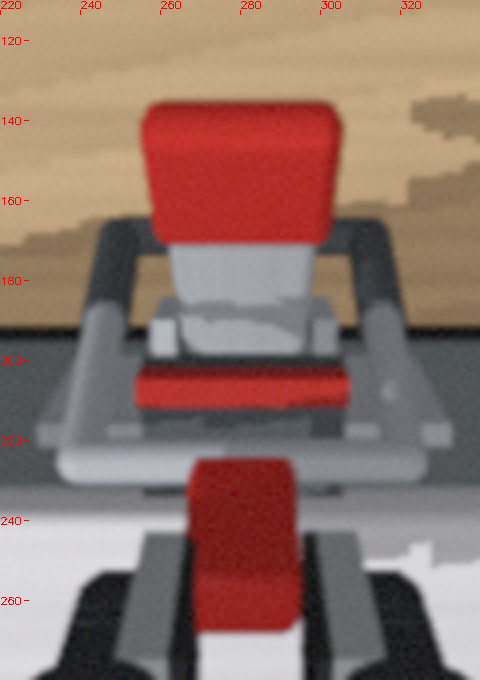

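```bash
python3 - <<'E'
from h import *
f,P,st=wl('w24.png'); S=cam('scene')
for ql in (1.7,1.75,1.8,1.85):
    s=least_squares(lambda p:[proj(f,[latch(ql,p[0])['bar']],P)[0][1]-226],[-.3]); L=latch(ql,s.x[0]); print(ql,s.x,L['bar'].round(4),L['tab'].round(4),'wr end',proj(f,[L['end'],L['tabend']],P).round(1).tolist())
print(proj(f,[[.5053,CY,.125],[.5093,CY,.125],[.5253,CY,.125],[.5173,CY,.118]],P))
E
```

```text
1.7 [-0.40985553] [ 0.5171 -0.0032  0.1275] [ 0.5239 -0.0032  0.1431] wr end [[281.7, 124.8], [281.7, 265.8]]
1.75 [-0.40496681] [ 0.5168 -0.0032  0.1286] [ 0.5235 -0.0032  0.1442] wr end [[281.7, 130.1], [281.7, 265.9]]
1.8 [-0.39905874] [ 0.5164 -0.0032  0.1297] [ 0.523  -0.0032  0.1454] wr end [[281.7, 135.7], [281.7, 266.0]]
1.85 [-0.39216161] [ 0.516  -0.0032  0.1309] [ 0.5225 -0.0032  0.1466] wr end [[281.7, 141.6], [281.7, 266.0]]
[[281.75399044 204.53415966]
 [281.75668115 211.39673883]
 [281.76712632 238.03681951]
 [281.77624753 221.16950122]]
```

Call:
apply_moves([
  {"travel": [0, 0, 0.003], "twist": [0, 0, 0], "claw": 0.01},
  {"travel": [0, 0, 0.006], "twist": [0, 0, 0], "claw": 0.01},
  {"travel": [0, 0, 0.008], "twist": [0, 0, 0], "claw": 0.01},
  {"travel": [0, 0, 0.0085], "twist": [0, 0, 0], "claw": 0.01},
])

```text
clock: 34.25
position: [0.5295, -0.0032, 0.1385]
tool_rot: [-3.142, 0.0, -3.141]
force: [-0.2, -4.8, 1.4]
grip_width: 0.0125
```

```bash
python3 - <<'E'
from h import *
stat(); wsnap('w25.png'); crop('w25.png','w25a.png',220,90,340,280,4); snap('side','d25.png'); crop('d25.png','d25a.png',255,155,325,225,10)
f,P,st=wl('w25.png')
print(proj(f,[[.5053,CY,.125],[.5093,CY,.125],[.5253,CY,.125],[.5173,CY,.121],[.5173,CY,.128],latch(1.31,-.37)['end']],P))
E
```

```text
t 34.25 p [ 0.5295 -0.0032  0.1385] rpy [-180.    0. -180.] F [-0.2 -4.8  1.4] g 0.0125 q [-0.39  0.53  0.39  1.95 -0.3   0.71  1.75]
[[281.77202471 207.85731934]
 [281.77552402 215.04567214]
 [281.78908572 242.9043549 ]
 [281.79046203 226.78681501]
 [281.77608509 230.99704109]
 [281.77058917  94.62130865]]
```

View pics/w25a.png

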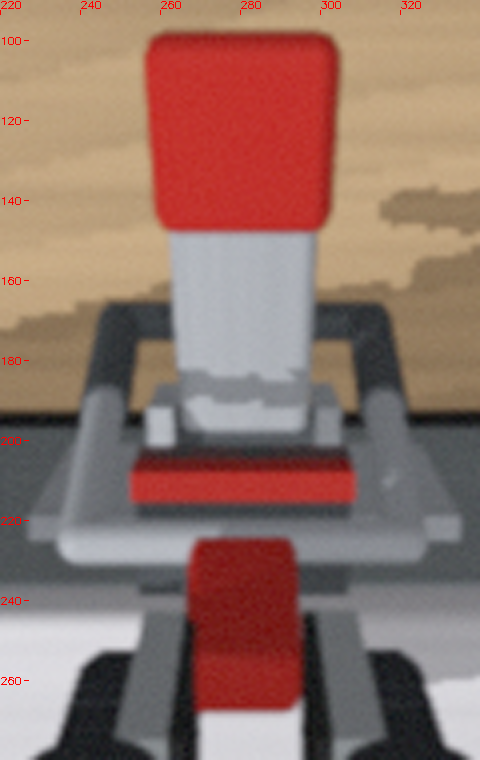

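View pics/d25a.png

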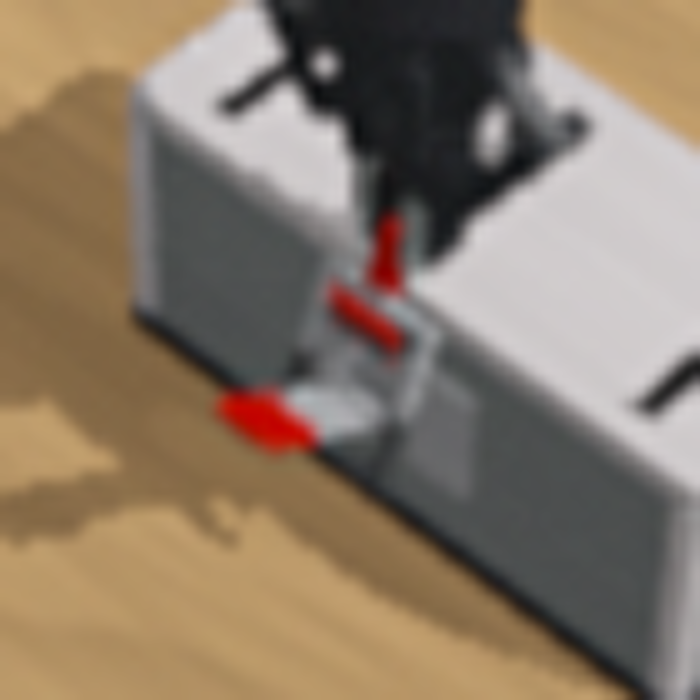

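Call:
apply_moves([
  {"travel": [0, 0, 0.001], "twist": [0, 0, 0], "claw": 0.01},
  {"travel": [0, 0, 0.002], "twist": [0, 0, 0], "claw": 0.01},
  {"travel": [0, 0, 0.002], "twist": [0, 0, 0], "claw": 0.01},
])

```text
clock: 34.65
position: [0.5295, -0.0032, 0.1365]
tool_rot: [-3.142, 0.0, -3.141]
force: [-1.4, -4.9, 1.5]
grip_width: 0.0129
```

```bash
python3 - <<'E'
from h import *
stat(); wsnap('w26.png'); crop('w26.png','w26a.png',220,90,340,280,4)
f,P,st=wl('w26.png')
print(proj(f,[[.5053,CY,.125],[.5093,CY,.125],[.5173,CY,.121],latch(1.31,-.37)['end'],latch(1.2,-.37)['end']],P))
E
```

```text
t 34.65 p [ 0.5295 -0.0032  0.1365] rpy [-180.    0. -180.] F [-1.4 -4.9  1.5] g 0.0129 q [-0.39  0.53  0.39  1.95 -0.3   0.71  1.75]
[[281.7938196  208.86215331]
 [281.79752737 216.1286744 ]
 [281.81253328 227.96490196]
 [281.787561    94.29997605]
 [281.7996853   90.46991165]]
```

View pics/w26a.png

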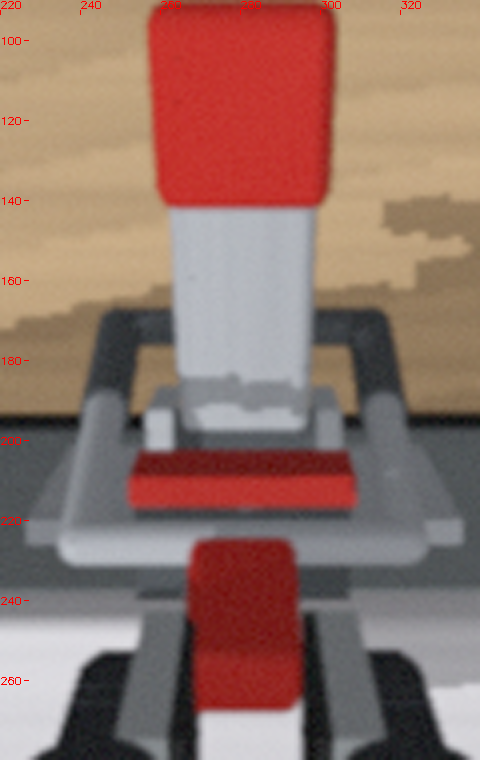

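Call:
apply_moves([
  {"travel": [0, 0, 0.001], "twist": [0, 0, 0], "claw": 0.01},
  {"travel": [0, 0, 0.0015], "twist": [0, 0, 0], "claw": 0.01},
  {"travel": [0, 0, 0.0015], "twist": [0, 0, 0], "claw": 0.01},
])

```text
clock: 35.0
position: [0.5296, -0.0033, 0.1351]
tool_rot: [-3.142, 0.0, -3.141]
force: [-0.6, -4.4, 3.3]
grip_width: 0.013
```

```bash
python3 - <<'E'
from h import *
stat(); wsnap('w27.png'); crop('w27.png','w27a.png',220,70,340,280,3)
E
```

```text
t 35.0 p [ 0.5296 -0.0033  0.1351] rpy [-180.    0. -180.] F [-0.6 -4.4  3.3] g 0.013 q [-0.39  0.54  0.39  1.95 -0.3   0.71  1.75]
```

View pics/w27a.png

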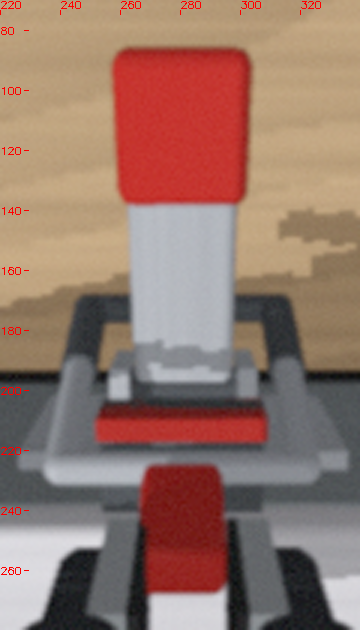

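Call:
apply_moves([
  {"travel": [0, 0, 0], "twist": [0, 0, 0], "claw": 0.03},
  {"travel": [0, 0, 0], "twist": [0, 0, 0], "claw": 0.03},
  {"travel": [0, 0, 0], "twist": [0, 0, 0], "claw": 0.03},
  {"travel": [0, 0, -0.02], "twist": [0, 0, 0], "claw": 0.03},
  {"travel": [0, 0, -0.05], "twist": [0, 0, 0], "claw": 0.03},
  {"travel": [0, 0, -0.09], "twist": [0, 0, 0], "claw": 0.03},
  {"travel": [0, 0, -0.09], "twist": [0, 0, 0], "claw": 0.03},
])

```text
clock: 35.75
position: [0.5313, -0.0032, 0.2292]
tool_rot: [3.14, 0.006, -3.141]
force: [-0.2, -0.3, -0.4]
grip_width: 0.0303
```

```bash
python3 - <<'E'
from h import *
stat(); wsnap('w28.png'); crop('w28.png','w28a.png',220,100,340,260,5); snap('side','d28.png'); crop('d28.png','d28a.png',255,155,325,225,10); snap('scene','s28.png'); crop('s28.png','s28a.png',220,170,310,250,8)
f,P,st=wl('w28.png')
print(proj(f,[[.5053,CY,.125],[.5093,CY,.125],[.5253,CY,.125],[.5173,CY,.121]],P))
for q in (.9,1,1.1,1.2,1.3,1.4): print(q,proj(f,[latch(q,-.37)['end'],latch(q,-.37)['bar']],P),latch(q,-.37)['bar'])
E
```

```text
t 35.75 p [ 0.5313 -0.0032  0.2292] rpy [ 179.9    0.3 -180. ] F [-0.2 -0.3 -0.4] g 0.0303 q [-0.45  0.4   0.46  1.87 -0.22  0.91  1.69]
[[281.69972396 176.12722531]
 [281.70299531 180.950439  ]
 [281.71580675 199.83939633]
 [281.71012056 189.46767039]]
0.9 [[281.66213706  97.22413279]
 [281.71515682 193.99647634]] [ 0.52260375 -0.0032      0.11489226]
1 [[281.6601128   96.98353096]
 [281.71380388 192.59786735]] [ 0.52107573 -0.0032      0.11618138]
1.1 [[281.65858522  97.5981786 ]
 [281.71251695 191.37418414]] [ 0.51968404 -0.0032      0.1176166 ]
1.2 [[281.65761246  99.12371362]
 [281.71130893 190.33997311]] [ 0.51844259 -0.0032      0.11918359]
1.3 [[281.65724903 101.60432167]
 [281.71019261 189.50880856]] [ 0.51736377 -0.0032      0.12086669]
1.4 [[281.65754302 105.06865803]
 [281.70918056 188.89306825]] [ 0.51645838 -0.0032      0.12264909]
```

View pics/w28a.png

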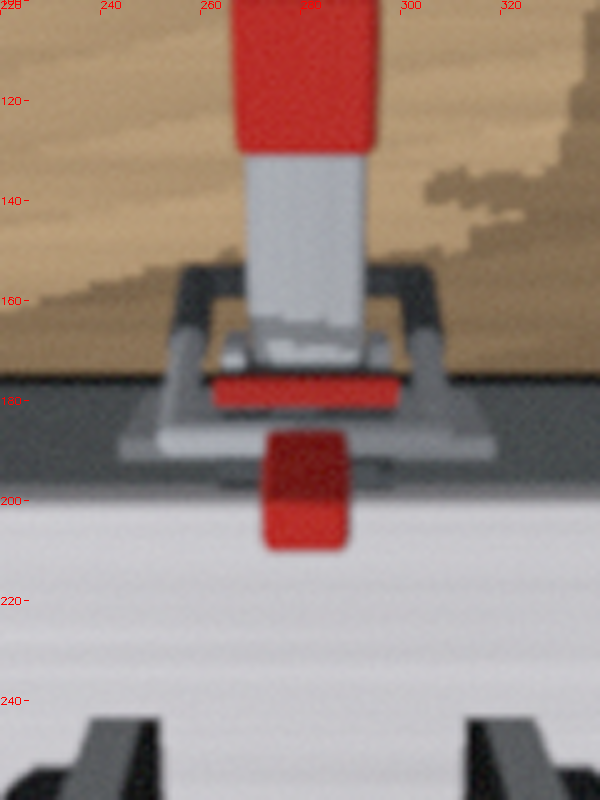

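View pics/s28a.png

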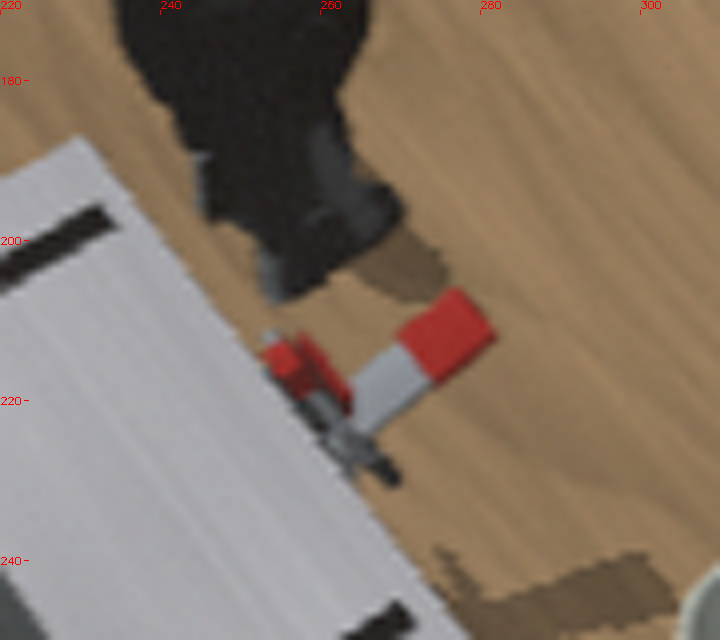

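View pics/d28a.png

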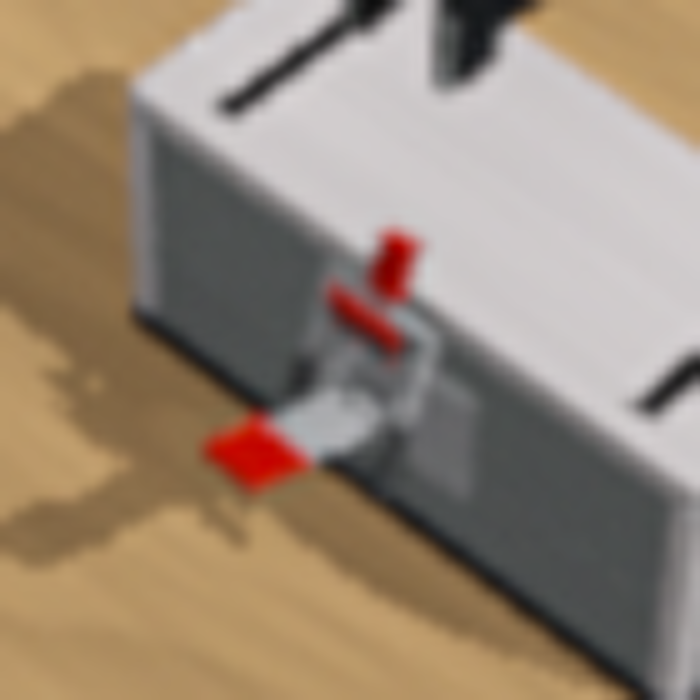

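The bar sits in the groove: it is at v≈188, between the lip and the lid edge. The lever is at about 1.2. Next I'll lean the hand back and press the lever.

```bash
cat >> h.py <<'E'
def press(ql,s=.058,h=.004,lean=30):
    ph=ql-.9; d=np.array([-np.cos(ph),np.sin(ph)]); n=np.array([np.sin(ph),np.cos(ph)])
    m=.011*abs(np.sin(ph+np.radians(lean)))
    return np.array([PV[0],PV[2]])+s*d+(h+m)*n
E
python3 - <<'E'
from h import *
stat()
go(.45,CY,.16,180,30); go(.45,CY,.16,180,0); print(press(1.25),press(.2))
E
```

```text
t 35.9 p [ 0.5292 -0.0028  0.2248] rpy [ 180.    -0.  -179.9] F [ 0.  -0.8 -0.4] g 0.0301 q [-0.45  0.41  0.45  1.88 -0.22  0.9   1.69]
travel [0.0792, -0.0003, 0.0648] twist [0.04, -30.01, 0.07] rows>= 3.5
travel [0.0792, -0.0003, 0.0648] twist [0.02, -0.01, 0.07] rows>= 2.0
[0.46207966 0.10456738] [0.46411871 0.04017117]
```

Call:
apply_moves([
  {"travel": [0.04, 0, 0.0], "twist": [0, -6, 0], "claw": 0.0},
  {"travel": [0.079, 0, 0.0], "twist": [0, -14, 0], "claw": 0.0},
  {"travel": [0.079, 0, 0.02], "twist": [0, -22, 0], "claw": 0.0},
  {"travel": [0.079, 0, 0.04], "twist": [0, -30, 0], "claw": 0.0},
  {"travel": [0.079, 0, 0.06], "twist": [0, -30, 0], "claw": 0.0},
  {"travel": [0.079, 0, 0.065], "twist": [0, -30, 0], "claw": 0.0},
  {"travel": [0.079, 0, 0.065], "twist": [0, -30, 0], "claw": 0.0},
], force=30)

```text
clock: 36.6
position: [0.4498, -0.0341, 0.1755]
tool_rot: [-3.026, 0.363, -3.135]
force: [-0.2, -0.0, -0.2]
grip_width: -0.0002
```

```bash
python3 - <<'E'
from h import *
stat(); wsnap('w29.png')
for q in (1.35,1.25): 
    p=press(q); go(p[0],CY,p[1],180,30)
p=press(1.25); go(p[0]+.004,CY,p[1]+.012,180,30)
E
```

```text
t 36.6 p [ 0.4498 -0.0341  0.1755] rpy [-173.4   20.8 -179.6] F [-0.2 -0.  -0.2] g -0.0002 q [-0.23  0.21  0.05  2.39  0.68  0.27  0.74]
travel [0.0089, 0.0386, 0.0625] twist [-6.51, -8.97, 0.83] rows>= 1.5
travel [0.0143, 0.039, 0.0662] twist [-6.51, -8.97, 0.83] rows>= 1.6
travel [0.0062, 0.0379, 0.0565] twist [-6.51, -8.97, 0.83] rows>= 1.4
```

View pics/w29.png

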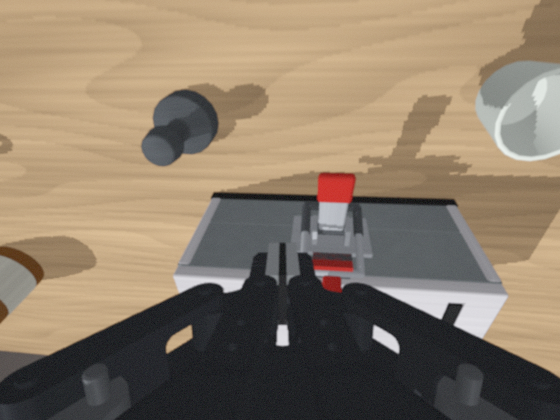

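The arm hit joint limits here (q4=2.39, q6=0.27). I'll fit a kinematic model from the recorded poses to find which lean is feasible.

```bash
cat > kin.py <<'E'
import numpy as np, glob, pickle, itertools
from scipy.optimize import least_squares
from scipy.spatial.transform import Rotation as R
def fk(q,p,s):
    d1,a2,d3,a3,a4,d5,a6,d7,oz1,oz7,y0,y1=p
    T=R.from_euler('z',s[0]*q[0]+oz1); x=np.array([0,0,d1])
    def adv(T,x,v): return x+T.apply(v)
    x=adv(T,x,[a2,y0,0]); T=T*R.from_euler('y',q[1])
    T=T*R.from_euler('z',s[1]*q[2]); x=adv(T,x,[a3,y1,d3])
    T=T*R.from_euler('y',q[3]); x=adv(T,x,[a4,0,0])
    T=T*R.from_euler('z',s[2]*q[4]); x=adv(T,x,[0,0,d5])
    T=T*R.from_euler('y',q[5]); x=adv(T,x,[a6,0,0])
    T=T*R.from_euler('z',s[3]*q[6]+oz7); x=adv(T,x,[0,0,d7])
    return x,T
def data():
    D=[]
    for f in sorted(glob.glob('pics/w*.pkl')):
        st=pickle.load(open(f,'rb'))[2]
        if np.abs(st['qd']).max()<.3: D.append((st['qpos'],st['position'],R.from_euler('xyz',st['tool_rot'])))
    return D
def fit():
    D=data(); best=None
    for s in itertools.product([-1,1],repeat=4):
        for oz7 in (np.pi/2,-np.pi/2,0,np.pi):
            def res(p):
                r=[]
                for q,x,T in D:
                    xx,TT=fk(q,p,s); r+=list((xx-x)*5); r+=list((TT.inv()*T).as_rotvec())
                return np.array(r)
            o=least_squares(res,[.33,0,.4,0,0,.4,0,.2,0,oz7,0,0],max_nfev=40)
            if best is None or o.cost<best[0]: best=(o.cost,o.x,s); 
    return best,len(D)
if __name__=='__main__':
    b,n=fit(); print(n,b); pickle.dump((b[1],b[2]),open('kin.pkl','wb'))
E
time python3 kin.py
```

```text
24 (np.float64(5.647620278574974e-08), array([ 3.19726804e-01,  5.42386854e-06,  5.29691540e-01,  9.74902741e-05,
        8.84232210e-05,  4.20775528e-01,  1.00394523e-04,  3.27184785e-01,
        1.47437049e-05,  1.57081107e+00, -2.12460521e-02, -3.78924591e-02]), (-1, -1, -1, -1))
real	2m18.678s
user	2m14.328s
sys	0m0.177s
```

```bash
cat > ik.py <<'E'
from kin import *
p,s=pickle.load(open('kin.pkl','rb'))
lo=np.array([-2.91,-.3,-1.5,.17,-1.26,.16,-2.52])+.03; hi=np.array([2.91,2.13,1.42,2.43,4.41,1.93,2.52])-.03
def ik(x,T,q0s):
    best=None
    for q0 in q0s:
        def res(q):
            xx,TT=fk(q,p,s); return np.r_[(xx-x)*10,(TT.inv()*T).as_rotvec(),(q-q0)*1e-4]
        o=least_squares(res,np.clip(q0,lo+1e-3,hi-1e-3),bounds=(lo,hi),max_nfev=60)
        if best is None or o.cost<best.cost: best=o
    xx,TT=fk(best.x,p,s); return best.x,np.linalg.norm(xx-x),np.degrees((TT.inv()*T).magnitude())
E
timeout 500 python3 - <<'E'
from ik import *; from h import press,CY,Rt,wl
q0=wl('w28.png')[2]['qpos']; q1=wl('w29.png')[2]['qpos']
q2=q0.copy(); q2[2]=-.6;q2[4]=.3
for yaw in (180,):
  for lean in (0,10,20,30):
    for ql in (1.3,.7,.15):
        P=press(ql,lean=lean); x=np.array([P[0],CY,P[1]])
        q,e,a=ik(x,Rt(yaw,lean),[q0,q1,q2]); print(lean,ql,np.round(q,2),'err mm %.1f deg %.1f'%(e*1e3,a))
E
```

```text
0 1.3 [-0.39  0.5   0.34  2.14 -0.32  0.55  1.77] err mm 0.0 deg 0.0
0 0.7 [-0.36  0.56  0.31  2.18 -0.38  0.45  1.82] err mm 0.0 deg 0.0
0 0.15 [-0.3   0.62  0.24  2.16 -0.36  0.4   1.79] err mm 0.0 deg 0.0
10 1.3 [ 0.01  0.42 -0.18  2.26  0.32  0.31  1.12] err mm 0.0 deg 0.0
10 0.7 [ 0.01  0.5  -0.2   2.3   0.59  0.22  0.85] err mm 0.0 deg 0.0
10 0.15 [ 0.03  0.57 -0.22  2.28  0.84  0.19  0.61] err mm 0.0 deg 0.0
20 1.3 [ 0.18  0.41 -0.41  2.38  1.44  0.22 -0.  ] err mm 0.0 deg 0.0
20 0.7 [ 0.73  0.78 -1.18  2.4   1.66  0.77 -0.12] err mm 0.0 deg 0.0
20 0.15 [ 0.4   0.65 -0.7   2.4   1.91  0.47 -0.41] err mm 0.0 deg 0.0
30 1.3 [ 0.89  0.89 -1.47  2.4   1.62  0.98 -0.04] err mm 3.2 deg 6.0
30 0.7 [ 0.87  1.04 -1.47  2.4   1.67  1.1  -0.04] err mm 4.8 deg 8.8
30 0.15 [ 0.86  1.19 -1.47  2.4   1.79  1.22 -0.06] err mm 4.2 deg 7.5
```

```bash
timeout 500 python3 - <<'E'
from ik import *; from h import press,CY,Rt,go,stat
import numpy as np
from workcell import bot
stat(); q=bot.observe()['qpos']
for lean in (10,12,15):
  qq=q
  for ql in (1.5,1.3,1.0,.7,.4,.2,.1):
    P=press(ql,s=.064,lean=lean); 
    qq,e,a=ik(np.array([P[0],CY,P[1]]),Rt(180,lean),[qq]); print(lean,ql,P.round(4),np.round(qq,2),'err mm %.1f deg %.1f'%(e*1e3,a))
go(.455,CY,.15,180,10); go(.455,CY,.19,180,10)
E
```

```text
t 36.65 p [ 0.4504 -0.0343  0.1753] rpy [-173.3   21.  -179.7] F [ 0.4  0.6 -1.3] g -0.0004 q [-0.23  0.21  0.05  2.39  0.7   0.26  0.72]
10 1.5 [0.4661 0.1188] [-0.02  0.39 -0.15  2.24  0.24  0.35  1.2 ] err mm 0.0 deg 0.0
10 1.3 [0.4572 0.1071] [-0.    0.41 -0.17  2.27  0.31  0.31  1.13] err mm 0.0 deg 0.0
10 1.0 [0.4493 0.0863] [ 0.02  0.45 -0.21  2.3   0.47  0.26  0.97] err mm 0.0 deg 0.0
10 0.7 [0.4487 0.0645] [ 0.02  0.5  -0.2   2.31  0.63  0.21  0.81] err mm 0.0 deg 0.0
10 0.4 [0.4525 0.0489] [ 0.03  0.54 -0.22  2.31  0.81  0.19  0.64] err mm 0.0 deg 0.0
10 0.2 [0.4572 0.039 ] [ 0.05  0.57 -0.24  2.3   0.93  0.19  0.52] err mm 0.0 deg 0.0
10 0.1 [0.4602 0.0344] [ 0.05  0.58 -0.24  2.29  0.97  0.19  0.48] err mm 0.0 deg 0.0
12 1.5 [0.4662 0.119 ] [-0.03  0.38 -0.14  2.27  0.28  0.3   1.16] err mm 0.0 deg 0.0
12 1.3 [0.4574 0.1074] [-0.01  0.4  -0.17  2.3   0.39  0.26  1.05] err mm 0.0 deg 0.0
12 1.0 [0.4494 0.0867] [ 0.01  0.44 -0.2   2.33  0.59  0.21  0.85] err mm 0.0 deg 0.0
12 0.7 [0.4488 0.0643] [ 0.06  0.5  -0.26  2.34  0.94  0.19  0.5 ] err mm 0.0 deg 0.0
12 0.4 [0.4527 0
[... 287 characters left out ...]
31  0.52  0.24  0.92] err mm 0.0 deg 0.0
15 1.3 [0.4575 0.1078] [ 0.04  0.39 -0.23  2.33  0.67  0.21  0.76] err mm 0.0 deg 0.0
15 1.0 [0.4494 0.0872] [ 0.08  0.44 -0.29  2.36  1.05  0.19  0.38] err mm 0.0 deg 0.0
15 0.7 [0.4486 0.0649] [ 0.1   0.5  -0.31  2.37  1.42  0.19  0.01] err mm 0.0 deg 0.0
15 0.4 [0.453  0.0481] [ 0.13  0.55 -0.35  2.37  1.62  0.22 -0.18] err mm 0.0 deg 0.0
15 0.2 [0.4578 0.0384] [ 0.15  0.58 -0.38  2.36  1.69  0.24 -0.23] err mm 0.0 deg 0.0
15 0.1 [0.4608 0.0338] [ 0.15  0.59 -0.38  2.35  1.72  0.25 -0.26] err mm 0.0 deg 0.0
travel [0.0046, 0.0339, 0.0216] twist [-6.56, 11.01, -0.32] rows>= 1.5
travel [-0.0097, 0.0295, -0.0155] twist [-6.56, 11.01, -0.32] rows>= 1.5
```

```bash
timeout 500 python3 - <<'E'
from ik import *; from h import press,CY,Rt,go,stat
from workcell import bot
q=bot.observe()['qpos']
for lean in (8,):
  qq=q
  for ql in (1.5,1.3,1.0,.7,.4,.2,.1):
    P=press(ql,s=.064,lean=lean); 
    qq,e,a=ik(np.array([P[0],CY,P[1]]),Rt(180,lean),[qq]); print(lean,ql,P.round(4),np.round(qq,2),'err mm %.1f deg %.1f'%(e*1e3,a))
go(.460,CY,.18,180,8)
E
```

```text
8 1.5 [0.4659 0.1186] [-0.04  0.4  -0.12  2.21  0.17  0.4   1.27] err mm 0.0 deg 0.0
8 1.3 [0.4571 0.1068] [-0.02  0.42 -0.14  2.24  0.22  0.36  1.22] err mm 0.0 deg 0.0
8 1.0 [0.4493 0.086 ] [-0.01  0.45 -0.16  2.27  0.32  0.3   1.12] err mm 0.0 deg 0.0
8 0.7 [0.4486 0.0649] [-0.02  0.5  -0.15  2.28  0.4   0.24  1.04] err mm 0.0 deg 0.0
8 0.4 [0.4524 0.0492] [ 0.02  0.54 -0.2   2.28  0.57  0.22  0.88] err mm 0.0 deg 0.0
8 0.2 [0.457  0.0393] [ 0.02  0.57 -0.2   2.27  0.64  0.21  0.81] err mm 0.0 deg 0.0
8 0.1 [0.46   0.0346] [ 0.03  0.58 -0.21  2.26  0.68  0.21  0.77] err mm 0.0 deg 0.0
travel [-0.0108, 0.0308, -0.0045] twist [-6.56, 13.0, -0.43] rows>= 1.7
```

Call:
apply_moves([
  {"travel": [-0.005, 0.015, -0.003], "twist": [-3.3, 6.5, 0], "claw": 0.0},
  {"travel": [-0.0108, 0.031, -0.0045], "twist": [-6.5, 13, -0.4], "claw": 0.0},
  {"travel": [-0.0108, 0.031, -0.0045], "twist": [-6.5, 13, -0.4], "claw": 0.0},
  {"travel": [-0.0108, 0.031, -0.0045], "twist": [-6.5, 13, -0.4], "claw": 0.0},
  {"travel": [-0.0108, 0.031, -0.0045], "twist": [-6.5, 13, -0.4], "claw": 0.0},
])

```text
clock: 37.15
position: [0.4593, -0.0033, 0.1806]
tool_rot: [-3.141, 0.137, 3.141]
force: [-0.3, -0.5, 0.4]
grip_width: 0.0002
```

```bash
python3 - <<'E'
from h import *
stat(); wsnap('w30.png'); crop('w30.png','w30a.png',210,120,350,300,4); snap('side','d30.png'); crop('d30.png','d30a.png',255,155,325,225,10)
f,P,st=wl('w30.png')
for q in (1.0,1.1,1.2,1.3): print(q,proj(f,[latch(q,-.37)['e0'],latch(q,-.37)['e1']],P))
print(proj(f,[[.5093,CY,.125],[.5253,CY,.125],[.5173,CY,.121],st['position']],P))
D=cam('side')
for q in (1.0,1.1,1.2,1.3): print(q,proj(D,[latch(q,-.37)['end']])+[1.8,1])
E
```

```text
t 37.15 p [ 0.4593 -0.0033  0.1806] rpy [-180.     7.8  180. ] F [-0.3 -0.5  0.4] g 0.0002 q [ 0.06  0.28 -0.23  2.17  0.16  0.57  1.28]
1.0 [[268.17588212 170.43686935]
 [295.96042243 170.39482397]]
1.1 [[267.80882184 174.34473348]
 [296.31885114 174.30202823]]
1.2 [[267.44989292 179.30222379]
 [296.67236715 179.2590209 ]]
1.3 [[267.10552672 185.30936399]
 [297.01487253 185.26585196]]
[[282.18856113 276.44661611]
 [282.22296629 293.86823712]
 [282.20769358 282.01550188]
 [281.78019686 260.12082238]]
1.0 [[277.82624335 205.6430414 ]]
1.1 [[278.0342781  204.10622243]]
1.2 [[278.39647895 202.46611659]]
1.3 [[278.91046605 200.73975442]]
```

View pics/w30.png

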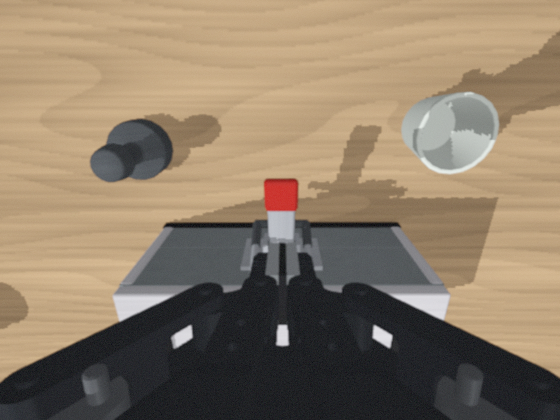

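View pics/d30a.png

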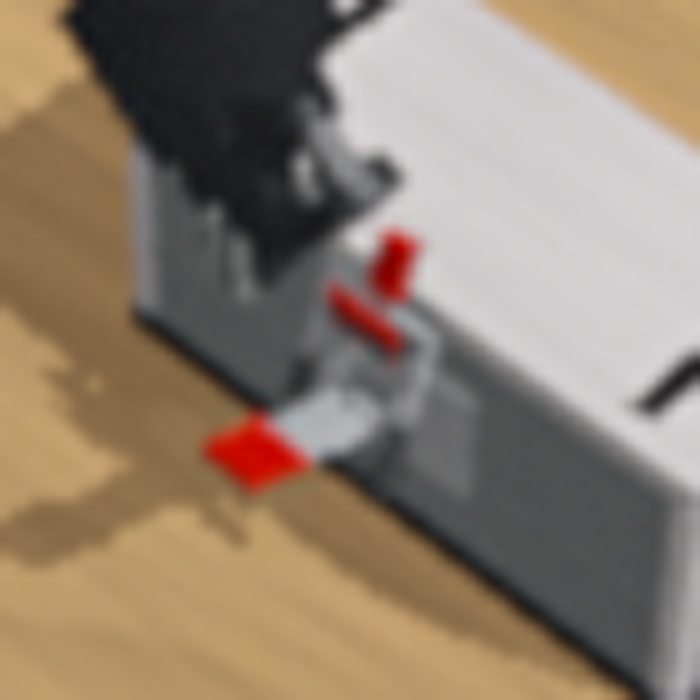

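```bash
python3 - <<'E'
from h import *
for q in (1.5,1.3,1.2,1.1,1.0,.9,.8,.7,.6):
    p=press(q,s=.064,lean=8); print(q,end=' '); go(p[0],CY,p[1],180,8)
E
```

```text
1.5 travel [0.0017, -0.0002, 0.0627] twist [-0.06, -0.13, 0.03] rows>= 1.3
1.3 travel [0.0121, -0.0002, 0.0731] twist [-0.06, -0.13, 0.03] rows>= 1.5
1.2 travel [0.0163, -0.0002, 0.0792] twist [-0.06, -0.13, 0.03] rows>= 1.6
1.1 travel [0.0199, -0.0002, 0.0858] twist [-0.06, -0.13, 0.03] rows>= 1.8
1.0 travel [0.0227, -0.0002, 0.0927] twist [-0.06, -0.13, 0.03] rows>= 1.9
0.9 travel [0.0247, -0.0002, 0.0999] twist [-0.06, -0.13, 0.03] rows>= 2.1
0.8 travel [0.0258, -0.0002, 0.1074] twist [-0.06, -0.13, 0.03] rows>= 2.2
0.7 travel [0.0262, -0.0002, 0.1135] twist [-0.06, -0.13, 0.03] rows>= 2.3
0.6 travel [0.0261, -0.0002, 0.1189] twist [-0.06, -0.13, 0.03] rows>= 2.4
```

Call:
apply_moves([
  {"travel": [0.002, 0, 0.04], "twist": [0, 0, 0], "claw": 0.0},
  {"travel": [0.01, 0, 0.06], "twist": [0, 0, 0], "claw": 0.0},
  {"travel": [0.0125, 0, 0.073], "twist": [0, 0, 0], "claw": 0.0},
  {"travel": [0.0163, 0, 0.079], "twist": [0, 0, 0], "claw": 0.0},
  {"travel": [0.02, 0, 0.086], "twist": [0, 0, 0], "claw": 0.0},
  {"travel": [0.0227, 0, 0.093], "twist": [0, 0, 0], "claw": 0.0},
  {"travel": [0.0247, 0, 0.1], "twist": [0, 0, 0], "claw": 0.0},
])

```text
clock: 37.95
position: [0.4491, -0.0027, 0.0789]
tool_rot: [-3.141, 0.138, -3.141]
force: [-2.0, 1.8, 2.2]
grip_width: -0.0002
```

```bash
python3 - <<'E'
from h import *
stat(); wsnap('w31.png'); snap('side','d31.png'); crop('d31.png','d31a.png',255,155,325,225,10)
E
```

```text
t 37.95 p [ 0.4491 -0.0027  0.0789] rpy [-180.     7.9 -180. ] F [-2.   1.8  2.2] g -0.0002 q [-0.04  0.47 -0.13  2.28  0.29  0.27  1.15]
```

View pics/w31.png

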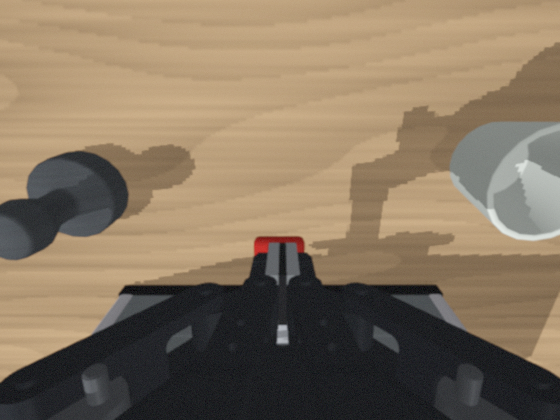

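View pics/d31a.png

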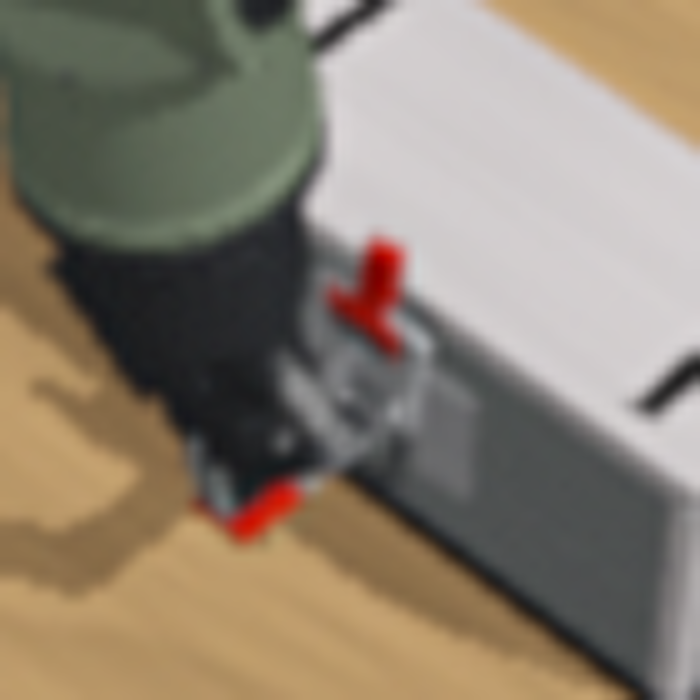

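The lever is at about level and the loop is still hooked, with its tab just behind the lip. I'll continue pressing.

```bash
python3 - <<'E'
from h import *
for q in (.8,.7,.6,.5,.4,.3,.2,.1,.05):
    p=press(q,s=.064,lean=8); print(q,end=' '); go(p[0],CY,p[1],180,8)
E
```

```text
0.8 travel [0.0019, -0.0005, 0.0072] twist [-0.01, -0.14, 0.03] rows>= 0.1
0.7 travel [0.0023, -0.0005, 0.0134] twist [-0.01, -0.14, 0.03] rows>= 0.3
0.6 travel [0.0022, -0.0005, 0.0187] twist [-0.01, -0.14, 0.03] rows>= 0.4
0.5 travel [0.0017, -0.0005, 0.0241] twist [-0.01, -0.14, 0.03] rows>= 0.5
0.4 travel [0.0008, -0.0005, 0.0294] twist [-0.01, -0.14, 0.03] rows>= 0.6
0.3 travel [-0.0006, -0.0005, 0.0347] twist [-0.01, -0.14, 0.03] rows>= 0.7
0.2 travel [-0.0025, -0.0005, 0.0399] twist [-0.01, -0.14, 0.03] rows>= 0.8
0.1 travel [-0.0048, -0.0005, 0.045] twist [-0.01, -0.14, 0.03] rows>= 0.9
0.05 travel [-0.0062, -0.0005, 0.0474] twist [-0.01, -0.14, 0.03] rows>= 1.0
```

Call:
apply_moves([
  {"travel": [0.001, 0, 0.007], "twist": [0, 0, 0], "claw": 0.0},
  {"travel": [0.001, 0, 0.0135], "twist": [0, 0, 0], "claw": 0.0},
  {"travel": [0.001, 0, 0.019], "twist": [0, 0, 0], "claw": 0.0},
  {"travel": [0.001, 0, 0.0245], "twist": [0, 0, 0], "claw": 0.0},
  {"travel": [0.0005, 0, 0.03], "twist": [0, 0, 0], "claw": 0.0},
])

```text
clock: 38.55
position: [0.4534, -0.0027, 0.0488]
tool_rot: [-3.142, 0.138, -3.141]
force: [0.3, 0.8, 3.6]
grip_width: -0.0002
```

```bash
python3 - <<'E'
from h import *
stat(); snap('side','d32.png'); crop('d32.png','d32a.png',255,155,325,225,10)
E
```

```text
t 38.55 p [ 0.4534 -0.0027  0.0488] rpy [-180.     7.9 -180. ] F [0.3 0.8 3.6] g -0.0002 q [-0.07  0.54 -0.08  2.28  0.33  0.19  1.11]
```

View pics/d32a.png

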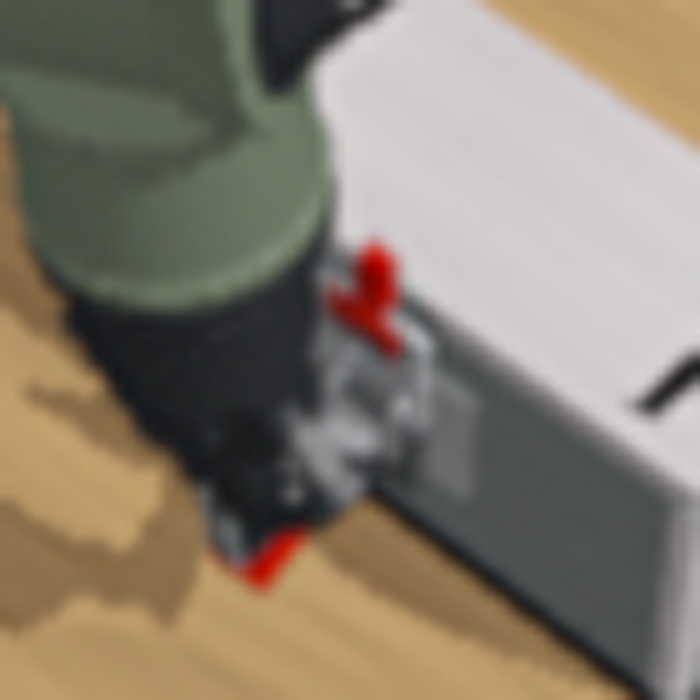

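```bash
python3 - <<'E'
from h import *
for q,l in ((.4,8),(.3,6),(.2,5),(.12,4),(.06,4),(0,4)):
    p=press(q,s=.064,lean=l); print(q,p.round(4),end=' '); go(p[0],CY,p[1],180,l)
E
```

```text
0.4 [0.4524 0.0492] travel [0.0007, -0.0005, -0.0011] twist [-0.0, -0.12, 0.01] rows>= 0.0
0.3 [0.4543 0.0445] travel [-0.0005, -0.0005, 0.0038] twist [-0.0, 1.88, 0.01] rows>= 0.2
0.2 [0.4567 0.0397] travel [-0.0023, -0.0005, 0.0089] twist [-0.0, 2.88, 0.01] rows>= 0.3
0.12 [0.4589 0.0359] travel [-0.004, -0.0005, 0.013] twist [-0.0, 3.88, 0.01] rows>= 0.5
0.06 [0.4609 0.0331] travel [-0.0055, -0.0005, 0.016] twist [-0.0, 3.88, 0.01] rows>= 0.5
0 [0.463  0.0304] travel [-0.0073, -0.0005, 0.019] twist [-0.0, 3.88, 0.01] rows>= 0.5
```

Call:
apply_moves([
  {"travel": [-0.0005, 0, 0.003], "twist": [0, 1.9, 0], "claw": 0.0},
  {"travel": [-0.0015, 0, 0.006], "twist": [0, 2.9, 0], "claw": 0.0},
  {"travel": [-0.0023, 0, 0.009], "twist": [0, 3.9, 0], "claw": 0.0},
  {"travel": [-0.004, 0, 0.013], "twist": [0, 3.9, 0], "claw": 0.0},
  {"travel": [-0.0055, 0, 0.016], "twist": [0, 3.9, 0], "claw": 0.0},
  {"travel": [-0.0055, 0, 0.016], "twist": [0, 3.9, 0], "claw": 0.0},
])

```text
clock: 39.2
position: [0.4605, -0.0028, 0.0337]
tool_rot: [-3.141, 0.069, -3.141]
force: [-0.1, 0.2, -0.1]
grip_width: -0.0
```

```bash
python3 - <<'E'
from h import *
stat(); snap('side','d33.png'); crop('d33.png','d33a.png',255,155,325,225,10)
E
```

```text
t 39.2 p [ 0.4605 -0.0028  0.0337] rpy [-180.    4. -180.] F [-0.1  0.2 -0.1] g -0.0 q [-0.02  0.6  -0.14  2.21  0.31  0.28  1.14]
```

View pics/d33a.png

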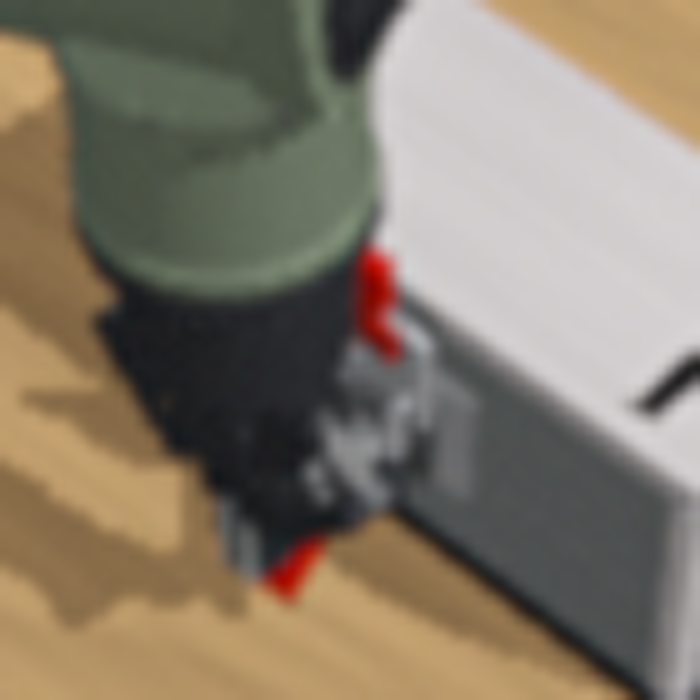

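The contact force dropped to about zero, so the lever has snapped past centre. I'll retreat and inspect.

Call:
apply_moves([
  {"travel": [0.005, 0, -0.015], "twist": [0, 0, 0], "claw": 0.0},
  {"travel": [0.005, 0, -0.045], "twist": [0, 0, 0], "claw": 0.0},
  {"travel": [0.0, 0, -0.09], "twist": [0, -2, 0], "claw": 0.0},
  {"travel": [0.0, 0, -0.14], "twist": [0, -4, 0], "claw": 0.0},
  {"travel": [-0.05, 0, -0.18], "twist": [0, -4, 0], "claw": 0.0},
  {"travel": [-0.09, 0, -0.2], "twist": [0, -4, 0], "claw": 0.0},
  {"travel": [-0.09, 0, -0.2], "twist": [0, -4, 0], "claw": 0.0},
  {"travel": [-0.09, 0, -0.2], "twist": [0, -4, 0], "claw": 0.0},
])

```text
clock: 40.05
position: [0.5371, -0.0027, 0.2403]
tool_rot: [-3.142, 0.141, -3.141]
force: [-0.7, -0.1, -0.5]
grip_width: -0.0002
```

```bash
python3 - <<'E'
from h import *
stat(); wsnap('w34.png'); snap('side','d34.png'); crop('d34.png','d34a.png',255,155,325,225,10);snap('scene','s34.png'); crop('s34.png','s34a.png',220,170,310,250,8); crop('w34.png','w34a.png',230,100,340,230,5)
f,P,st=wl('w34.png')
for q in (0,.1,.25,.4): print(q,proj(f,[latch(q,0)['end']],P))
print(proj(f,[[.5053,CY,.125],[.5093,CY,.125],[.5253,CY,.125],[.5123,CY,.121]],P))
E
```

```text
t 40.05 p [ 0.5371 -0.0027  0.2403] rpy [-180.     8.1 -180. ] F [-0.7 -0.1 -0.5] g -0.0002 q [ 0.11  0.31 -0.28  1.93  0.15  0.78  1.32]
0 [[281.46482087  93.63428732]]
0.1 [[281.44728958  88.49139244]]
0.25 [[281.4191696   81.38435108]]
0.4 [[281.38913966  75.18828648]]
[[281.26273624 149.30279983]
 [281.27198794 154.13094538]
 [281.30786217 172.85249296]
 [281.2915226  156.55754193]]
```

View pics/w34a.png

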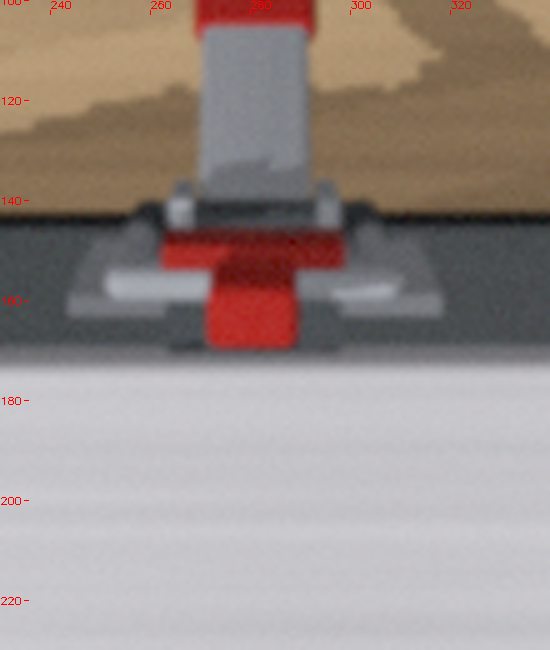

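View pics/d34a.png

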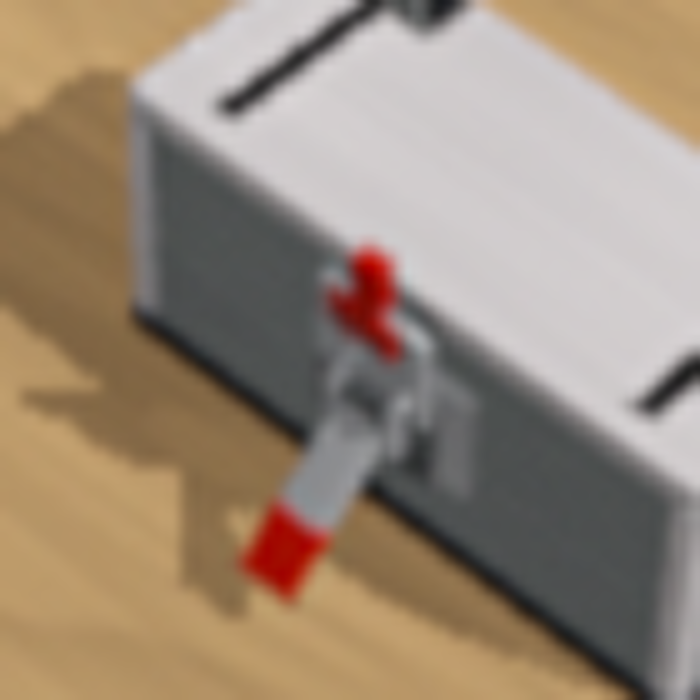

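View pics/s34.png

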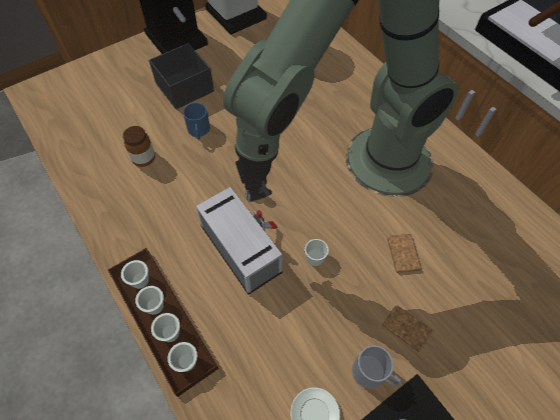

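```bash
python3 - <<'E'
from h import *
crop('w34.png','w34b.png',250,70,315,120,8)
D=cam('side')
for q in (0,.12,.25,.4): print(q,proj(D,[latch(q,0)['end']])+[1.8,1])
E
```

```text
0 [[283.53520136 212.83683686]]
0.12 [[282.2223265 212.8666524]]
0.25 [[280.95511198 212.61462938]]
0.4 [[279.72355602 211.95537661]]
```

View pics/w34b.png

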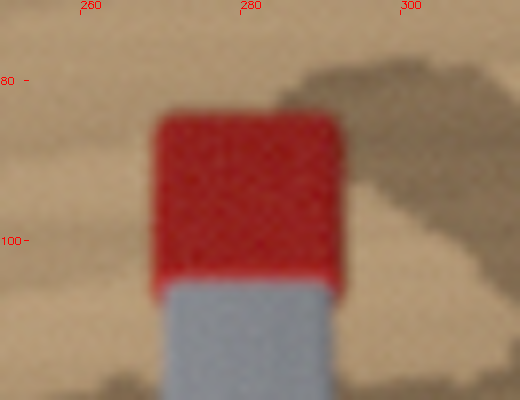

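The bar is pulled against the lip inside the groove and the lever looks fully down. One gentle touch will confirm it is on its stop.

```bash
python3 - <<'E'
from h import *
go(.450,CY,.20,180,5); go(.450,CY,.08,180,5); go(.4595,CY,.0345,180,5);go(.463,CY,.0304,180,5)
E
```

```text
travel [0.0894, -0.0004, 0.0268] twist [-0.02, 2.86, 0.03] rows>= 1.9
travel [0.1059, -0.0003, 0.1457] twist [-0.02, 2.86, 0.03] rows>= 3.6
travel [0.1027, -0.0003, 0.192] twist [-0.02, 2.86, 0.03] rows>= 4.4
travel [0.0998, -0.0003, 0.1966] twist [-0.02, 2.86, 0.03] rows>= 4.4
```

Call:
apply_moves([
  {"travel": [0.045, 0, 0.013], "twist": [0, 1.5, 0], "claw": 0.0},
  {"travel": [0.09, 0, 0.027], "twist": [0, 2.9, 0], "claw": 0.0},
  {"travel": [0.095, 0, 0.065], "twist": [0, 2.9, 0], "claw": 0.0},
  {"travel": [0.1, 0, 0.105], "twist": [0, 2.9, 0], "claw": 0.0},
  {"travel": [0.106, 0, 0.145], "twist": [0, 2.9, 0], "claw": 0.0},
  {"travel": [0.104, 0, 0.175], "twist": [0, 2.9, 0], "claw": 0.0},
  {"travel": [0.1027, 0, 0.19], "twist": [0, 2.9, 0], "claw": 0.0},
  {"travel": [0.1027, 0, 0.192], "twist": [0, 2.9, 0], "claw": 0.0},
  {"travel": [0.1027, 0, 0.192], "twist": [0, 2.9, 0], "claw": 0.0},
])

```text
clock: 41.1
position: [0.4604, -0.0027, 0.0354]
tool_rot: [-3.141, 0.087, -3.141]
force: [0.1, -0.4, -0.9]
grip_width: -0.0001
```

Call:
apply_moves([
  {"travel": [-0.001, 0, 0.0015], "twist": [0, 0, 0], "claw": 0.0},
  {"travel": [-0.002, 0, 0.003], "twist": [0, 0, 0], "claw": 0.0},
  {"travel": [-0.002, 0, 0.003], "twist": [0, 0, 0], "claw": 0.0},
])

```text
clock: 41.4
position: [0.464, -0.0028, 0.0332]
tool_rot: [-3.142, 0.09, 3.142]
force: [-0.3, 1.0, -0.2]
grip_width: 0.0001
```

Call:
apply_moves([
  {"travel": [0, 0, 0.0015], "twist": [0, 0, 0], "claw": 0.0},
  {"travel": [0, 0, 0.003], "twist": [0, 0, 0], "claw": 0.0},
  {"travel": [0, 0, 0.003], "twist": [0, 0, 0], "claw": 0.0},
])

```text
clock: 41.7
position: [0.4639, -0.0028, 0.0296]
tool_rot: [-3.141, 0.089, -3.141]
force: [0.7, 0.1, 0.5]
grip_width: -0.0003
```

```bash
python3 - <<'E'
from h import *
stat(); print(press(0,s=.064,lean=5),press(.1,s=.064,lean=5))
E
```

```text
t 41.7 p [ 0.4639 -0.0028  0.0296] rpy [-180.     5.1 -180. ] F [0.7 0.1 0.5] g -0.0003 q [-0.03  0.6  -0.13  2.22  0.35  0.25  1.1 ]
[0.46312655 0.03031885] [0.45968144 0.03488741]
```

The tip reached the ql=0 contact position with no resistance, so the lever is fully down. I'll retreat and hand in.

Call:
apply_moves([
  {"travel": [0.005, 0, -0.015], "twist": [0, 0, 0], "claw": 0.0},
  {"travel": [0.005, 0, -0.045], "twist": [0, 0, 0], "claw": 0.0},
  {"travel": [0.0, 0, -0.09], "twist": [0, 0, 0], "claw": 0.0},
  {"travel": [0.0, 0, -0.14], "twist": [0, 0, 0], "claw": 0.0},
  {"travel": [0.0, 0, -0.19], "twist": [0, 0, 0], "claw": 0.0},
  {"travel": [-0.04, 0, -0.22], "twist": [0, 0, 0], "claw": 0.0},
  {"travel": [-0.07, 0, -0.22], "twist": [0, 0, 0], "claw": 0.0},
  {"travel": [-0.07, 0, -0.22], "twist": [0, 0, 0], "claw": 0.0},
  {"travel": [-0.07, 0, -0.22], "twist": [0, 0, 0], "claw": 0.0},
])

```text
clock: 42.6
position: [0.5138, -0.0027, 0.2546]
tool_rot: [-3.142, 0.088, -3.141]
force: [-0.4, -0.2, 0.2]
grip_width: 0.0004
```

```bash
python3 - <<'E'
from h import *
stat(); wsnap('w35.png'); snap('side','d35.png'); crop('d35.png','d35a.png',200,110,400,290,4)
E
```

```text
t 42.6 p [ 0.5138 -0.0027  0.2546] rpy [-180.    5. -180.] F [-0.4 -0.2  0.2] g 0.0004 q [ 0.15  0.29 -0.33  1.92  0.14  0.87  1.32]
```

View pics/w35.png

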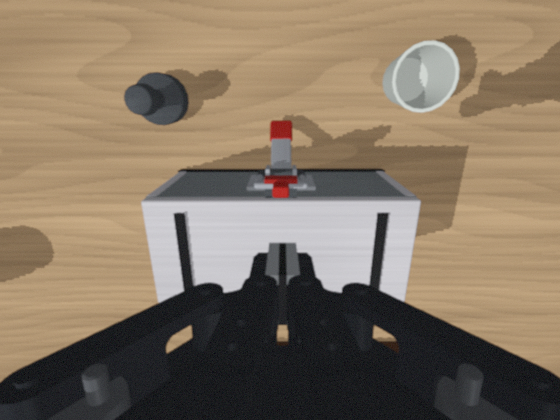

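View pics/d35a.png

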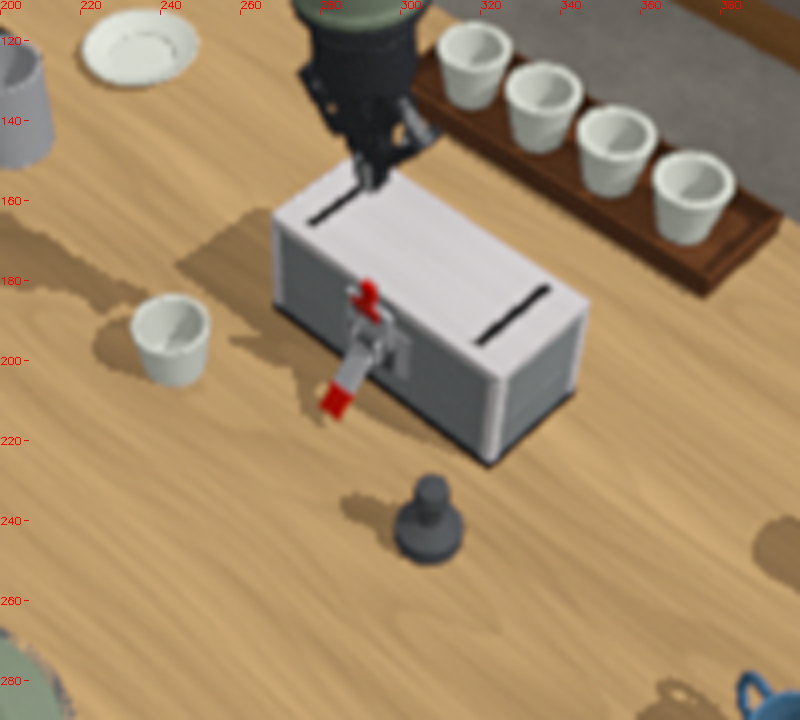

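The lid is shut, the crossbar is behind the lip at about (281,184), the lever is down, and the bystanders stand where they were.

```bash
python3 - <<'E'
from h import *
print(bot.job_done()); stat()
E
```

```text
the job is handed in; nothing more can be done
None
the job is handed in; nothing more can be done
```

The catering case is packed, shut and latched, and I handed the job in at about 43 s of the 210 s allowed. No verdict is reported on hand-in.

- **Packing:** The black scale, the smallest cork pad and the steel plate are stacked in the blue pocket. The only green tin that was out is in the yellow pocket. Before closing, the wrist camera put the plate and tin within about 2 mm of their pocket middles and about 0.6° of square. The scale and cork were checked only by eye.
- **Lid and latch:** I pushed the lid shut from behind, set the loop's crossbar into the keeper groove, then pressed the lever past centre until it snapped.
- **Last checks:** The images show the lid flat, the crossbar pulled against the red lip inside the groove, and the lever down. A final touch reached the lever's fully-down position with no resistance. The cup, tamper and saucer had not visibly moved in the last pictures. I made no final close-up of the pitcher, mug and jar, but I never worked near them. The robot was clear of everything.

**What did not go as planned:**
- The advised 30° lean for pressing the lever was outside the arm's joint limits, so I pressed with a 4–8° lean.
- Seating the lid briefly reached 66 N, below the 120 N wrist limit.
- The tab slipped a few millimetres in the fingers while I carried the loop, and I corrected for that before lowering it.
- The spring stretch could not be read directly; I infer it from the snap and the bar sitting hard against the lip.

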